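# Lay the guest-room tea tray

### The job

Lay the guest room's tea tray: seat each of the three tins fully down in the tray recess of its own shape, gather all the cups into one upright, fully nested stack standing in the small round cup well, and lay every spoon flat and straight along the long recess, bowl towards the tray's raised back edge. A cup may have been left in the spoon recess, and there may be two or three cups and one or two spoons. Leave the kettle, the book and the guest's vitamin jar and skull ornament where they are.

Things in the scene. Friction and masses are not known exactly. Their poses are not given: they have to be found in the camera images.
- tray: dark wooden hospitality tray, fixed on the chest top, 215 (x) by 275 (y) by 18 high, with five flat-bottomed cork-lined recesses 10 deep (their floor is 8 above the chest top). Along its +x side runs the raised back edge, 10 thick and 36 high; the other sides have no rim. Origin: centre of the underside of the 215 x 275 plate; x towards the back edge
- round_recess (a point): round recess for the round tin, dia 68; point: centre of its floor, axes as the tray's
- square_recess (a point): square recess for the square tin, 64 by 64, sides along the tray's x and y; point: centre of its floor, axes as the tray's
- oblong_recess (a point): oblong recess for the oblong tin, 102 along the tray's x by 52 along its y; point: centre of its floor, axes as the tray's
- cup_well (a point): cup well, the small round recess, dia 50, for the foot of the cup stack; point: centre of its floor, axes as the tray's
- spoon_recess (a point): spoon recess, the long one, 170 along the tray's x by 96 along its y, room for two spoons side by side; a cup may have been left standing in it; point: centre of its floor, axes as the tray's
- round_tin: round tin, white enamel with a flush pale wooden lid, dia 62, 70 high, about 0.25 kg, heavier in its lower half. Origin: centre of the underside; z up
- square_tin: square tin, white enamel with a flush pale wooden lid, 58 by 58, 70 high, about 0.25 kg, heavier in its lower half. Sides along its x and y. Origin: centre of the underside; z up
- oblong_tin: oblong tin, white enamel with a flush pale wooden lid, 96 along its x by 46 along its y, 70 high, about 0.25 kg, heavier in its lower half. Origin: centre of the underside; z up
- cup_1: white stacking cup, one of up to three (None if absent), 200 g, 80 high: foot dia 42, dia 58 at height 50, then a shoulder to a straight collar, outer dia 67, from 56 to the rim at 80. Inner floor 30 above the underside: a cup set in it stands on that floor, 30 higher, its collar above this rim (2 play). Origin: centre of underside; z out of the mouth
- cup_2: white stacking cup, one of up to three (None if absent), 200 g, 80 high: foot dia 42, dia 58 at height 50, then a shoulder to a straight collar, outer dia 67, from 56 to the rim at 80. Inner floor 30 above the underside: a cup set in it stands on that floor, 30 higher, its collar above this rim (2 play). Origin: centre of underside; z out of the mouth
- cup_3: white stacking cup, one of up to three (None if absent), 200 g, 80 high: foot dia 42, dia 58 at height 50, then a shoulder to a straight collar, outer dia 67, from 56 to the rim at 80. Inner floor 30 above the underside: a cup set in it stands on that floor, 30 higher, its collar above this rim (2 play). Origin: centre of underside; z out of the mouth
- spoon_1: steel spoon, one of up to two (None if absent), 50 g, 150 long along its x: bowl (dia 33, 9 high) at +x, handle end at -x. The handle, 9 wide and 4.5 thick, slopes up from its end towards the bowl; at the middle of the spoon, where it balances, it lies 7 to 11 above what the spoon rests on. Origin: mid-length, level with the underside; z up out of the bowl when it lies flat
- spoon_2: steel spoon, one of up to two (None if absent), 50 g, 150 long along its x: bowl (dia 33, 9 high) at +x, handle end at -x. The handle, 9 wide and 4.5 thick, slopes up from its end towards the bowl; at the middle of the spoon, where it balances, it lies 7 to 11 above what the spoon rests on. Origin: mid-length, level with the underside; z up out of the bowl when it lies flat
- spoon_1_bowl (a point): centre of spoon_1's bowl, 58.5 from mid-length towards +x of the spoon
- spoon_2_bowl (a point): centre of spoon_2's bowl, as for spoon_1
- kettle: bystander: steel kettle on a black base, dia 128, 160 high, with a handle 98 out on its -x side; origin: centre of the underside
- vitamin_jar: bystander: white vitamin jar, dia 64, 99 high; origin: centre of the underside
- skull: bystander: grey metal skull ornament, about 55 x 40 x 55 high; origin: centre of the underside
- book: bystander: blue book lying flat, 128 (x) by 196 (y) by 26; origin: centre of the underside

How it is judged:
At the end, for the whole second after the job is handed in: Tins on their recess floors (8 mm, 3 deg, 3.5 mm high). Cups upright (5 deg) on the well's axis (12 mm), the first on its floor, each other 30 mm up (4 mm) in the one below. Spoons flat on the spoon recess floor, 20 mm lengthwise, 45 mm sideways, 14 deg, bowls by the back edge. All at rest (horizontal distance between round_tin and round_recess below 0.008 m and height (world z) of each of round_tin, square_tin, oblong_tin below 0.0115 m and angle between each of round_tin, square_tin, oblong_tin's own z axis and vertical below 0.06 rad and linear speed of each of round_tin, square_tin, oblong_tin, cup_1, cup_2, cup_3, spoon_1, spoon_2 below 0.02 m/s and horizontal distance between square_tin and square_recess below 0.008 m and horizontal distance between oblong_tin and oblong_recess below 0.008 m and horizontal distance between each of cup_1, cup_2, cup_3 and cup_well below 0.012 m and angle between each of cup_1, cup_2, cup_3's own z axis and vertical below 0.09 rad and (height (world z) of cup_1 below 0.0115 m or height (world z) of cup_1 between 0.0345 and 0.0425 m or height (world z) of cup_1 between 0.0645 and 0.0735 m) and (height (world z) of cup_2 below 0.0115 m or height (world z) of cup_2 between 0.0345 and 0.0425 m or height (world z) of cup_2 between 0.0645 and 0.0735 m) and (height (world z) of cup_3 below 0.0115 m or height (world z) of cup_3 between 0.0345 and 0.0425 m or height (world z) of cup_3 between 0.0645 and 0.0735 m) and x of spoon_1 in the frame of spoon_recess between -0.02 and 0.02 m and y of spoon_1 in the frame of spoon_recess between -0.045 and 0.045 m and height (world z) of each of spoon_1, spoon_2 below 0.0125 m and angle between each of spoon_1, spoon_2's own z axis and vertical below 0.1 rad and angle between the x axis of each of spoon_1, spoon_2 and the x axis of tray, either way round below 0.25 rad and x of each of spoon_1_bowl, spoon_2_bowl in the frame of spoon_recess above 0.03 m and x of spoon_2 in the frame of spoon_recess between -0.02 and 0.02 m and y of spoon_2 in the frame of spoon_recess between -0.045 and 0.045 m); the robot touches nothing.
It fails at once if the kettle is shoved from its place by more than 40 mm (distance of kettle from where it was at the start of the episode above 0.04 m).
It fails at once if the vitamin jar is shoved from its place by more than 40 mm (distance of vitamin_jar from where it was at the start of the episode above 0.04 m).
It fails at once if the skull ornament is shoved from its place by more than 40 mm (distance of skull from where it was at the start of the episode above 0.04 m).
It fails at once if the book is shoved from its place by more than 40 mm (distance of book from where it was at the start of the episode above 0.04 m).
Of cup_1, cup_2, cup_3 only 2 to 3 are there at a start; the rules pass over those that are not, and their reading is None.
Of spoon_1, spoon_2 only 1 to 2 are there at a start; the rules pass over those that are not, and their reading is None.
At some moment in a run one of round_tin, square_tin, oblong_tin, cup_1, cup_2, spoon_1, spoon_2 may be knocked a few centimetres aside while the robot is not near it.
It also fails if it takes over 210 s, if anything falls off the work surface, if the arm or the gripper's body presses on something with over 40 N, if the wrist force passes 120 N, or if a joint passes its speed limit or range.

### The arm

A 6-joint arm with a two-finger parallel gripper is mounted at the origin on the work surface. World frame = base frame: x ahead of the robot, y to its left, z up, the work surface at z = 0. Lengths are in m, angles in rad, forces in N, time in s.
With the tool pointing down it reaches from about 0.375 to 0.75 m from the base axis. Payload 9 kg.
Tool frame: the origin (TCP) lies on the centre line of the jaws, within the pads' length; the fingertips stand 17 mm ahead of it and the grasp point (between the pads) lies 2 mm behind it; z points along the fingers, x is the direction in which the jaws open and shut, and the axes are right-handed (so a half turn about z gives the same grasp; the last joint's range is limited). The gripper opens to 85 mm and grips with 20 to 120 N. Pads are 22 mm wide; open, the fingers measure 114 mm over their backs; the gripper's body (76 mm by 85 mm) begins 54 mm behind the grasp point. The pads swing forward as they close: fully open they stand 13 mm farther back than shut.
Start: joints at [-1.331, 0.104, 0.097, 1.564, 0, 1.353], TCP at [0.265, -0.538, 0.248] pointing down, gripper open.
Joint ranges: [-2.99, 2.99], [-0.84, 1.86], [-1.1, 1.16], [-1.84, 2.11], [-1.51, 1.56], [-3.14, 3.14]. Speed limits (rad/s): [2.22, 2.22, 2.57, 3.14, 3.14, 3.14].

### API

Orientations are given as a unit quaternion [w, x, y, z].
In Python, from workcell import ctrl, eyes gives the robot as it stands.
- The arm moves only by the tool drive_tool, never from a script. Its argument "moves" is a list of rows, each an object of numbers: "dx", "dy", "dz": the shift along the world's x, y, z in mm; "spin": the turn about the world's z in degrees; "fingers": the finger opening in mm, from 0 to 85.4. A call has 1 to 10 rows; each row is the pose to reach, as a shift and turn from the pose commanded when the call began; what a row does not reach only later rows make up. A row lasts 1/12 s, in which the tool goes at most 41.7 mm and 7.16 degrees, less where a joint would pass 70% of its speed; a pose out of reach is approached as far as the arm can. A call with a gripper value outside its range is refused whole. The fingers move at their own pace and stop on an object; the grip force is fixed at half the most. Time passes only in rows, so rows that repeat a pose let the fingers close. It gives the time, the measured TCP pose, the force and the opening at its end, in the units of the state.
- ctrl.read_state(): the state, without advancing time (a new reading comes with each control period).
- eyes.capture(name): name is "side" or "top" or "wrist"; returns the picture (480x640x3 uint8, red, green, blue); there is no depth.
- eyes.camera_model(name): a dict with "fx", "fy", "cx", "cy" (pixels), "dist" ([k1, k2, p1, p2, k3] as OpenCV has them; the pictures are not rectified), "pose" (4x4, takes a point from camera to world coordinates). Camera axes: x right, y up, looking along -z (the intrinsics and any distortion apply to the point x, -y, -z); pixel columns grow to the right and rows downward; lengths in m; the calibration is good to about 2 mm. A picture is of the moment at which its call begins: read the wrist's pose just before it. camera_model takes no time and is no camera call; for the wrist camera it gives the pose at the moment of the call.
- ctrl.close_job(): hands the job in, once; it reports no verdict.
Trained networks look in the newest picture that a camera, given by its name, has taken for a name from the list of things; names that differ only in an ending like _2 or _b are one class to them, and where a whole thing is asked for, a point or a joint stands for the part that bears it (a point fixed in the world has none). Each returns a list of dicts, best first, with "confidence" (0 to 1); they miss things now and then, are a little off and sometimes report something else, mostly with a low value. They report only what shows in the picture. A call takes as long as a camera call.
- eyes.spot_in(camera, name): "box" ([left, top, width, height] in pixels, round what is visible of it).
- eyes.cut_out(camera, name): "region" (480x640 bool, what is visible of it) and "box" ([left, top, width, height] in pixels, round what is visible of it).
- eyes.spot_point(camera, name): "uv" ([column, row] in pixels: a listed point, or the origin of a listed thing).
The state is a dict: "time": time; "joint_pos": joint angles; "joint_velocities": joint speeds; "joint_efforts": joint torques, N m; "position": TCP position; "orientation": TCP orientation; "ft_force": force on the tool from outside, world axes, zero at the start; "ft_torque": the same for the moment, N m; "width": opening from 0.0 (shut) to 1.0 (fully open).
Only numpy, scipy, OpenCV 4.12 (cv2) and the standard library are available. Lean on these libraries where they do the work, as an engineer would, in place of code of your own. Each camera call takes 0.05 s, during which the arm holds its last target.

## Working session

There is one attempt and no reset: what is moved stays moved. The work goes in short steps, Python scripts to look and compute and a tool call to move; the robot and the scene stay as the last step left them, time stands still between calls to the robot, and variables do not carry over. Pictures are saved under pics/ and viewed, and the job is handed in when it is done.

Besides the shell and the picture viewer there is one more tool, called after ">>>" as a command line: name --argument value ..., lists and objects as JSON in quotes. drive_tool: Moves the arm, as the interface text tells. Its arguments: {"type":"object","properties":{"moves":{"type":"array","items":{"type":"object","properties":{"dx":{"type":"number"},"dy":{"type":"number"},"dz":{"type":"number"},"spin":{"type":"number"},"fingers":{"type":"number"}}}}},"required":["moves"]}

```bash
ls; mkdir -p pics; cat > h.py <<'E'
import numpy as np, cv2
from workcell import ctrl, eyes
def cap(n,f=None):
    im=eyes.capture(n)
    if f: cv2.imwrite('pics/'+f,cv2.cvtColor(im,cv2.COLOR_RGB2BGR))
    return im
def K(m): return np.array([[m['fx'],0,m['cx']],[0,m['fy'],m['cy']],[0,0,1.]])
def ray(m,uv):
    p=cv2.undistortPoints(np.array(uv,float).reshape(-1,1,2),K(m),np.array(m['dist'],float)).reshape(-1,2)
    P=np.array(m['pose']); d=np.c_[p[:,0],-p[:,1],-np.ones(len(p))]@P[:3,:3].T
    return P[:3,3],d
def atz(m,uv,z):
    o,d=ray(m,uv); t=(z-o[2])/d[:,2]; return o+d*t[:,None]
def proj(m,X):
    P=np.array(m['pose']); c=(np.atleast_2d(X)-P[:3,3])@P[:3,:3]
    c=c*np.array([1,-1,-1]); 
    return cv2.projectPoints(c.reshape(-1,1,3),np.zeros(3),np.zeros(3),K(m),np.array(m['dist'],float))[0].reshape(-1,2)
E
python3 - <<'E'
from h import *
for c in ['top','side','wrist']: cap(c,c+'0.png'); m=eyes.camera_model(c); print(c,m['fx'],np.round(m['pose'],3).tolist())
s=ctrl.read_state(); print(s)
E
```

```text
pics
top 587.8139415307237 [[-0.001, 0.996, -0.092, 0.458], [-1.0, -0.001, 0.002, -0.057], [0.002, 0.092, 0.996, 1.341], [0.0, 0.0, 0.0, 1.0]]
side 535.1241927691694 [[0.888, 0.306, -0.343, 0.064], [-0.46, 0.574, -0.677, -1.029], [-0.01, 0.759, 0.651, 1.004], [0.0, 0.0, 0.0, 1.0]]
wrist 356.2274059141352 [[0.442, 0.856, 0.27, 0.335], [-0.897, 0.422, 0.131, -0.504], [-0.001, -0.3, 0.954, 0.373], [0.0, 0.0, 0.0, 1.0]]
{'time': 0.15, 'joint_pos': array([-1.33070822e+00,  1.04568726e-01,  9.66622704e-02,  1.56388378e+00,
       -2.93878954e-05,  1.35309875e+00]), 'joint_velocities': array([ 0.00019086, -0.00193079,  0.00257309,  0.00037895, -0.00095699,
        0.00044927]), 'joint_efforts': array([ 4.47266997e-03, -5.57354307e+01,  5.04008424e+01,  1.24956007e-02,
       -1.99007227e-04,  1.09457137e-07]), 'position': array([ 0.26512456, -0.53799309,  0.24770498]), 'orientation': array([-3.36936730e-04,  8.49106158e-01, -5.28222003e-01, -3.65583638e-04]), 'ft_force': array([-0.12242875,  0.11306642,  1.00627977]), 'ft_torque': array([ 0.01603032, -0.01491947, -0.01147197]), 'width': 0.9970467848244824}
```

View pics/top0.png

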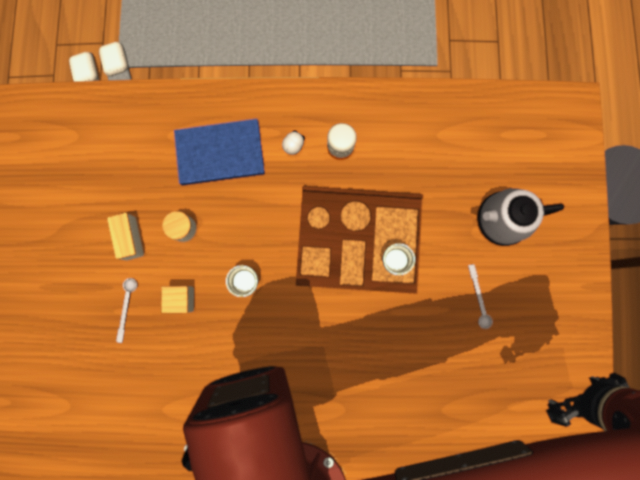

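View pics/side0.png

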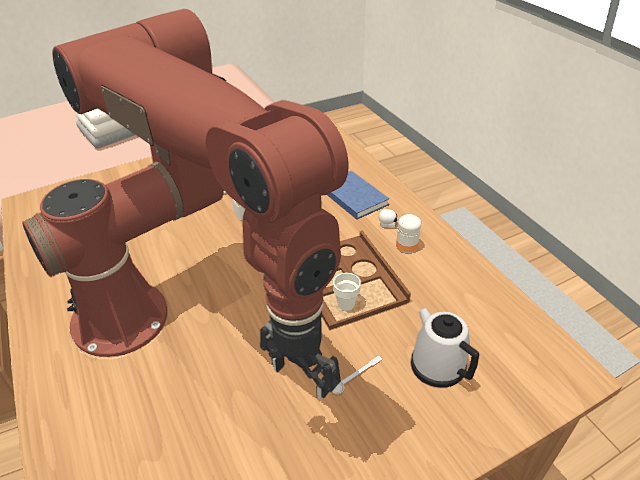

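```bash
python3 - <<'E'
from h import *
for c in ['top','side']:
  cap(c); m=eyes.camera_model(c)
  for n in ['tray','round_tin','square_tin','oblong_tin','cup_1','spoon_1','kettle','vitamin_jar','skull','book']:
    print(c,n,[(np.round(d['box']).tolist(),round(d['confidence'],2)) for d in eyes.spot_in(c,n)][:5])
  for n,z in [('round_recess',.008),('square_recess',.008),('oblong_recess',.008),('cup_well',.008),('spoon_recess',.008),('spoon_1_bowl',.004),('spoon_1',0),('cup_1',0),('round_tin',0),('square_tin',0),('oblong_tin',0),('kettle',0),('vitamin_jar',0),('skull',0),('book',0)]:
    print(c,n,[(np.round(d['uv']).tolist(),round(d['confidence'],2),np.round(atz(m,d['uv'],z)[0],3).tolist()) for d in eyes.spot_point(c,n)][:4])
E
```

```text
top tray [([293.0, 186.0, 128.0, 105.0], 0.8)]
top round_tin [([163.0, 213.0, 33.0, 29.0], 0.67)]
top square_tin [([164.0, 283.0, 31.0, 28.0], 0.88), ([107.0, 212.0, 38.0, 44.0], 0.32)]
top oblong_tin [([107.0, 214.0, 36.0, 44.0], 0.77)]
top cup_1 [([224.0, 266.0, 36.0, 30.0], 0.81), ([386.0, 241.0, 31.0, 32.0], 0.76), ([328.0, 123.0, 31.0, 38.0], 0.25)]
top spoon_1 [([118.0, 277.0, 18.0, 66.0], 0.95), ([470.0, 262.0, 16.0, 68.0], 0.86)]
top kettle [([297.0, 186.0, 122.0, 106.0], 0.32)]
top vitamin_jar [([325.0, 123.0, 32.0, 35.0], 0.59)]
top skull [([281.0, 130.0, 26.0, 25.0], 0.73)]
top book [([172.0, 120.0, 92.0, 66.0], 0.8)]
top round_recess [([355.0, 214.0], 0.79, [0.639, -0.142, 0.008])]
top square_recess [([314.0, 260.0], 0.83, [0.532, -0.048, 0.008]), ([337.0, 148.0], 0.27, [0.792, -0.101, 0.008])]
top oblong_recess [([352.0, 263.0], 0.89, [0.526, -0.133, 0.008]), ([126.0, 239.0], 0.24, [0.581, 0.387, 0.008])]
top cup_well [([316.0, 220.0], 0.61, [0.626, -0.052, 0.008]), ([184.0, 227.0], 0.48, [0.61, 0.252, 0.008]), ([358.0, 243.0], 0.28, [0.571, -0.147, 0.008])]
top spoon_re
[... 1656 characters left out ...]
, [0.635, -0.058, 0.008]), ([358.0, 299.0], 0.37, [0.568, -0.231, 0.008])]
side spoon_recess [([357.0, 299.0], 0.74, [0.565, -0.229, 0.008])]
side spoon_1_bowl [([337.0, 389.0], 0.79, [0.392, -0.44, 0.004])]
side spoon_1 [([359.0, 375.0], 0.8, [0.454, -0.43, 0.0])]
side cup_1 [([345.0, 307.0], 0.79, [0.529, -0.232, 0.0]), ([385.0, 224.0], 0.23, [0.798, 0.006, 0.0])]
side round_tin []
side square_tin [([245.0, 213.0], 0.72, [0.444, 0.254, 0.0])]
side oblong_tin []
side kettle [([437.0, 361.0], 0.85, [0.634, -0.48, 0.0])]
side vitamin_jar [([406.0, 242.0], 0.96, [0.807, -0.092, 0.0])]
side skull [([386.0, 224.0], 0.64, [0.8, 0.003, 0.0])]
side book [([354.0, 196.0], 0.93, [0.786, 0.174, 0.0])]
```

>>> drive_tool --moves '[{"dx": 60, "dy": 130, "dz": 70}, {"dx": 180, "dy": 400, "dz": 90}, {"dx": 180, "dy": 400, "dz": 90}, {"dx": 180, "dy": 400, "dz": 90}, {"dx": 180, "dy": 400, "dz": 90}, {"dx": 180, "dy": 400, "dz": 90}, {"dx": 180, "dy": 400, "dz": 90}, {"dx": 180, "dy": 400, "dz": 90}, {"dx": 180, "dy": 400, "dz": 90}, {"dx": 180, "dy": 400, "dz": 90}]'

```text
$.moves[0]: bad value
```

>>> drive_tool --moves '[{"dx": 0, "dy": 0, "dz": 0}, {"dx": 0, "dy": 0, "dz": 0}, {"dx": 0, "dy": 0, "dz": 0}]'

```text
$.moves[0]: bad value
```

```bash
python3 - <<'E'
from h import *
s=ctrl.read_state(); print(s['time'],s['position'],s['joint_velocities'])
cap('wrist','w1.png'); cap('top','top1.png')
m=eyes.camera_model('wrist')
for n in ['cup_1','round_tin','tray','spoon_1']: print(n,[(np.round(d['box']).tolist(),round(d['confidence'],2)) for d in eyes.spot_in('wrist',n)][:5])
for n in ['round_recess','square_recess','oblong_recess','cup_well','spoon_recess']:
    print(n,[(np.round(d['uv']).tolist(),round(d['confidence'],2),np.round(atz(m,d['uv'],.008)[0],3).tolist()) for d in eyes.spot_point('wrist',n)][:4])
E
```

```text
2.75 [ 0.26519078 -0.53823768  0.24833152] [-0.00179763  0.00072683  0.00042364  0.0009578  -0.00151162  0.0005132 ]
cup_1 []
round_tin []
tray []
spoon_1 [([266.0, 0.0, 37.0, 60.0], 0.59)]
round_recess []
square_recess []
oblong_recess []
cup_well []
spoon_recess []
```

View pics/w1.png

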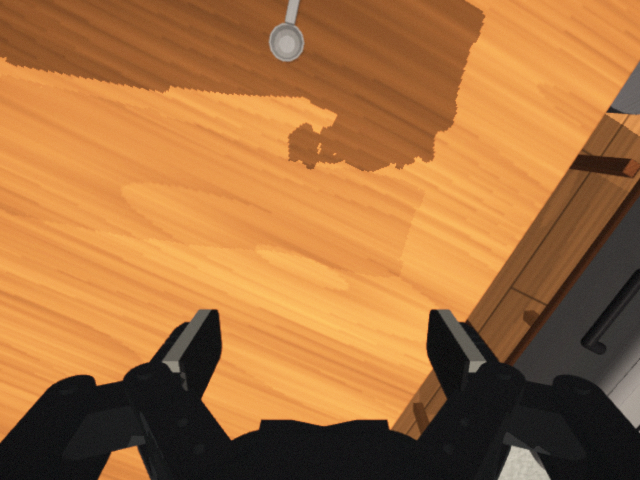

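View pics/top1.png

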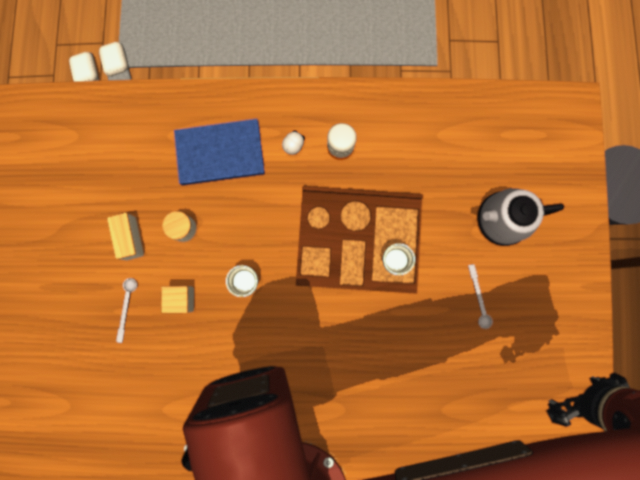

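>>> drive_tool --moves '[{"dx": 60, "dy": 130, "dz": 70, "spin": 0, "fingers": 85}, {"dx": 150, "dy": 400, "dz": 90, "spin": 0, "fingers": 85}, {"dx": 150, "dy": 400, "dz": 90, "spin": 0, "fingers": 85}, {"dx": 150, "dy": 400, "dz": 90, "spin": 0, "fingers": 85}, {"dx": 150, "dy": 400, "dz": 90, "spin": 0, "fingers": 85}, {"dx": 150, "dy": 400, "dz": 90, "spin": 0, "fingers": 85}, {"dx": 150, "dy": 400, "dz": 90, "spin": 0, "fingers": 85}, {"dx": 150, "dy": 400, "dz": 90, "spin": 0, "fingers": 85}, {"dx": 150, "dy": 400, "dz": 90, "spin": 0, "fingers": 85}, {"dx": 150, "dy": 400, "dz": 90, "spin": 0, "fingers": 85}]'

```text
time: 4.13
position: [0.4081, -0.1561, 0.3351]
orientation: [0.0, 0.849, -0.528, 0.001]
ft_force: [1.7, -0.6, 0.0]
width: 0.993
```

>>> drive_tool --moves '[{"dx": 0, "dy": 0, "dz": 0, "spin": 0, "fingers": 85}, {"dx": 0, "dy": 0, "dz": 0, "spin": 0, "fingers": 85}, {"dx": 0, "dy": 0, "dz": 0, "spin": 0, "fingers": 85}]'

```text
time: 4.38
position: [0.408, -0.1581, 0.3344]
orientation: [0.0, 0.849, -0.528, 0.0]
ft_force: [-0.2, -0.3, -0.1]
width: 0.992
```

```bash
python3 - <<'E'
from h import *
s=ctrl.read_state(); print(s['time'],s['position'],s['joint_velocities'])
cap('wrist','w2.png'); cap('top','top2.png')
m=eyes.camera_model('wrist')
for n in ['cup_1','round_tin','tray','spoon_1']: print(n,[(np.round(d['box']).tolist(),round(d['confidence'],2)) for d in eyes.spot_in('wrist',n)][:5])
for n in ['round_recess','square_recess','oblong_recess','cup_well','spoon_recess']:
    print(n,[(np.round(d['uv']).tolist(),round(d['confidence'],2),np.round(atz(m,d['uv'],.008)[0],3).tolist()) for d in eyes.spot_point('wrist',n)][:4])
E
```

```text
4.3833 [ 0.4080024  -0.15805126  0.33441684] [-0.03876375  0.01070332 -0.00631518 -0.00154396 -0.00072976  0.00209317]
cup_1 [([75.0, 0.0, 90.0, 59.0], 0.79), ([0.0, 0.0, 39.0, 48.0], 0.64), ([401.0, 100.0, 74.0, 70.0], 0.62), ([231.0, 0.0, 315.0, 206.0], 0.34)]
round_tin []
tray [([232.0, 0.0, 315.0, 206.0], 0.72)]
spoon_1 [([486.0, 201.0, 52.0, 110.0], 0.6), ([229.0, 1.0, 319.0, 202.0], 0.21)]
round_recess [([401.0, 12.0], 0.7, [0.632, -0.145, 0.008])]
square_recess [([284.0, 64.0], 0.67, [0.527, -0.05, 0.008])]
oblong_recess [([350.0, 98.0], 0.67, [0.527, -0.135, 0.008]), ([438.0, 102.0], 0.4, [0.569, -0.231, 0.008])]
cup_well []
spoon_recess [([436.0, 105.0], 0.91, [0.565, -0.23, 0.008])]
```

View pics/w2.png

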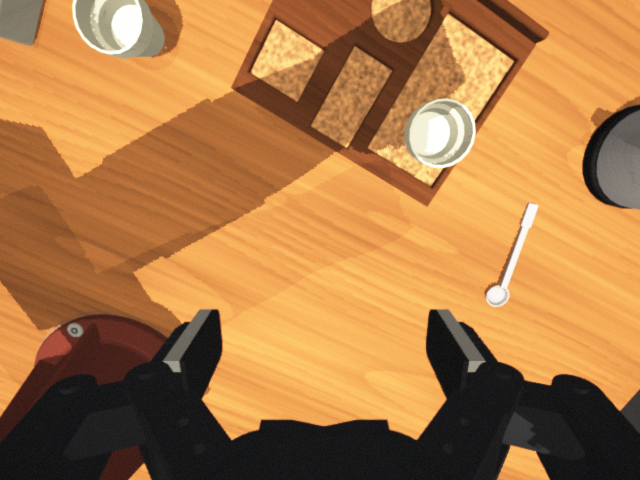

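View pics/top2.png

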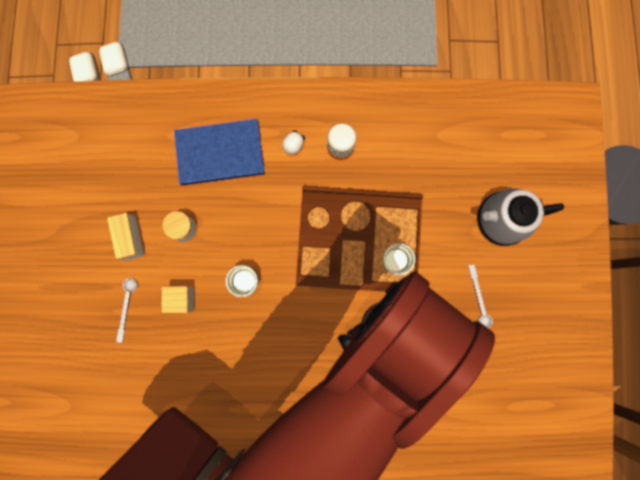

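```bash
python3 - <<'E'
import cv2
a=cv2.imread('pics/top0.png')[175:300,285:430]; cv2.imwrite('pics/c1.png',cv2.resize(a,None,fx=5,fy=5,interpolation=cv2.INTER_CUBIC)[:600])
a=cv2.imread('pics/top0.png')[200:350,100:265]; cv2.imwrite('pics/c2.png',cv2.resize(a,None,fx=4,fy=4,interpolation=cv2.INTER_CUBIC))
E
```

```text
(no output)
```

View pics/c1.png

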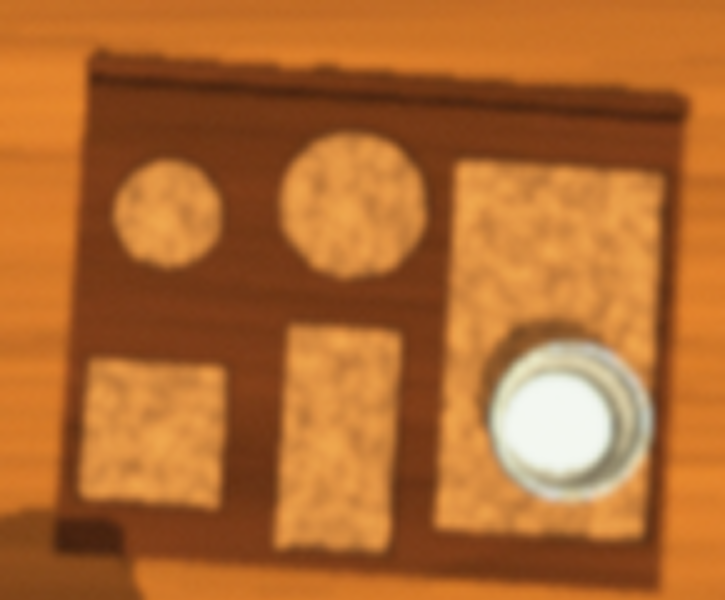

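View pics/c2.png

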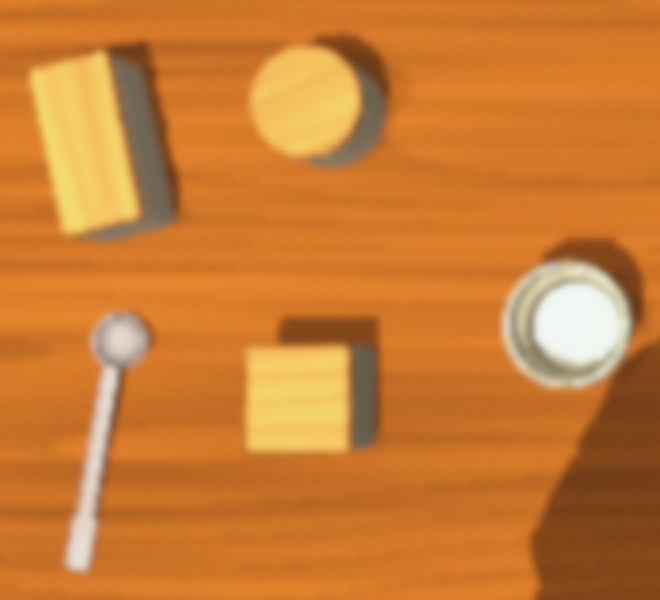

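```bash
cat > top.py <<'E'
from h import *
def seg(im,lo,hi,minA=60):
    hsv=cv2.cvtColor(im,cv2.COLOR_RGB2HSV); mk=cv2.inRange(hsv,np.array(lo),np.array(hi))
    n,l,st,c=cv2.connectedComponentsWithStats(mk); return [(st[i],l==i) for i in range(1,n) if st[i][4]>=minA]
def rect(m,mask,z):
    cs=cv2.findContours(mask.astype(np.uint8),cv2.RETR_EXTERNAL,cv2.CHAIN_APPROX_NONE)[0]
    c=max(cs,key=cv2.contourArea).reshape(-1,2).astype(float)
    h=cv2.convexHull(c.astype(np.float32)).reshape(-1,2)
    W=atz(m,h,z)[:,:2]*1000
    r=cv2.minAreaRect(W.astype(np.float32))
    ys,xs=np.nonzero(mask); cen=atz(m,np.c_[xs,ys],z)[:,:2].mean(0)*1000
    return np.round(r[0],1),np.round(r[1],1),round(r[2],1),np.round(cen,1)
E
python3 - <<'E'
from top import *
im=cv2.cvtColor(cv2.imread('pics/top0.png'),cv2.COLOR_BGR2RGB); m=eyes.camera_model('top')
hsv=cv2.cvtColor(im,cv2.COLOR_RGB2HSV)
for n,p in dict(cork=(355,214),cork2=(314,262),wood=(305,240),table=(260,250),table2=(450,250),lid=(179,225),lid2=(175,300),tside=(193,300)).items(): print(n,hsv[p[1]-2:p[1]+3,p[0]-2:p[0]+3].reshape(-1,3).min(0),hsv[p[1]-2:p[1]+3,p[0]-2:p[0]+3].reshape(-1,3).max(0))
# tray cork
t=np.zeros_like(im); t[190:289,299:420]=im[190:289,299:420]
for st,mk in seg(t,(5,60,140),(30,255,255)): print('cork',st,*rect(m,mk,.008))
for st,mk in seg(im,(18,100,190),(35,255,255)): print('lid',st,*rect(m,mk,.07))
E
```

```text
cork [ 15 172 213] [ 16 179 237]
cork2 [ 15 172 216] [ 17 179 237]
wood [ 10 203 122] [ 11 207 128]
table [ 14 205 212] [ 14 210 218]
table2 [ 14 204 206] [ 14 207 218]
lid [ 20 147 244] [ 22 155 245]
lid2 [ 21 145 244] [ 23 153 244]
tside [ 13  63 100] [ 19 205 170]
cork [299 190   4  53 130] [634.2 -16.8] [119.9   6.9] 0.1 [648.9 -15.5]
cork [374 190  46   4  97] [ 690.7 -237.8] [  7.  104.2] 0.1 [ 692.4 -250.1]
cork [340 201  31  30 703] [ 635.  -141.2] [67.5 67.4] 6.5 [ 634.5 -141.4]
cork [307 207  23  22 390] [630.7 -57.3] [49.4 49.2] 26.6 [630.5 -57.2]
cork [ 371  207   47   76 2470] [ 568.3 -231.1] [ 99.3 171.8] 86.5 [ 576.4 -229.1]
cork [416 236   4  53 117] [ 528.3 -283.6] [  6.9 118.8] 89.1 [ 515.6 -285. ]
cork [ 339  240   27   46 1074] [ 528.1 -134.1] [ 55.  103.5] 86.3 [ 528.3 -133.9]
cork [300 246  31  31 841] [531.  -50.3] [66.1 66.6] 86.9 [531.1 -50.5]
cork [311 286  40   3  76] [471.9 -84.9] [88.3  4.5] 89.9 [471.1 -74.6]
lid [108 213  27  45 831] [583.8 378.9] [93.9 45.1] 13.8 [583.8 378.8]
lid [163 212  27  27 550] [606.5 255.8] [55.6 57.4] 45.4 [606.7 255.2]
lid [162 287  25  26 640] [443.8 256.1] [54.5 53. ] 0.8 [443.8 256.3]
```

>>> drive_tool --moves '[{"dx": 36, "dy": 414, "dz": -100, "spin": 64.6, "fingers": 85}, {"dx": 36, "dy": 414, "dz": -100, "spin": 64.6, "fingers": 85}, {"dx": 36, "dy": 414, "dz": -100, "spin": 64.6, "fingers": 85}, {"dx": 36, "dy": 414, "dz": -100, "spin": 64.6, "fingers": 85}, {"dx": 36, "dy": 414, "dz": -100, "spin": 64.6, "fingers": 85}, {"dx": 36, "dy": 414, "dz": -100, "spin": 64.6, "fingers": 85}, {"dx": 36, "dy": 414, "dz": -100, "spin": 64.6, "fingers": 85}, {"dx": 36, "dy": 414, "dz": -100, "spin": 64.6, "fingers": 85}, {"dx": 36, "dy": 414, "dz": -100, "spin": 64.6, "fingers": 85}, {"dx": 36, "dy": 414, "dz": -100, "spin": 64.6, "fingers": 85}]'

```text
time: 5.77
position: [0.4427, 0.2478, 0.2366]
orientation: [-0.0, 1.0, 0.011, 0.0]
ft_force: [1.6, -1.1, 0.9]
width: 0.992
```

```bash
cat >> top.py <<'E'
def st():
    s=ctrl.read_state(); q=s['orientation']; from scipy.spatial.transform import Rotation as R
    X=R.from_quat([q[1],q[2],q[3],q[0]]).as_matrix()[:,0]
    print('t %.2f pos %s theta %.2f w %.1f F %s'%(s['time'],np.round(s['position']*1000,1),np.degrees(np.arctan2(X[1],X[0])),s['width']*85.4,np.round(s['ft_force'],1)))
    return s
E
python3 - <<'E'
from top import *
st()
im=cap('top','top3.png'); m=eyes.camera_model('top')
for s,mk in seg(im,(18,100,190),(35,255,255)): print('lid',s,*rect(m,mk,.07))
im=cap('wrist','w3.png');m=eyes.camera_model('wrist')
for s,mk in seg(im,(18,60,170),(35,255,255),400): print('lid',s,*rect(m,mk,.07))
E
```

```text
t 5.77 pos [442.7 247.8 236.6] theta 1.31 w 84.7 F [ 1.6 -1.1  0.9]
lid [108 213  27  45 826] [583.8 378.9] [94.  45.1] 14.0 [583.8 378.8]
lid [162 287  15  26 308] [443.7 267.1] [54.4 30.9] 0.9 [442.2 268. ]
lid [ 366    3   25  157 1116] [480.9 362.7] [108.4  12.6] 88.8 [480.3 363.3]
lid [ 382   15   23  181 1747] [493.2 344.9] [ 12.  129.7] 0.4 [494.3 338.1]
lid [ 450   26  130   90 8112] [582.3 375.2] [95.1 45. ] 14.0 [582.5 375.8]
lid [209  88  16 134 691] [354.2 306.9] [  7.6 103. ] 1.1 [354.6 303.2]
lid [  71  164   28   83 1112] [241.7 265.7] [69.5 16.3] 89.5 [242.3 268.4]
lid [ 292  192   70   34 2034] [443.5 267.7] [56.8 27.7] 1.2 [442.2 269.4]
```

View pics/w3.png

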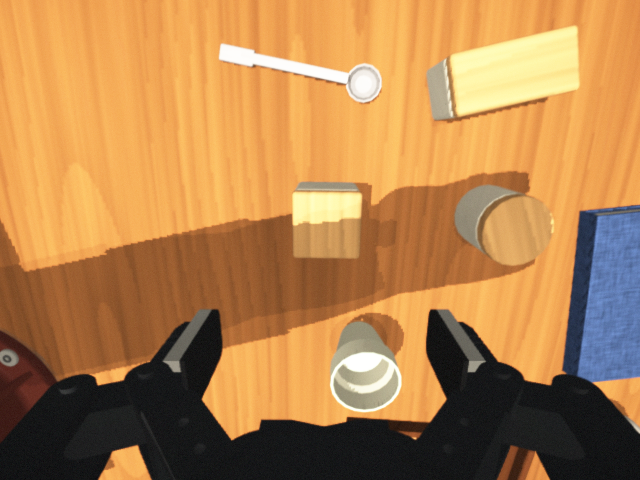

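```bash
python3 - <<'E'
from top import *
st(); cap('wrist','w4.png');m=eyes.camera_model('wrist')
print(np.round(atz(m,[[293,189],[362,189],[361,258],[293,258]],.07)*1000,1))
print(proj(m,[[.4438,.2562,.07]]))
E
```

```text
t 5.87 pos [441.5 250.  234.6] theta 1.17 w 85.1 F [-0.3 -0.7 -0. ]
[[416.6 280.8  70. ]
 [472.8 281.9  70. ]
 [475.  222.4  70. ]
 [416.2 221.2  70. ]]
[[325.71642271 219.14328132]]
```

>>> drive_tool --moves '[{"dx": 1, "dy": 8, "dz": -90, "spin": -0.5, "fingers": 85}, {"dx": 1, "dy": 8, "dz": -90, "spin": -0.5, "fingers": 85}, {"dx": 1, "dy": 8, "dz": -90, "spin": -0.5, "fingers": 85}, {"dx": 1, "dy": 8, "dz": -90, "spin": -0.5, "fingers": 85}]'

```text
time: 6.25
position: [0.4424, 0.2522, 0.1449]
orientation: [0.001, 1.0, 0.002, -0.002]
ft_force: [0.0, -0.4, -0.1]
width: 0.997
```

```bash
python3 - <<'E'
from top import *
st(); cap('wrist','w5.png')
E
```

```text
t 6.25 pos [442.4 252.2 144.9] theta 0.27 w 85.1 F [ 0.  -0.4 -0.1]
```

View pics/w5.png

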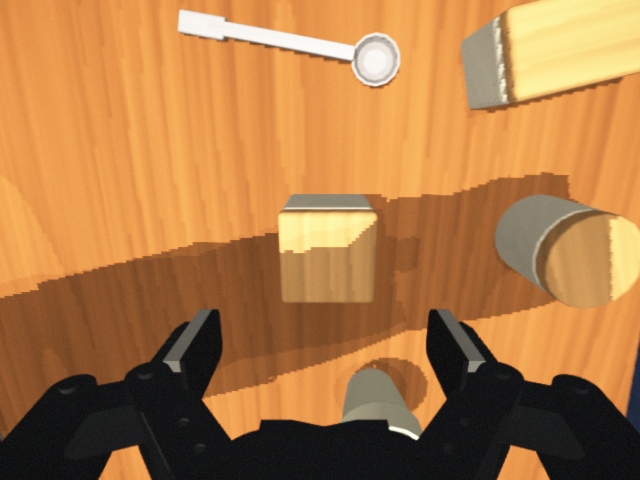

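>>> drive_tool --moves '[{"dx": 1, "dy": 2, "dz": -60, "spin": 0.5, "fingers": 85}, {"dx": 1, "dy": 2, "dz": -97, "spin": 0.5, "fingers": 85}, {"dx": 1, "dy": 2, "dz": -97, "spin": 0.5, "fingers": 85}, {"dx": 1, "dy": 2, "dz": -97, "spin": 0.5, "fingers": 50}, {"dx": 1, "dy": 2, "dz": -97, "spin": 0.5, "fingers": 50}, {"dx": 1, "dy": 2, "dz": -97, "spin": 0.5, "fingers": 50}, {"dx": 1, "dy": 2, "dz": -97, "spin": 0.5, "fingers": 50}, {"dx": 1, "dy": 2, "dz": -97, "spin": 0.5, "fingers": 50}]'

```text
time: 6.97
position: [0.4475, 0.2559, 0.0535]
orientation: [-0.0, 1.0, 0.007, 0.003]
ft_force: [-0.3, -1.1, 8.5]
width: 0.668
```

```bash
python3 - <<'E'
from top import *
st(); cap('wrist','w6.png')
E
```

```text
t 6.97 pos [447.5 255.9  53.5] theta 0.81 w 57.0 F [-0.3 -1.1  8.5]
```

View pics/w6.png

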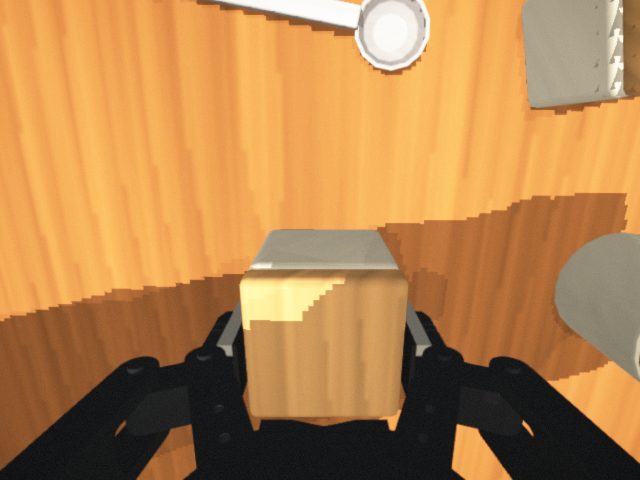

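>>> drive_tool --moves '[{"dx": 0, "dy": 0, "dz": 0, "spin": 0, "fingers": 50}, {"dx": 0, "dy": 0, "dz": 0, "spin": 0, "fingers": 50}]'

```text
time: 7.18
position: [0.4474, 0.256, 0.0536]
orientation: [-0.0, 1.0, 0.007, 0.003]
ft_force: [-0.5, -1.7, 9.2]
width: 0.674
```

```bash
python3 - <<'E'
from top import *
st(); im=cap('top','top6.png')
E
```

```text
t 7.18 pos [447.4 256.   53.6] theta 0.82 w 57.6 F [-0.5 -1.7  9.2]
```

>>> drive_tool --moves '[{"dx": 0, "dy": 0, "dz": 0, "spin": 0, "fingers": 85}, {"dx": 0, "dy": 0, "dz": 0, "spin": 0, "fingers": 85}, {"dx": 0, "dy": 0, "dz": 0, "spin": 0, "fingers": 85}]'

```text
time: 7.48
position: [0.4457, 0.2557, 0.051]
orientation: [-0.0, 1.0, 0.007, 0.001]
ft_force: [-0.0, -0.2, -0.0]
width: 0.991
```

```bash
python3 - <<'E'
from top import *
st(); im=cap('wrist','w7.png')
E
```

```text
t 7.48 pos [445.7 255.7  51. ] theta 0.83 w 84.6 F [-0.  -0.2 -0. ]
```

View pics/w7.png

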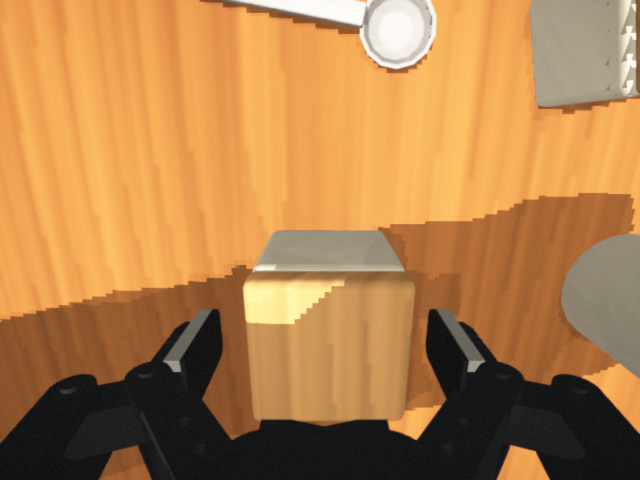

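>>> drive_tool --moves '[{"dx": 1, "dy": 0, "dz": 60, "spin": 0, "fingers": 85}, {"dx": 1, "dy": 0, "dz": 60, "spin": 10, "fingers": 85}, {"dx": 1, "dy": 0, "dz": 60, "spin": 90, "fingers": 85}, {"dx": 1, "dy": 0, "dz": 60, "spin": 90, "fingers": 85}, {"dx": 1, "dy": 0, "dz": 60, "spin": 90, "fingers": 85}, {"dx": 1, "dy": 0, "dz": 60, "spin": 90, "fingers": 85}, {"dx": 1, "dy": 0, "dz": 60, "spin": 90, "fingers": 85}, {"dx": 1, "dy": 0, "dz": 60, "spin": 90, "fingers": 85}, {"dx": 1, "dy": 0, "dz": 60, "spin": 90, "fingers": 85}, {"dx": 1, "dy": 0, "dz": 60, "spin": 90, "fingers": 85}]'

```text
time: 8.37
position: [0.446, 0.2556, 0.1101]
orientation: [-0.0, 0.84, 0.542, 0.0]
ft_force: [0.6, 0.3, 0.1]
width: 0.991
```

>>> drive_tool --moves '[{"dx": 0, "dy": 0, "dz": 0, "spin": 22, "fingers": 85}, {"dx": 0, "dy": 0, "dz": 0, "spin": 22, "fingers": 85}, {"dx": 0, "dy": 0, "dz": 0, "spin": 22, "fingers": 85}, {"dx": 0, "dy": 0, "dz": 0, "spin": 22, "fingers": 85}]'

```text
time: 8.7
position: [0.446, 0.2556, 0.1101]
orientation: [-0.0, 0.722, 0.692, 0.0]
ft_force: [-0.6, -0.6, 0.3]
width: 0.994
```

```bash
python3 - <<'E'
from top import *
st(); im=cap('wrist','w8.png')
E
```

```text
t 8.70 pos [446.  255.6 110.1] theta 87.62 w 84.9 F [-0.6 -0.6  0.3]
```

View pics/w8.png

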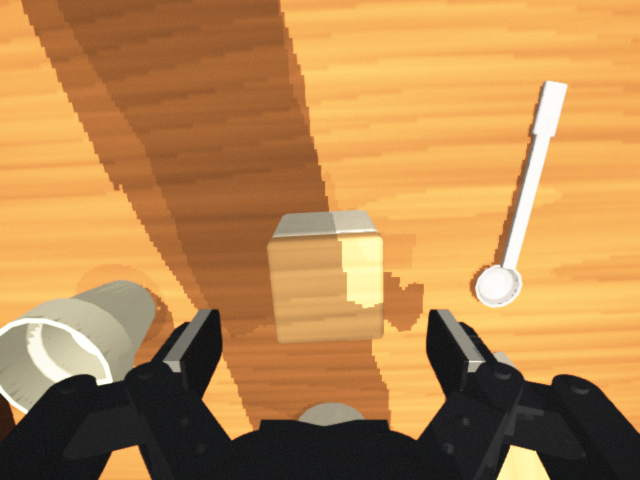

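>>> drive_tool --moves '[{"dx": 1, "dy": 1, "dz": -30, "spin": 3.2, "fingers": 85}, {"dx": 1, "dy": 1, "dz": -58, "spin": 3.2, "fingers": 85}, {"dx": 1, "dy": 1, "dz": -58, "spin": 3.2, "fingers": 85}, {"dx": 1, "dy": 1, "dz": -58, "spin": 3.2, "fingers": 50}, {"dx": 1, "dy": 1, "dz": -58, "spin": 3.2, "fingers": 50}, {"dx": 1, "dy": 1, "dz": -58, "spin": 3.2, "fingers": 50}, {"dx": 1, "dy": 1, "dz": -58, "spin": 3.2, "fingers": 50}, {"dx": 1, "dy": 1, "dz": -58, "spin": 3.2, "fingers": 50}]'

```text
time: 9.42
position: [0.4484, 0.2569, 0.0541]
orientation: [0.001, 0.704, 0.71, 0.001]
ft_force: [-0.7, 0.0, 7.3]
width: 0.67
```

```bash
python3 - <<'E'
from top import *
st()
E
```

```text
t 9.42 pos [448.4 256.9  54.1] theta 90.45 w 57.2 F [-0.7  0.   7.3]
```

>>> drive_tool --moves '[{"dx": 0, "dy": 0, "dz": 40, "spin": 0, "fingers": 50}, {"dx": 0, "dy": 0, "dz": 80, "spin": 0, "fingers": 50}, {"dx": 0, "dy": 0, "dz": 80, "spin": 0, "fingers": 50}]'

```text
time: 9.67
position: [0.4506, 0.2576, 0.1403]
orientation: [0.003, 0.704, 0.71, 0.005]
ft_force: [1.2, 0.7, -1.3]
width: 0.668
```

```bash
python3 - <<'E'
from top import *
st(); im=cap('wrist','w9.png'); im=cap('side','s9.png')
E
```

```text
t 9.67 pos [450.6 257.6 140.3] theta 90.46 w 57.0 F [ 1.2  0.7 -1.3]
```

View pics/w9.png

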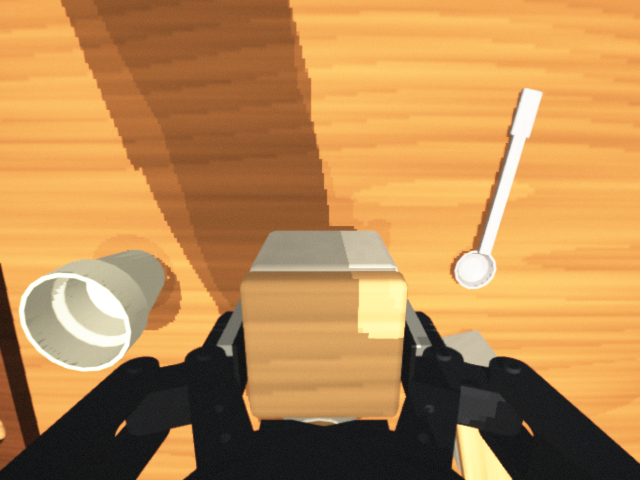

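View pics/s9.png

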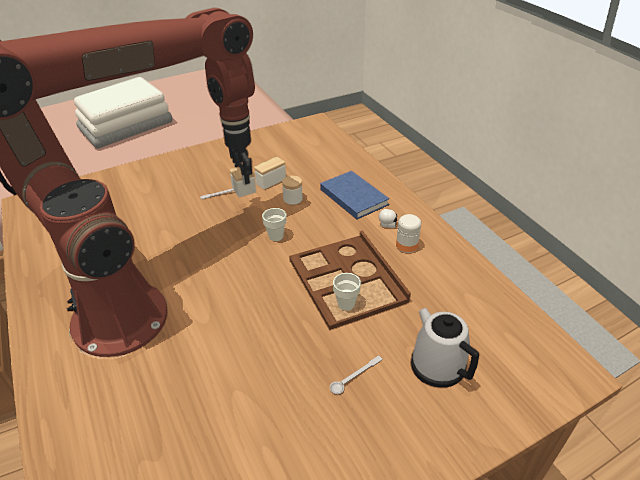

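```bash
python3 - <<'E'
from top import *
s=st(); m=eyes.camera_model('wrist')
from scipy.spatial.transform import Rotation as R
q=s['orientation'];Rt=R.from_quat([q[1],q[2],q[3],q[0]]).as_matrix();p=s['position']
P=np.array(m['pose']); print('cam in tool',np.round(Rt.T@(P[:3,3]-p),4),np.round(Rt.T@P[:3,:3],3).tolist(), m['dist'])
for a,b in [(1,-1),(1,1),(-1,1),(-1,-1)]:
    X=p+np.array([a*.029,b*.029,.016]); print(a,b,proj(m,X))
im=cv2.imread('pics/w9.png'); cv2.imwrite('pics/c3.png',cv2.resize(im[220:430,220:430],None,fx=2.8,fy=2.8))
E
```

```text
t 9.77 pos [448.5 257.  134.2] theta 90.46 w 57.4 F [ 0.4 -0.5 -3.1]
cam in tool [ 0.     -0.0756 -0.1248] [[1.0, -0.0, -0.0], [-0.0, -0.954, -0.299], [0.0, 0.299, -0.954]] [-0.02724286  0.          0.          0.          0.        ]
1 -1 [[247.20248942 420.96819501]]
1 1 [[398.76864094 421.82563622]]
-1 1 [[411.91662017 282.47077613]]
-1 -1 [[236.68249377 281.22881876]]
```

View pics/c3.png

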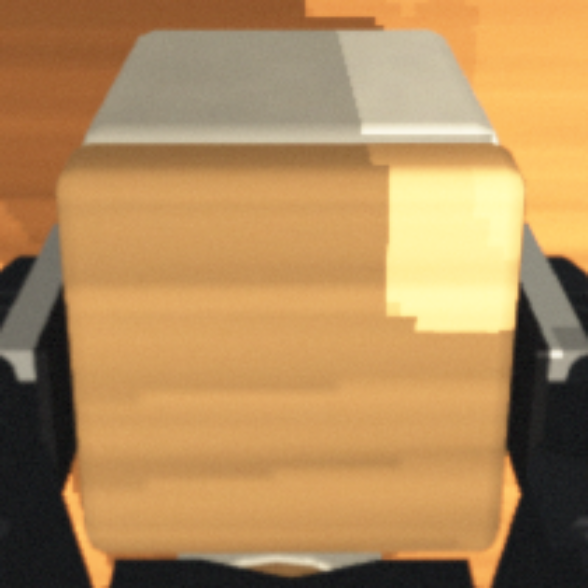

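>>> drive_tool --moves '[{"dx": 140, "dy": -307, "dz": 60, "spin": -4, "fingers": 50}, {"dx": 140, "dy": -307, "dz": 60, "spin": -4, "fingers": 50}, {"dx": 140, "dy": -307, "dz": 60, "spin": -4, "fingers": 50}, {"dx": 140, "dy": -307, "dz": 60, "spin": -4, "fingers": 50}, {"dx": 140, "dy": -307, "dz": 60, "spin": -4, "fingers": 50}, {"dx": 140, "dy": -307, "dz": 60, "spin": -4, "fingers": 50}, {"dx": 140, "dy": -307, "dz": 60, "spin": -4, "fingers": 50}, {"dx": 140, "dy": -307, "dz": 60, "spin": -4, "fingers": 50}, {"dx": 140, "dy": -307, "dz": 60, "spin": -4, "fingers": 50}, {"dx": 140, "dy": -307, "dz": 60, "spin": -4, "fingers": 50}]'

```text
time: 10.6
position: [0.5874, -0.0534, 0.1905]
orientation: [-0.001, 0.73, 0.684, -0.0]
ft_force: [-0.1, 0.0, -2.6]
width: 0.67
```

>>> drive_tool --moves '[{"dx": 0, "dy": 0, "dz": 0, "spin": 0, "fingers": 50}, {"dx": 0, "dy": 0, "dz": 0, "spin": 0, "fingers": 50}, {"dx": 0, "dy": 0, "dz": 0, "spin": 0, "fingers": 50}]'

```text
time: 10.85
position: [0.5863, -0.0489, 0.1911]
orientation: [-0.001, 0.728, 0.686, -0.0]
ft_force: [0.2, 0.9, -2.6]
width: 0.667
```

```bash
python3 - <<'E'
from top import *
st(); im=cap('wrist','w10.png'); m=eyes.camera_model('wrist'); st()
print(np.round(m['pose'],4).tolist())
hsv=cv2.cvtColor(im,cv2.COLOR_RGB2HSV)
for s,mk in seg(im,(8,60,150),(30,190,255),400): print('cork',s,*rect(m,mk,.008))
E
```

```text
t 10.85 pos [586.3 -48.9 191.1] theta 86.57 w 57.0 F [ 0.2  0.9 -2.6]
t 10.90 pos [586.5 -49.  191.5] theta 86.58 w 57.1 F [ 0.6 -1.  -3. ]
[[0.0595, -0.9529, -0.2973, 0.5111], [0.9982, 0.057, 0.0173, -0.0445], [0.0004, -0.2978, 0.9546, 0.3163], [0.0, 0.0, 0.0, 1.0]]
cork [     0      0    640    470 193474] [ 596.5 -117.2] [442.5 720.3] 7.0 [569.7 -65.3]
cork [ 280  119   77   78 5587] [530.3 -50.7] [63.4 63.5] 86.4 [529.7 -51. ]
cork [ 136  424   61   56 2091] [ 851.  -232.9] [ 49.8 110.3] 52.4 [ 847.5 -236.4]
cork [452 449  60  31 929] [887.9 113.2] [84.7 37.6] 65.4 [887.8 112.5]
```

View pics/w10.png

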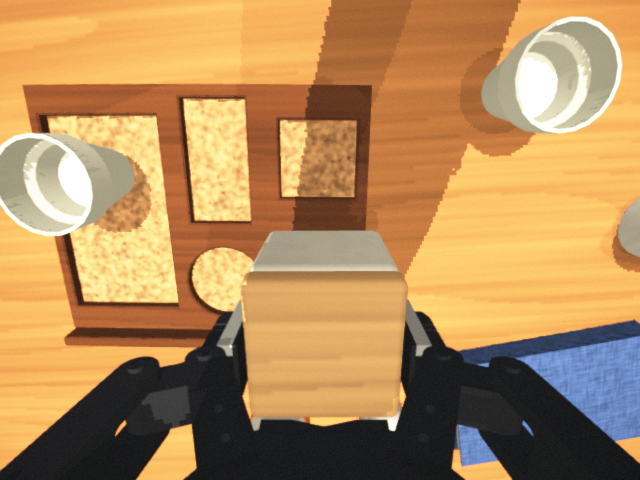

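```bash
python3 - <<'E'
from top import *
im=cv2.cvtColor(cv2.imread('pics/w10.png'),cv2.COLOR_BGR2RGB); m=eyes.camera_model('wrist'); s=st(); p=s['position']
A=atz(m,[[268,231],[378,231]],p[2]-.0535)-p; B=atz(m,[[242,272],[407,272]],p[2]+.0165)-p; C=atz(m,[[250,416],[398,416]],p[2]+.0165)-p
print(np.round(A*1000,1),np.round(B*1000,1),np.round(C*1000,1))
for w in [(175,93,82,134)]:
    t=np.zeros_like(im); x,y,a,b=w; t[y:y+b,x:x+a]=im[y:y+b,x:x+a]
    for s,mk in seg(t,(8,60,150),(30,190,255),400): print('cork',s,*rect(m,mk,.008))
E
```

```text
t 10.90 pos [586.5 -49.  191.5] theta 86.58 w 57.1 F [ 0.6 -1.  -3. ]
[[-29.3 -27.1 -53.5]
 [-25.9  29.9 -53.5]] [[-34.1 -24.6  16.5]
 [-30.9  29.2  16.5]] [[ 24.2 -29.3  16.5]
 [ 27.5  26.6  16.5]]
cork [ 175   93   82  134 9791] [ 528.3 -139.3] [ 72.7 114.3] 83.5 [ 527.1 -135.8]
```

>>> drive_tool --moves '[{"dx": -54, "dy": -1.5, "dz": -50, "spin": 0, "fingers": 50}, {"dx": -54, "dy": -1.5, "dz": -111, "spin": 0, "fingers": 50}, {"dx": -54, "dy": -1.5, "dz": -111, "spin": 0, "fingers": 50}, {"dx": -54, "dy": -1.5, "dz": -111, "spin": 0, "fingers": 50}, {"dx": -54, "dy": -1.5, "dz": -111, "spin": 0, "fingers": 50}, {"dx": -54, "dy": -1.5, "dz": -111, "spin": 0, "fingers": 50}]'

```text
time: 11.4
position: [0.5346, -0.0519, 0.0835]
orientation: [0.001, 0.728, 0.685, 0.001]
ft_force: [0.8, -0.3, -1.5]
width: 0.669
```

```bash
python3 - <<'E'
from top import *
st(); im=cap('wrist','w11.png'); im=cap('side','s11.png')
a=cv2.imread('pics/s11.png')[150:340,250:430]; cv2.imwrite('pics/s11c.png',cv2.resize(a,None,fx=3,fy=3))
E
```

```text
t 11.40 pos [534.6 -51.9  83.5] theta 86.52 w 57.1 F [ 0.8 -0.3 -1.5]
```

View pics/w11.png

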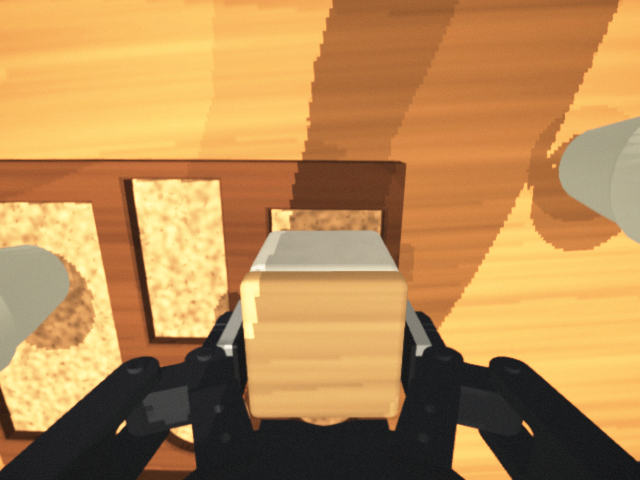

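View pics/s11c.png

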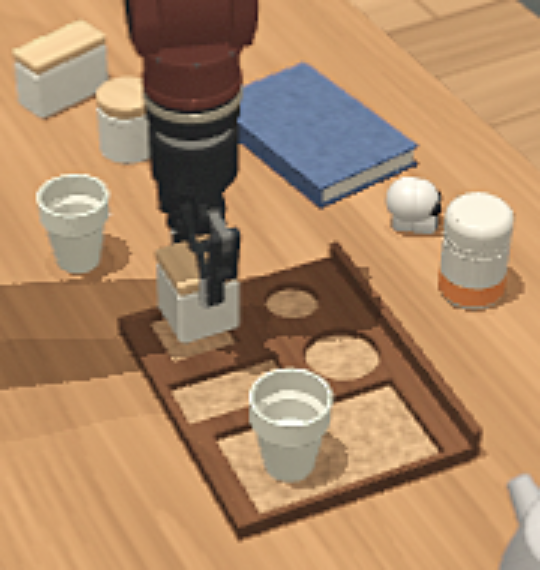

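>>> drive_tool --moves '[{"dx": 0, "dy": 0.5, "dz": -8, "spin": 0, "fingers": 50}, {"dx": 0, "dy": 0.5, "dz": -8, "spin": 0, "fingers": 50}, {"dx": 0, "dy": 0.5, "dz": -8, "spin": 0, "fingers": 50}]'

```text
time: 11.75
position: [0.5334, -0.0514, 0.0732]
orientation: [0.0, 0.728, 0.685, 0.0]
ft_force: [-0.1, 1.1, -3.1]
width: 0.67
```

```bash
python3 - <<'E'
from top import *
st(); im=cap('wrist','w12.png'); st()
a=cv2.imread('pics/w12.png')[170:300,220:430]; cv2.imwrite('pics/w12c.png',cv2.resize(a,None,fx=3.5,fy=3.5))
E
```

```text
t 11.75 pos [533.4 -51.4  73.2] theta 86.49 w 57.2 F [-0.1  1.1 -3.1]
t 11.80 pos [533.3 -51.5  73.2] theta 86.49 w 57.2 F [ 1.3  0.2 -3.4]
```

View pics/w12c.png

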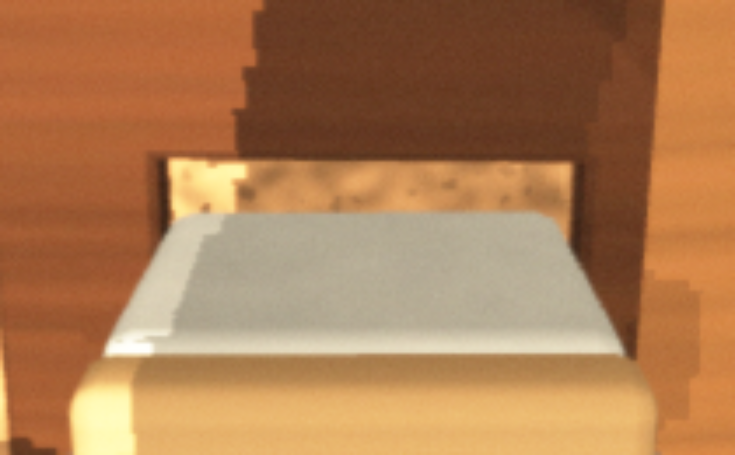

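```bash
python3 - <<'E'
from top import *
s=st(); m=eyes.camera_model('wrist')
print(atz(m,[[324,214.9]],.018)*1000, atz(m,[[324,216]],.008)*1000,atz(m,[[324,230.6]],.0195)*1000)
print(atz(m,[[220+152/3.5,221],[220+587/3.5,221]],.018)*1000,atz(m,[[220+172/3.5,231],[220+568/3.5,231]],.0195)*1000)
E
```

```text
t 11.80 pos [533.3 -51.5  73.2] theta 86.49 w 57.2 F [ 1.3  0.2 -3.4]
[[497.63787208 -49.03281883  18.        ]] [[500.45853872 -49.19663961   8.        ]] [[505.59953314 -49.51926292  19.5       ]]
[[498.93066401 -80.60152303  18.        ]
 [502.86898989 -16.22419773  18.        ]] [[504.06987467 -77.94698397  19.5       ]
 [507.65577073 -19.33783402  19.5       ]]
```

>>> drive_tool --moves '[{"dx": -3.5, "dy": 0, "dz": 0, "spin": 0, "fingers": 50}, {"dx": -3.5, "dy": 0, "dz": -4, "spin": 0, "fingers": 50}, {"dx": -3.5, "dy": 0, "dz": -8, "spin": 0, "fingers": 50}, {"dx": -3.5, "dy": 0, "dz": -10, "spin": 0, "fingers": 50}, {"dx": -3.5, "dy": 0, "dz": -10, "spin": 0, "fingers": 50}]'

```text
time: 12.22
position: [0.5292, -0.0514, 0.0624]
orientation: [-0.0, 0.728, 0.685, -0.0]
ft_force: [-0.3, 0.6, -2.4]
width: 0.666
```

```bash
python3 - <<'E'
from top import *
st(); im=cap('wrist','w13.png'); st()
a=cv2.imread('pics/w13.png')[170:430,200:450]; cv2.imwrite('pics/w13c.png',cv2.resize(a,None,fx=2.3,fy=2.3))
E
```

```text
t 12.22 pos [529.2 -51.4  62.4] theta 86.48 w 56.9 F [-0.3  0.6 -2.4]
t 12.27 pos [529.4 -51.4  62.7] theta 86.49 w 57.0 F [ 0.6  0.5 -3.1]
```

View pics/w13c.png

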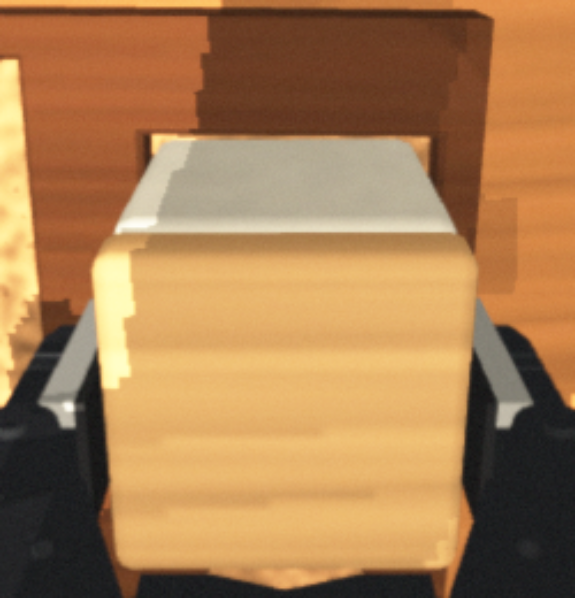

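>>> drive_tool --moves '[{"dx": 0, "dy": 0, "dz": -2, "spin": 0, "fingers": 50}, {"dx": 0, "dy": 0, "dz": -2, "spin": 0, "fingers": 75}, {"dx": 0, "dy": 0, "dz": -2, "spin": 0, "fingers": 75}, {"dx": 0, "dy": 0, "dz": -2, "spin": 0, "fingers": 75}, {"dx": 0, "dy": 0, "dz": 38, "spin": 0, "fingers": 75}, {"dx": 0, "dy": 0, "dz": 110, "spin": 0, "fingers": 75}, {"dx": 0, "dy": 0, "dz": 110, "spin": 0, "fingers": 85}, {"dx": 0, "dy": 0, "dz": 110, "spin": 0, "fingers": 85}]'

```text
time: 12.93
position: [0.5326, -0.0525, 0.1804]
orientation: [0.004, 0.728, 0.685, 0.002]
ft_force: [1.2, -0.2, 0.1]
width: 0.996
```

```bash
python3 - <<'E'
from top import *
st(); im=cap('wrist','w14.png'); m=eyes.camera_model('wrist');im=cap('top','top14.png'); m=eyes.camera_model('top')
for s,mk in seg(im,(18,100,190),(35,255,255)): print('lid',s,*rect(m,mk,.07))
E
```

```text
t 12.93 pos [532.6 -52.5 180.4] theta 86.49 w 85.1 F [ 1.2 -0.2  0.1]
lid [108 213  27  45 822] [583.7 378.7] [93.7 44.7] 14.0 [583.7 378.7]
lid [163 212  27  27 535] [607.1 255.3] [55.6 55.8] 45.4 [606.7 254.9]
```

View pics/w14.png

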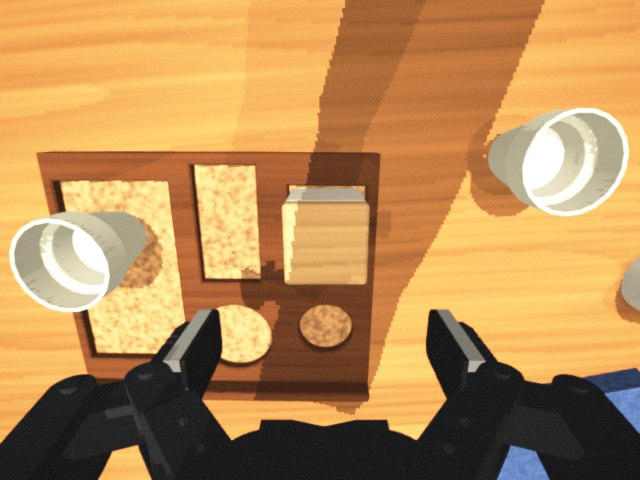

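>>> drive_tool --moves '[{"dx": 78, "dy": 308, "dz": -20, "spin": 0, "fingers": 85}, {"dx": 78, "dy": 308, "dz": -20, "spin": 0, "fingers": 85}, {"dx": 78, "dy": 308, "dz": -20, "spin": 0, "fingers": 85}, {"dx": 78, "dy": 308, "dz": -20, "spin": 0, "fingers": 85}, {"dx": 78, "dy": 308, "dz": -20, "spin": 0, "fingers": 85}, {"dx": 78, "dy": 308, "dz": -20, "spin": 0, "fingers": 85}, {"dx": 78, "dy": 308, "dz": -20, "spin": 0, "fingers": 85}, {"dx": 78, "dy": 308, "dz": -20, "spin": 0, "fingers": 85}, {"dx": 78, "dy": 308, "dz": -20, "spin": 0, "fingers": 85}, {"dx": 78, "dy": 308, "dz": -20, "spin": 0, "fingers": 85}]'

```text
time: 13.87
position: [0.6064, 0.2578, 0.1505]
orientation: [-0.001, 0.728, 0.686, -0.001]
ft_force: [0.3, -0.4, -0.4]
width: 0.992
```

>>> drive_tool --moves '[{"dx": 0, "dy": 0, "dz": 0, "spin": 0, "fingers": 85}, {"dx": 0, "dy": 0, "dz": 0, "spin": 0, "fingers": 85}]'

```text
time: 14.03
position: [0.6072, 0.2555, 0.1524]
orientation: [-0.0, 0.729, 0.685, -0.0]
ft_force: [0.6, -1.1, -0.1]
width: 0.997
```

```bash
python3 - <<'E'
from top import *
st(); im=cap('wrist','w15.png'); m=eyes.camera_model('wrist');st()
for s,mk in seg(im,(14,60,150),(35,150,255),1500): print('lid',s,*rect(m,mk,.07))
for n,z in [('round_tin',.07)]: 
  for d in eyes.cut_out('wrist',n): print(d['box'],d['confidence'])
E
```

```text
t 14.03 pos [607.2 255.5 152.4] theta 86.42 w 85.1 F [ 0.6 -1.1 -0.1]
t 14.08 pos [607.4 255.3 152.7] theta 86.40 w 85.0 F [ 0.9  0.  -0.5]
lid [  441   124   130   167 12201] [582.2 368.4] [102.6  63.1] 14.2 [579.8 376.3]
lid [ 275  197   99  108 6894] [606.  256.8] [59.9 62.4] 27.5 [605.  256.2]
[272.6, 197.0, 102.7, 111.4] 0.64
```

View pics/w15.png

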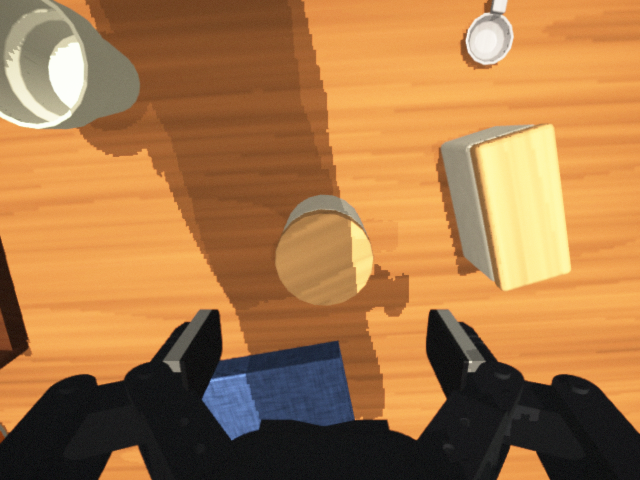

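```bash
python3 - <<'E'
from top import *
m=eyes.camera_model('wrist'); s=st()
print(atz(m,[[324,257.5]],.07)*1000)
# w5 check: rebuild cam pose
Rc=np.array([[1.0,0,0],[0,-0.954,-0.299],[0,0.299,-0.954]]); tc=np.array([0,-.0756,-.1248])
def pose(p,th):
    t=np.radians(th); X=np.array([np.cos(t),np.sin(t),0]);Z=np.array([0,0,-1.]);Y=np.cross(Z,X); Rt=np.c_[X,Y,Z]
    P=np.eye(4); P[:3,:3]=Rt@Rc; P[:3,3]=p+Rt@tc; return P
m5=dict(m); m5['pose']=pose(np.array([.4424,.2522,.1449]),.27)
print(atz(m5,[[327.7,257]],.07)*1000)
m8=dict(m); m8['pose']=pose(np.array([.446,.2556,.1101]),87.62)
print('w8',atz(m8,[[325,291]],.07)*1000, 'chk', np.abs(pose(s['position'],86.4)-m['pose']).max())
E
```

```text
t 14.13 pos [607.5 255.4 152.9] theta 86.40 w 84.7 F [0.4 0.4 0.9]
[[604.80148342 255.8039046   70.        ]]
[[444.74578875 258.05870474  70.        ]]
w8 [[446.22558079 256.24751835  70.        ]] chk 0.0003846787632345028
```

>>> drive_tool --moves '[{"dx": -1, "dy": 0, "dz": -40, "spin": 0, "fingers": 85}, {"dx": -1, "dy": 0, "dz": -80, "spin": 0, "fingers": 85}, {"dx": -1, "dy": 0, "dz": -100, "spin": 0, "fingers": 85}, {"dx": -1, "dy": 0, "dz": -100, "spin": 0, "fingers": 85}, {"dx": -1, "dy": 0, "dz": -100, "spin": 0, "fingers": 54}, {"dx": -1, "dy": 0, "dz": -100, "spin": 0, "fingers": 54}, {"dx": -1, "dy": 0, "dz": -100, "spin": 0, "fingers": 54}, {"dx": -1, "dy": 0, "dz": -100, "spin": 0, "fingers": 54}, {"dx": -1, "dy": 0, "dz": -100, "spin": 0, "fingers": 54}]'

```text
time: 14.88
position: [0.6085, 0.2567, 0.0561]
orientation: [0.001, 0.729, 0.685, 0.002]
ft_force: [0.2, -0.7, 7.5]
width: 0.709
```

```bash
python3 - <<'E'
from top import *
st(); im=cap('wrist','w16.png')
E
```

```text
t 14.88 pos [608.5 256.7  56.1] theta 86.48 w 60.6 F [ 0.2 -0.7  7.5]
```

View pics/w16.png

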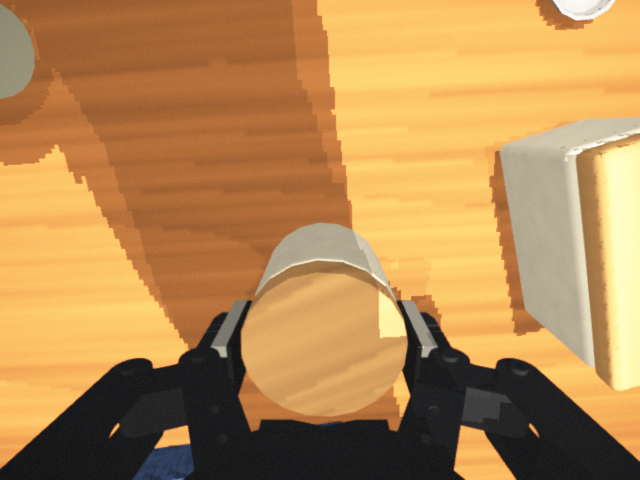

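>>> drive_tool --moves '[{"dx": 0, "dy": 0, "dz": 40, "spin": 0, "fingers": 54}, {"dx": 0, "dy": 0, "dz": 80, "spin": 0, "fingers": 54}, {"dx": 20, "dy": -30, "dz": 110, "spin": 0, "fingers": 54}, {"dx": 75, "dy": -398, "dz": 135, "spin": 0, "fingers": 54}, {"dx": 75, "dy": -398, "dz": 135, "spin": 0, "fingers": 54}, {"dx": 75, "dy": -398, "dz": 135, "spin": 0, "fingers": 54}, {"dx": 75, "dy": -398, "dz": 135, "spin": 0, "fingers": 54}, {"dx": 75, "dy": -398, "dz": 135, "spin": 0, "fingers": 54}, {"dx": 75, "dy": -398, "dz": 135, "spin": 0, "fingers": 54}, {"dx": 75, "dy": -398, "dz": 135, "spin": 0, "fingers": 54}]'

```text
time: 15.77
position: [0.6688, -0.0596, 0.1828]
orientation: [0.0, 0.728, 0.685, 0.0]
ft_force: [0.6, 0.8, -2.8]
width: 0.709
```

>>> drive_tool --moves '[{"dx": 0, "dy": -115, "dz": 0, "spin": 0, "fingers": 54}, {"dx": 0, "dy": -115, "dz": 0, "spin": 0, "fingers": 54}, {"dx": 0, "dy": -115, "dz": 0, "spin": 0, "fingers": 54}, {"dx": 0, "dy": -115, "dz": 0, "spin": 0, "fingers": 54}, {"dx": 0, "dy": -115, "dz": 0, "spin": 0, "fingers": 54}, {"dx": 0, "dy": -115, "dz": 0, "spin": 0, "fingers": 54}]'

```text
time: 16.27
position: [0.6686, -0.1724, 0.182]
orientation: [-0.0, 0.729, 0.685, 0.0]
ft_force: [-0.2, -0.1, -3.8]
width: 0.707
```

```bash
python3 - <<'E'
from top import *
st(); im=cap('wrist','w17.png'); m=eyes.camera_model('wrist'); st()
for s,mk in seg(im,(8,60,150),(30,185,255),1000): print('cork',s,*rect(m,mk,.008))
E
```

```text
t 16.27 pos [ 668.6 -172.4  182. ] theta 86.47 w 60.3 F [-0.2 -0.1 -3.8]
t 16.32 pos [ 668.7 -171.7  182. ] theta 86.53 w 60.3 F [ 0.2 -0.2 -3.1]
cork [     0      0    640    469 189020] [ 718.3 -185.3] [726.6 456.3] 87.5 [ 659. -194.]
cork [ 433  142   56   60 2621] [630.  -55.4] [48.6 45.9] 1.6 [629.9 -55.8]
cork [ 132  425   63   55 2163] [ 924.4 -354.3] [ 51.5 105.5] 52.9 [ 920.6 -357.8]
cork [ 454  425   62   55 2172] [944.5 -21.1] [105.5  51.6] 30.2 [941.1 -17.1]
```

View pics/w17.png

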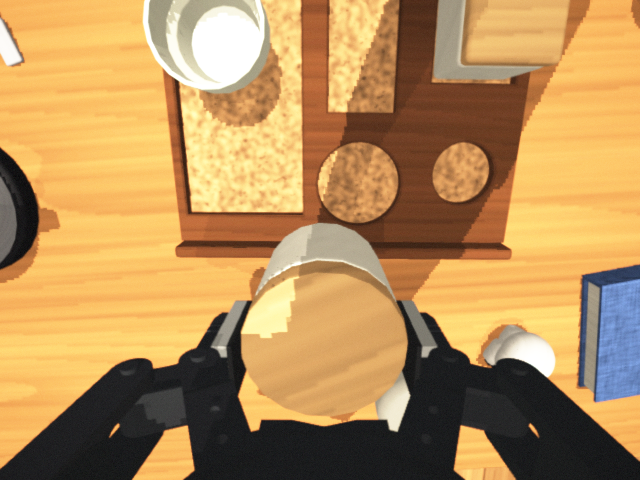

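```bash
python3 - <<'E'
from top import *
im=cv2.cvtColor(cv2.imread('pics/w17.png'),cv2.COLOR_BGR2RGB);m=eyes.camera_model('wrist'); s=st()
for w in [(312,136,94,94),(428,135,70,75)]:
    x,y,a,b=w; hsv=cv2.cvtColor(im[y:y+b,x:x+a],cv2.COLOR_RGB2HSV)
    mk=np.zeros((480,640),np.uint8); sub=((hsv[:,:,2]>105)&(hsv[:,:,1]<195)&(hsv[:,:,0]>8)).astype(np.uint8)
    sub=cv2.morphologyEx(sub,cv2.MORPH_CLOSE,np.ones((5,5)));sub=cv2.morphologyEx(sub,cv2.MORPH_OPEN,np.ones((7,7))); mk[y:y+b,x:x+a]=sub
    print(rect(m,mk>0,.008)); 
print(atz(m,[[358.5,182]],.008)*1000,'tin bottom back',(atz(m,[[325,224]],s['position'][2]-.056)-s['position'])*1000)
E
```

```text
t 16.32 pos [ 668.7 -171.7  182. ] theta 86.53 w 60.3 F [ 0.2 -0.2 -3.1]
(array([ 635. , -139.7]), array([80. , 77.3]), 86.6, array([ 632.5, -140.7]))
(array([630.9, -52.8]), array([65.6, 59.3]), 1.4, array([629.9, -55.9]))
[[ 633.14555565 -140.33073928    8.        ]] tin bottom back [[-30.59261421   2.65714258 -56.        ]]
```

>>> drive_tool --moves '[{"dx": -35, "dy": 30.5, "dz": -20, "spin": 0, "fingers": 54}, {"dx": -35, "dy": 30.5, "dz": -50, "spin": 0, "fingers": 54}, {"dx": -35, "dy": 30.5, "dz": -85, "spin": 0, "fingers": 54}, {"dx": -35, "dy": 30.5, "dz": -100, "spin": 0, "fingers": 54}, {"dx": -35, "dy": 30.5, "dz": -104, "spin": 0, "fingers": 54}, {"dx": -35, "dy": 30.5, "dz": -104, "spin": 0, "fingers": 54}, {"dx": -35, "dy": 30.5, "dz": -104, "spin": 0, "fingers": 54}, {"dx": -35, "dy": 30.5, "dz": -104, "spin": 0, "fingers": 54}]'

```text
time: 16.98
position: [0.635, -0.1422, 0.0799]
orientation: [0.001, 0.728, 0.685, 0.001]
ft_force: [0.7, -0.1, -2.2]
width: 0.708
```

```bash
python3 - <<'E'
from top import *
st(); im=cap('wrist','w18.png'); m=eyes.camera_model('wrist'); st()
a=cv2.imread('pics/w18.png')[150:300,220:430]; cv2.imwrite('pics/w18c.png',cv2.resize(a,None,fx=3.5,fy=3.5))
E
```

```text
t 16.98 pos [ 635.  -142.2   79.9] theta 86.52 w 60.5 F [ 0.7 -0.1 -2.2]
t 17.03 pos [ 634.9 -142.4   79.8] theta 86.50 w 60.5 F [ 0.1  0.6 -3.3]
```

View pics/w18c.png

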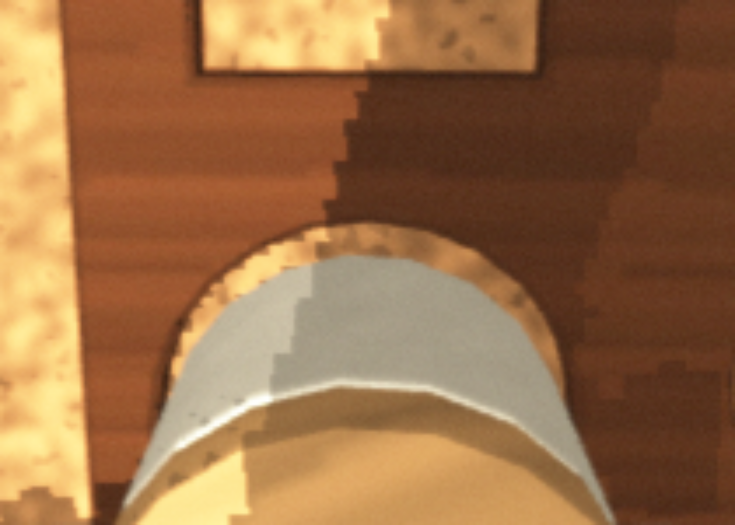

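```bash
python3 - <<'E'
from top import *
m=eyes.camera_model('wrist')
print(atz(m,[[325,213.4]],.008)*1000,atz(m,[[325,213]],.018)*1000,atz(m,[[325,222.6]],.0238)*1000)
E
```

```text
[[ 602.28322325 -139.63525294    8.        ]] [[ 599.86867418 -139.51443733   18.        ]] [[ 603.69491023 -139.75719836   23.8       ]]
```

>>> drive_tool --moves '[{"dx": -0.8, "dy": 0.5, "dz": -6, "spin": 0, "fingers": 54}, {"dx": -0.8, "dy": 0.5, "dz": -11, "spin": 0, "fingers": 54}, {"dx": -0.8, "dy": 0.5, "dz": -16, "spin": 0, "fingers": 54}, {"dx": -0.8, "dy": 0.5, "dz": -17, "spin": 0, "fingers": 54}, {"dx": -0.8, "dy": 0.5, "dz": -17, "spin": 0, "fingers": 54}]'

```text
time: 17.45
position: [0.6335, -0.1423, 0.0638]
orientation: [0.001, 0.729, 0.685, -0.0]
ft_force: [-9.3, 1.9, 21.2]
width: 0.707
```

```bash
python3 - <<'E'
from top import *
st(); im=cap('wrist','w19.png'); m=eyes.camera_model('wrist'); st()
a=cv2.imread('pics/w19.png')[150:300,220:430]; cv2.imwrite('pics/w19c.png',cv2.resize(a,None,fx=3.5,fy=3.5))
E
```

```text
t 17.45 pos [ 633.5 -142.3   63.8] theta 86.47 w 60.4 F [-9.3  1.9 21.2]
t 17.50 pos [ 633.5 -142.3   63.8] theta 86.46 w 60.8 F [-9.4  2.5 23. ]
```

View pics/w19c.png

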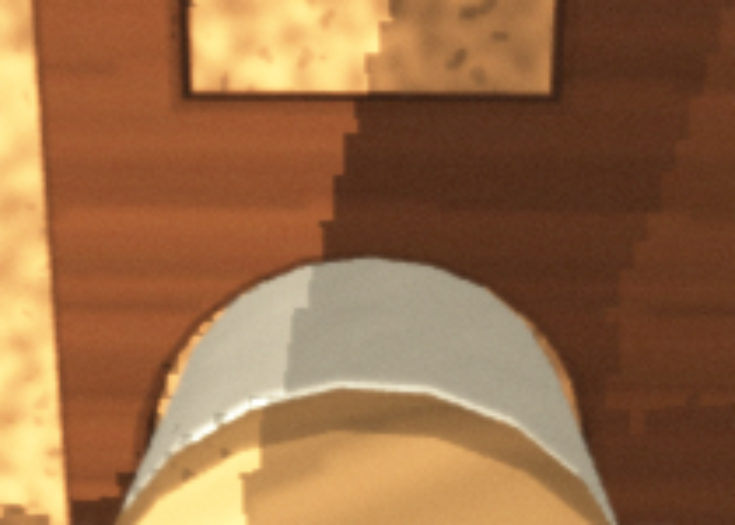

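>>> drive_tool --moves '[{"dx": 0, "dy": 0, "dz": 0, "spin": 0, "fingers": 75}, {"dx": 0, "dy": 0, "dz": 0, "spin": 0, "fingers": 75}, {"dx": 0, "dy": 0, "dz": 0, "spin": 0, "fingers": 75}]'

```text
time: 17.75
position: [0.6328, -0.1416, 0.0603]
orientation: [-0.0, 0.728, 0.685, 0.0]
ft_force: [0.2, -0.6, -0.3]
width: 0.879
```

```bash
python3 - <<'E'
from top import *
st(); im=cap('wrist','w20.png'); m=eyes.camera_model('wrist'); st()
a=cv2.imread('pics/w20.png')[200:430,210:440]; cv2.imwrite('pics/w20c.png',cv2.resize(a,None,fx=2.6,fy=2.6))
E
```

```text
t 17.75 pos [ 632.8 -141.6   60.3] theta 86.48 w 75.1 F [ 0.2 -0.6 -0.3]
t 17.80 pos [ 632.7 -141.5   60.2] theta 86.48 w 75.2 F [-0.6 -0.2 -1. ]
```

View pics/w20c.png

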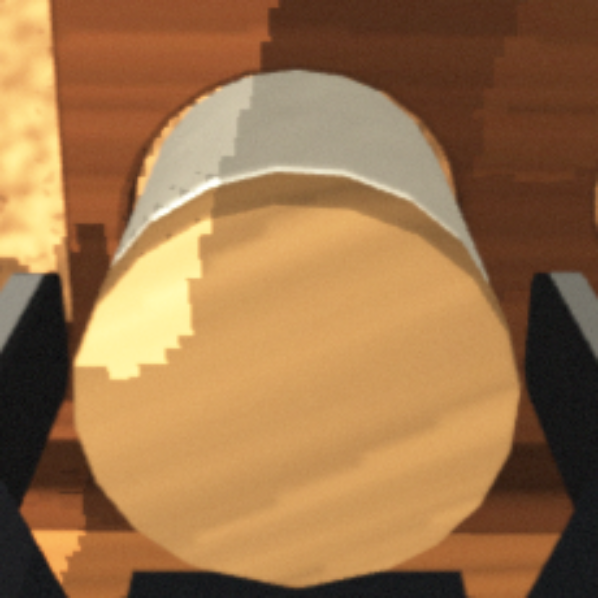

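>>> drive_tool --moves '[{"dx": 0, "dy": 0, "dz": 40, "spin": 0, "fingers": 75}, {"dx": 0, "dy": 0, "dz": 80, "spin": 0, "fingers": 75}, {"dx": -5, "dy": 20, "dz": 105, "spin": 0, "fingers": 85}, {"dx": -49, "dy": 520, "dz": 105, "spin": 17.5, "fingers": 85}, {"dx": -49, "dy": 520, "dz": 105, "spin": 17.5, "fingers": 85}, {"dx": -49, "dy": 520, "dz": 105, "spin": 17.5, "fingers": 85}, {"dx": -49, "dy": 520, "dz": 105, "spin": 17.5, "fingers": 85}, {"dx": -49, "dy": 520, "dz": 105, "spin": 17.5, "fingers": 85}, {"dx": -49, "dy": 520, "dz": 105, "spin": 17.5, "fingers": 85}, {"dx": -49, "dy": 520, "dz": 105, "spin": 17.5, "fingers": 85}]'

```text
time: 18.63
position: [0.6017, 0.171, 0.1653]
orientation: [-0.0, 0.616, 0.788, 0.0]
ft_force: [1.1, 0.1, -0.2]
width: 0.995
```

```bash
python3 - <<'E'
from top import *
st(); im=cap('side','s20.png')
a=cv2.imread('pics/s20.png')[200:340,290:430]; cv2.imwrite('pics/s20c.png',cv2.resize(a,None,fx=4,fy=4))
E
```

```text
t 18.63 pos [601.7 171.  165.3] theta 103.98 w 85.0 F [ 1.1  0.1 -0.2]
```

View pics/s20c.png

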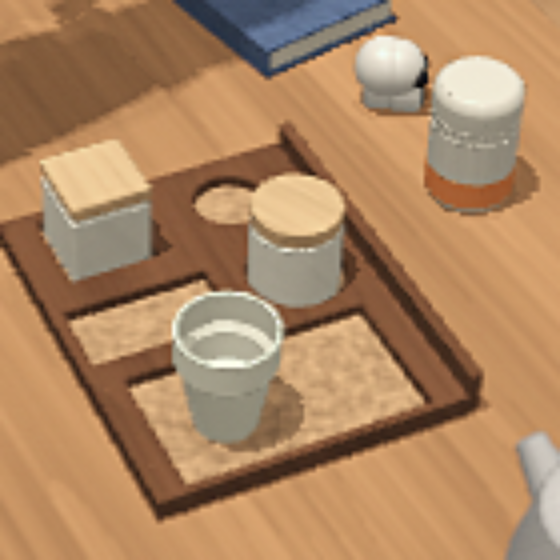

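>>> drive_tool --moves '[{"dx": -17, "dy": 207, "dz": -10, "spin": 0, "fingers": 85}, {"dx": -17, "dy": 207, "dz": -10, "spin": 0, "fingers": 85}, {"dx": -17, "dy": 207, "dz": -10, "spin": 0, "fingers": 85}, {"dx": -17, "dy": 207, "dz": -10, "spin": 0, "fingers": 85}, {"dx": -17, "dy": 207, "dz": -10, "spin": 0, "fingers": 85}, {"dx": -17, "dy": 207, "dz": -10, "spin": 0, "fingers": 85}, {"dx": -17, "dy": 207, "dz": -10, "spin": 0, "fingers": 85}, {"dx": -17, "dy": 207, "dz": -10, "spin": 0, "fingers": 85}]'

```text
time: 19.35
position: [0.5851, 0.3758, 0.155]
orientation: [-0.0, 0.616, 0.788, -0.0]
ft_force: [0.4, -0.1, 0.4]
width: 0.997
```

```bash
python3 - <<'E'
from top import *
st(); im=cap('wrist','w21.png'); m=eyes.camera_model('wrist');st()
for s,mk in seg(im,(18,60,150),(35,150,255),1500): print('lid',s,*rect(m,mk,.07))
im=cap('top','top21.png'); m=eyes.camera_model('top')
for s,mk in seg(im,(18,100,190),(35,255,255)): print('lid',s,*rect(m,mk,.07))
E
```

```text
t 19.35 pos [585.1 375.8 155. ] theta 104.02 w 85.1 F [ 0.4 -0.1  0.4]
t 19.40 pos [585.5 375.1 155.3] theta 103.95 w 85.3 F [ 1.4 -0.1 -0.8]
lid [ 316  183   52  106 4919] [568.6 381.9] [67.1 31.2] 13.6 [567.  381.4]
lid [344 200  27  27 555] [ 633.4 -140.9] [55.7 56.1] 44.6 [ 633.2 -141.9]
lid [111 231  17  27 299] [564.4 382.3] [56.8 28. ] 13.9 [563.9 382.4]
lid [302 247  28  27 645] [529.6 -51.2] [56.  55.1] 86.6 [529.8 -51.1]
```

View pics/w21.png

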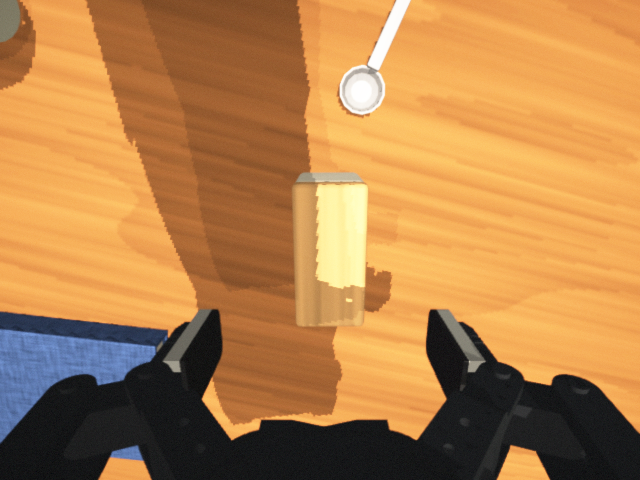

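```bash
python3 - <<'E'
from top import *
m=eyes.camera_model('wrist'); s=st(); c=atz(m,[[331,183]],.07),atz(m,[[330,326]],.07); print(c[0]*1000,c[1]*1000,(c[0]+c[1])*500)
E
```

```text
t 19.45 pos [585.7 374.8 155.6] theta 103.91 w 85.0 F [-0.1 -0.6  0.3]
[[537.9346147  367.20918154  70.        ]] [[629.90218374 389.90967669  70.        ]] [[583.91839922 378.55942911  70.        ]]
```

>>> drive_tool --moves '[{"dx": -1, "dy": 3.5, "dz": -40, "spin": 0, "fingers": 85}, {"dx": -1, "dy": 3.5, "dz": -80, "spin": 0, "fingers": 85}, {"dx": -1, "dy": 3.5, "dz": -103, "spin": 0, "fingers": 85}, {"dx": -1, "dy": 3.5, "dz": -103, "spin": 0, "fingers": 75}, {"dx": -1, "dy": 3.5, "dz": -103, "spin": 0, "fingers": 38}, {"dx": -1, "dy": 3.5, "dz": -103, "spin": 0, "fingers": 38}, {"dx": -1, "dy": 3.5, "dz": -103, "spin": 0, "fingers": 38}, {"dx": -1, "dy": 3.5, "dz": -103, "spin": 0, "fingers": 38}, {"dx": -1, "dy": 3.5, "dz": -103, "spin": 0, "fingers": 38}, {"dx": -1, "dy": 3.5, "dz": -103, "spin": 0, "fingers": 38}]'

```text
time: 20.28
position: [0.5862, 0.3799, 0.056]
orientation: [0.002, 0.616, 0.788, 0.002]
ft_force: [-0.1, -0.9, 7.6]
width: 0.529
```

```bash
python3 - <<'E'
from top import *
st(); im=cap('wrist','w22.png')
E
```

```text
t 20.28 pos [586.2 379.9  56. ] theta 103.97 w 45.1 F [-0.1 -0.9  7.6]
```

View pics/w22.png

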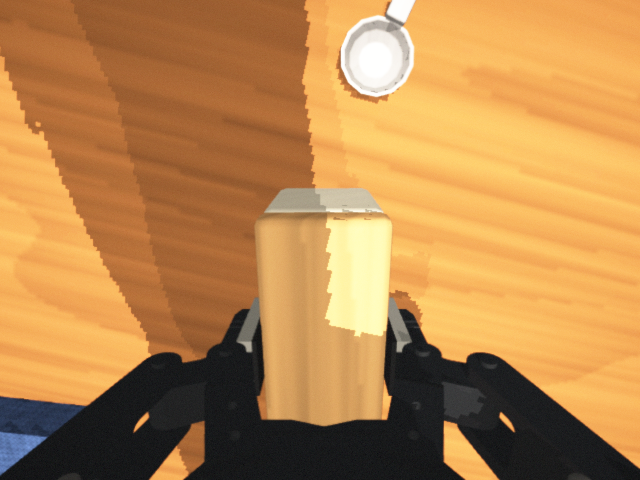

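>>> drive_tool --moves '[{"dx": 0, "dy": 0, "dz": 40, "spin": 0, "fingers": 38}, {"dx": 0, "dy": 0, "dz": 80, "spin": 0, "fingers": 38}, {"dx": 0, "dy": -20, "dz": 115, "spin": 0, "fingers": 38}, {"dx": 25, "dy": -514, "dz": 135, "spin": -17.5, "fingers": 38}, {"dx": 25, "dy": -514, "dz": 135, "spin": -17.5, "fingers": 38}, {"dx": 25, "dy": -514, "dz": 135, "spin": -17.5, "fingers": 38}, {"dx": 25, "dy": -514, "dz": 135, "spin": -17.5, "fingers": 38}, {"dx": 25, "dy": -514, "dz": 135, "spin": -17.5, "fingers": 38}, {"dx": 25, "dy": -514, "dz": 135, "spin": -17.5, "fingers": 38}, {"dx": 25, "dy": -514, "dz": 135, "spin": -17.5, "fingers": 38}]'

```text
time: 21.17
position: [0.599, 0.0665, 0.1807]
orientation: [0.001, 0.728, 0.685, 0.001]
ft_force: [1.1, 0.8, -3.2]
width: 0.527
```

```bash
python3 - <<'E'
from top import *
st()
E
```

```text
t 21.17 pos [599.   66.5 180.7] theta 86.50 w 45.0 F [ 1.1  0.8 -3.2]
```

>>> drive_tool --moves '[{"dx": 11, "dy": -200, "dz": 8, "spin": 0, "fingers": 38}, {"dx": 11, "dy": -200, "dz": 8, "spin": 0, "fingers": 38}, {"dx": 11, "dy": -200, "dz": 8, "spin": 0, "fingers": 38}, {"dx": 11, "dy": -200, "dz": 8, "spin": 0, "fingers": 38}, {"dx": 11, "dy": -200, "dz": 8, "spin": 0, "fingers": 38}, {"dx": 11, "dy": -200, "dz": 8, "spin": 0, "fingers": 38}, {"dx": 11, "dy": -200, "dz": 8, "spin": 0, "fingers": 38}, {"dx": 11, "dy": -200, "dz": 8, "spin": 0, "fingers": 38}]'

```text
time: 21.83
position: [0.61, -0.1315, 0.188]
orientation: [0.0, 0.729, 0.685, 0.0]
ft_force: [0.1, 0.4, -2.7]
width: 0.526
```

```bash
python3 - <<'E'
from top import *
st(); im=cap('wrist','w23.png'); m=eyes.camera_model('wrist'); st()
im=im.copy(); t=np.zeros_like(im); t[:260,:]=im[:260,:]
hsv=cv2.cvtColor(im,cv2.COLOR_RGB2HSV)
for s,mk in seg(t,(8,60,130),(30,185,255),1000): print('cork',s,*rect(m,mk,.008))
E
```

```text
t 21.83 pos [ 610.  -131.5  188. ] theta 86.46 w 44.9 F [ 0.1  0.4 -2.7]
t 21.88 pos [ 610.  -130.8  187.9] theta 86.52 w 44.7 F [-0.2  0.5 -3.2]
cork [     0      0    640    260 134835] [ 538.7 -126.5] [585.7 208.9] 86.5 [ 532.8 -129.8]
```

View pics/w23.png

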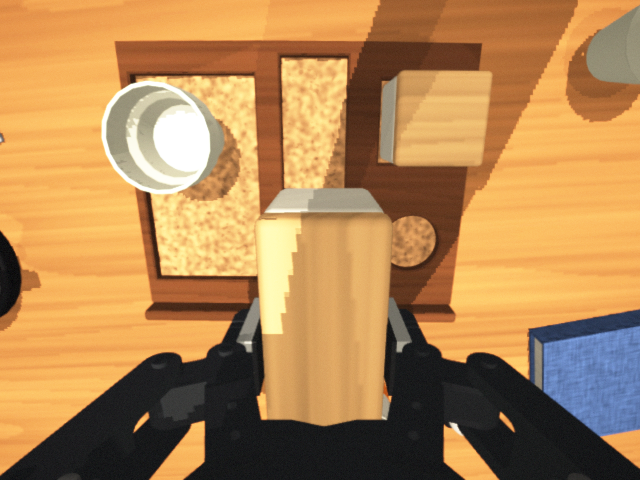

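```bash
python3 - <<'E'
from top import *
m=eyes.camera_model('wrist'); s=st();p=s['position']
print('rim',atz(m,[[314,56.5]],.018)*1000,atz(m,[[314,57]],.008)*1000)
a=atz(m,[[282.5,130],[346,130]],.008)*1000; print('lat',a,a.mean(0))
print('tin',(atz(m,[[282,188],[368,188],[325,188]],p[2]-.056)-p)*1000)
E
```

```text
t 21.88 pos [ 610.  -130.8  187.9] theta 86.52 w 44.7 F [-0.2  0.5 -3.2]
rim [[ 478.40330194 -129.94162917   18.        ]] [[ 476.84951766 -130.09454176    8.        ]]
lat [[ 529.28192829 -159.43162707    8.        ]
 [ 532.44048921 -107.71921113    8.        ]] [ 530.86120875 -133.5754191     8.        ]
tin [[-50.66455532 -18.01146366 -56.        ]
 [-48.02711946  25.49016568 -56.        ]
 [-49.33435579   3.73730034 -56.        ]]
```

>>> drive_tool --moves '[{"dx": -40, "dy": -3.6, "dz": 0, "spin": 0, "fingers": 38}, {"dx": -80, "dy": -3.6, "dz": 0, "spin": 0, "fingers": 38}, {"dx": -80, "dy": -3.6, "dz": -40, "spin": 0, "fingers": 38}, {"dx": -80, "dy": -3.6, "dz": -80, "spin": 0, "fingers": 38}, {"dx": -80, "dy": -3.6, "dz": -106, "spin": 0, "fingers": 38}, {"dx": -80, "dy": -3.6, "dz": -106, "spin": 0, "fingers": 38}, {"dx": -80, "dy": -3.6, "dz": -106, "spin": 0, "fingers": 38}, {"dx": -80, "dy": -3.6, "dz": -106, "spin": 0, "fingers": 38}]'

```text
time: 22.55
position: [0.5311, -0.1349, 0.0836]
orientation: [0.001, 0.728, 0.686, 0.0]
ft_force: [0.6, -0.2, -2.8]
width: 0.529
```

```bash
python3 - <<'E'
from top import *
st(); im=cap('wrist','w24.png'); m=eyes.camera_model('wrist'); st()
a=cv2.imread('pics/w24.png')[130:290,220:430]; cv2.imwrite('pics/w24c.png',cv2.resize(a,None,fx=3.5,fy=3.5))
E
```

```text
t 22.55 pos [ 531.1 -134.9   83.6] theta 86.56 w 45.2 F [ 0.6 -0.2 -2.8]
t 22.60 pos [ 531.6 -135.3   84.1] theta 86.54 w 45.0 F [ 0.  -0.2 -2.8]
```

View pics/w24c.png

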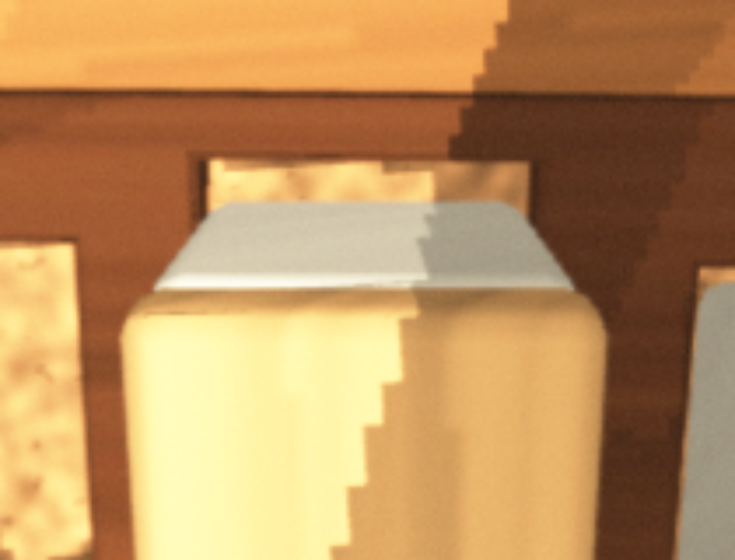

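```bash
python3 - <<'E'
from top import *
m=eyes.camera_model('wrist')
a=atz(m,[[220+190/3.5,178],[220+543/3.5,178]],.018)*1000; print(a,a.mean(0)); print(atz(m,[[325,174.9]],.018)*1000)
b=atz(m,[[220+206/3.5,190],[220+525/3.5,190]],.028)*1000; print(b,b.mean(0)); print(atz(m,[[325,187.1]],.028)*1000)
E
```

```text
[[ 476.93067287 -158.27880756   18.        ]
 [ 480.13818527 -104.88101117   18.        ]] [ 478.53442907 -131.57990936   18.        ]
[[ 476.94069602 -131.32959613   18.        ]]
[[ 481.97365439 -155.11015279   28.        ]
 [ 484.74550258 -108.93930822   28.        ]] [ 483.35957849 -132.02473051   28.        ]
[[ 481.92331601 -131.64580531   28.        ]]
```

>>> drive_tool --moves '[{"dx": -1.7, "dy": 0.3, "dz": -5, "spin": 0, "fingers": 38}, {"dx": -1.7, "dy": 0.3, "dz": -12, "spin": 0, "fingers": 38}, {"dx": -1.7, "dy": 0.3, "dz": -17, "spin": 0, "fingers": 38}, {"dx": -1.7, "dy": 0.3, "dz": -20, "spin": 0, "fingers": 38}, {"dx": -1.7, "dy": 0.3, "dz": -20, "spin": 0, "fingers": 38}, {"dx": -1.7, "dy": 0.3, "dz": -20, "spin": 0, "fingers": 38}]'

```text
time: 23.1
position: [0.5286, -0.1349, 0.0637]
orientation: [0.0, 0.728, 0.685, 0.0]
ft_force: [-11.0, 4.5, 20.9]
width: 0.529
```

```bash
python3 - <<'E'
from top import *
st(); im=cap('wrist','w25.png'); m=eyes.camera_model('wrist'); st()
a=cv2.imread('pics/w25.png')[130:290,220:430]; cv2.imwrite('pics/w25c.png',cv2.resize(a,None,fx=3.5,fy=3.5))
E
```

```text
t 23.10 pos [ 528.6 -134.9   63.7] theta 86.50 w 45.2 F [-11.    4.5  20.9]
t 23.15 pos [ 528.6 -134.9   63.7] theta 86.50 w 45.3 F [-11.1   4.2  20.3]
```

View pics/w25c.png

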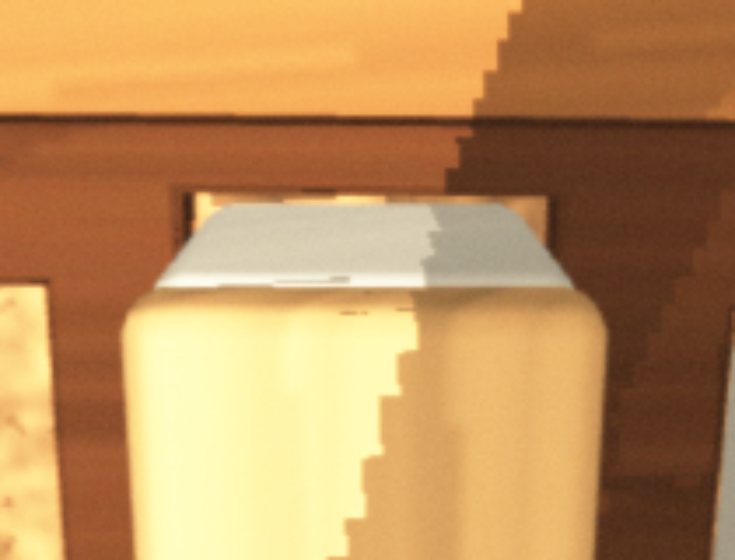

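>>> drive_tool --moves '[{"dx": 0, "dy": 0, "dz": 0, "spin": 0, "fingers": 60}, {"dx": 0, "dy": 0, "dz": 0, "spin": 0, "fingers": 60}, {"dx": 0, "dy": 0, "dz": 0, "spin": 0, "fingers": 60}, {"dx": 0, "dy": 0, "dz": 40, "spin": 0, "fingers": 60}, {"dx": 0, "dy": 0, "dz": 80, "spin": 0, "fingers": 60}, {"dx": 0, "dy": -100, "dz": 116, "spin": -90, "fingers": 85}, {"dx": 0, "dy": -100, "dz": 116, "spin": -90, "fingers": 85}, {"dx": 0, "dy": -100, "dz": 116, "spin": -90, "fingers": 85}, {"dx": 0, "dy": -100, "dz": 116, "spin": -90, "fingers": 85}, {"dx": 0, "dy": -100, "dz": 116, "spin": -90, "fingers": 85}]'

```text
time: 23.98
position: [0.5283, -0.2367, 0.1777]
orientation: [0.0, 0.906, 0.424, 0.0]
ft_force: [0.6, 0.3, 0.2]
width: 0.993
```

```bash
python3 - <<'E'
from top import *
st(); im=cap('wrist','w26.png'); m=eyes.camera_model('wrist'); st()
im=cap('side','s26.png'); a=cv2.imread('pics/s26.png')[200:340,290:430]; cv2.imwrite('pics/s26c.png',cv2.resize(a,None,fx=4,fy=4))
E
```

```text
t 23.98 pos [ 528.3 -236.7  177.7] theta 50.18 w 84.8 F [0.6 0.3 0.2]
t 24.03 pos [ 528.2 -235.9  177.3] theta 49.70 w 84.9 F [-0.2 -0.2 -0.8]
```

View pics/w26.png

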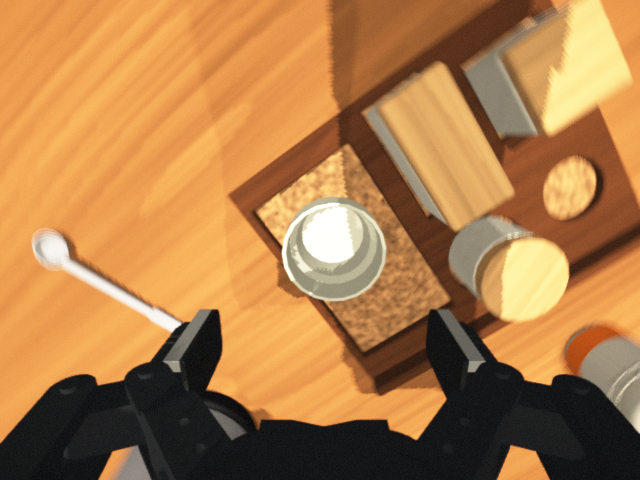

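View pics/s26c.png

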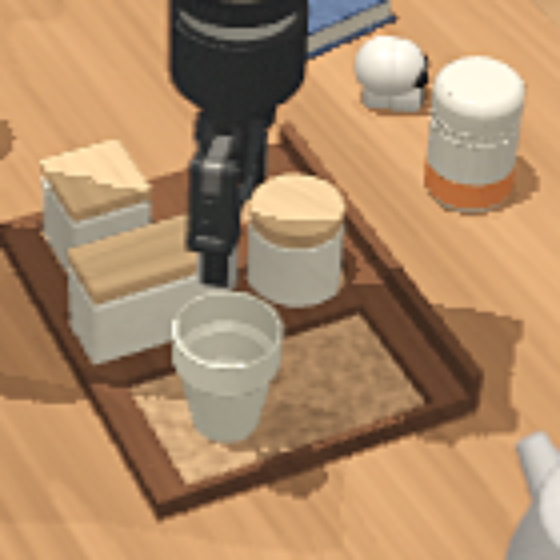

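>>> drive_tool --moves '[{"dx": 0, "dy": 0, "dz": 0, "spin": -53, "fingers": 85}, {"dx": 0, "dy": 0, "dz": 0, "spin": -53, "fingers": 85}, {"dx": 0, "dy": 0, "dz": 0, "spin": -53, "fingers": 85}, {"dx": 0, "dy": 0, "dz": 0, "spin": -53, "fingers": 85}, {"dx": 0, "dy": 0, "dz": 0, "spin": -53, "fingers": 85}, {"dx": 0, "dy": 0, "dz": 0, "spin": -53, "fingers": 85}, {"dx": 0, "dy": 0, "dz": 0, "spin": -53, "fingers": 85}, {"dx": 0, "dy": 0, "dz": 0, "spin": -53, "fingers": 85}, {"dx": 0, "dy": 0, "dz": 0, "spin": -53, "fingers": 85}, {"dx": 0, "dy": 0, "dz": 0, "spin": -53, "fingers": 85}]'

```text
time: 24.92
position: [0.5283, -0.2346, 0.1771]
orientation: [-0.0, 1.0, -0.017, -0.0]
ft_force: [0.3, 0.1, -0.6]
width: 0.997
```

```bash
cat >> top.py <<'E'
def circ(m,im,box,z):
    pass
E
python3 - <<'E'
from top import *
st(); im=cap('wrist','w27.png'); m=eyes.camera_model('wrist'); st()
for d in eyes.cut_out('wrist','cup_1'):
    print(d['box'],d['confidence']); 
    if d['confidence']>.5: print(rect(m,d['region'],.088))
E
```

```text
t 24.92 pos [ 528.3 -234.6  177.1] theta -2.00 w 85.2 F [ 0.3  0.1 -0.6]
t 24.97 pos [ 528.3 -234.6  177.2] theta -2.04 w 85.2 F [-0.2  0.4  0.4]
[270.1, 192.7, 109.5, 105.8] 0.7
(array([ 530.4, -227.8]), array([69. , 65.5]), 88.0, array([ 530.7, -226.8]))
```

View pics/w27.png

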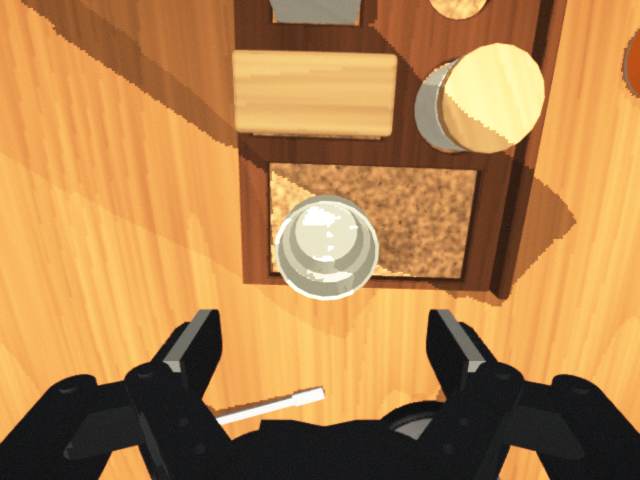

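```bash
python3 - <<'E'
from top import *
m=eyes.camera_model('wrist')
a=atz(m,[[275,247],[379,247],[327,196],[327,298]],.088)*1000;print(a,a.mean(0))
m=eyes.camera_model('top'); print(atz(m,[[399.5,257.5]],.088)*1000)
a=cv2.imread('pics/top21.png')[225:290,370:430]; cv2.imwrite('pics/c5.png',cv2.resize(a,None,fx=9,fy=9,interpolation=cv2.INTER_CUBIC))
E
```

```text
[[ 498.67894806 -225.14841949   88.        ]
 [ 564.25340473 -227.51810164   88.        ]
 [ 532.55380837 -194.03763744   88.        ]
 [ 530.27958404 -261.67579194   88.        ]] [ 531.4414363  -227.09498763   88.        ]
[[ 533.65979429 -231.21273376   88.        ]]
```

View pics/c5.png

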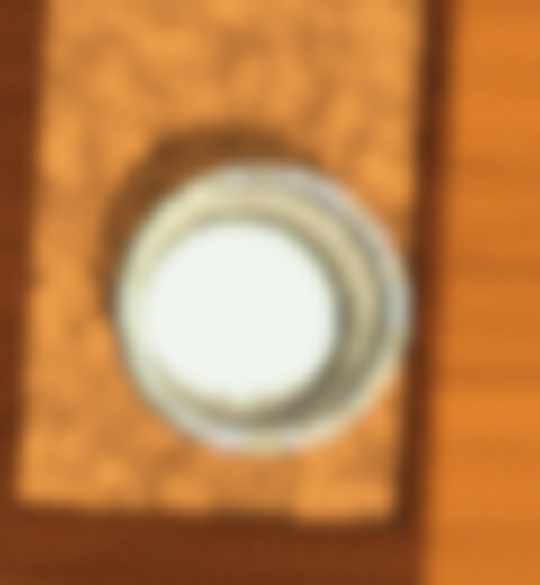

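>>> drive_tool --moves '[{"dx": 3, "dy": 5, "dz": -40, "spin": -1.5, "fingers": 85}, {"dx": 3, "dy": 5, "dz": -80, "spin": -1.5, "fingers": 85}, {"dx": 3, "dy": 5, "dz": -108, "spin": -1.5, "fingers": 85}, {"dx": 3, "dy": 5, "dz": -108, "spin": -1.5, "fingers": 85}, {"dx": 3, "dy": 5, "dz": -108, "spin": -1.5, "fingers": 60}, {"dx": 3, "dy": 5, "dz": -108, "spin": -1.5, "fingers": 60}, {"dx": 3, "dy": 5, "dz": -108, "spin": -1.5, "fingers": 60}, {"dx": 3, "dy": 5, "dz": -108, "spin": -1.5, "fingers": 60}]'

```text
time: 25.68
position: [0.5324, -0.2307, 0.0715]
orientation: [0.001, 0.999, -0.033, 0.001]
ft_force: [0.4, -0.1, -1.6]
width: 0.777
```

```bash
python3 - <<'E'
from top import *
st(); im=cap('wrist','w28.png'); m=eyes.camera_model('wrist'); st()
E
```

```text
t 25.68 pos [ 532.4 -230.7   71.5] theta -3.80 w 66.4 F [ 0.4 -0.1 -1.6]
t 25.73 pos [ 532.2 -230.6   71.2] theta -3.81 w 66.5 F [-0.1  0.2  4.8]
```

View pics/w28.png

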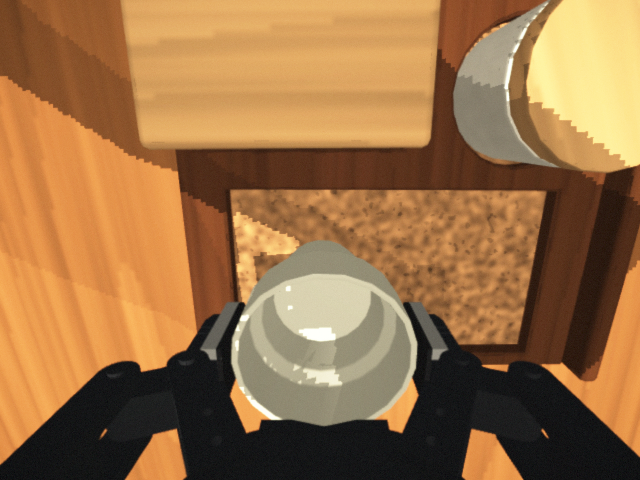

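>>> drive_tool --moves '[{"dx": 0, "dy": 0, "dz": 10, "spin": 0, "fingers": 60}, {"dx": 0, "dy": 0, "dz": 40, "spin": 0, "fingers": 60}, {"dx": 0, "dy": 0, "dz": 80, "spin": 0, "fingers": 60}, {"dx": 0, "dy": 0, "dz": 119, "spin": 0, "fingers": 60}, {"dx": 98, "dy": 114, "dz": 119, "spin": 0, "fingers": 60}, {"dx": 98, "dy": 114, "dz": 119, "spin": 0, "fingers": 60}, {"dx": 98, "dy": 114, "dz": 119, "spin": 0, "fingers": 60}, {"dx": 98, "dy": 114, "dz": 119, "spin": 0, "fingers": 60}, {"dx": 98, "dy": 114, "dz": 119, "spin": 0, "fingers": 60}, {"dx": 98, "dy": 114, "dz": 119, "spin": 0, "fingers": 60}]'

```text
time: 26.57
position: [0.6299, -0.1145, 0.1891]
orientation: [0.0, 0.999, -0.032, 0.0]
ft_force: [-0.0, -0.9, -2.4]
width: 0.778
```

```bash
python3 - <<'E'
from top import *
st(); im=cap('wrist','w29.png'); m=eyes.camera_model('wrist'); st()
t=np.zeros_like(im); t[100:240,220:420]=im[100:240,220:420]
for s,mk in seg(t,(8,60,110),(30,190,255),1000): print('cork',s,*rect(m,mk,.008))
E
```

```text
t 26.57 pos [ 629.9 -114.5  189.1] theta -3.67 w 66.5 F [-0.  -0.9 -2.4]
t 26.62 pos [ 629.4 -115.5  189. ] theta -3.75 w 66.4 F [-0.1  0.3 -2.7]
cork [  220   100   200   140 16180] [630.8 -70.7] [116.2 175.6] 86.2 [638.  -53.3]
```

View pics/w29.png

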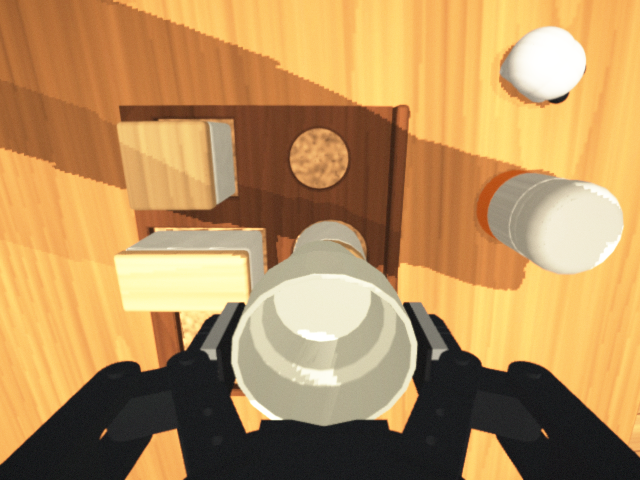

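```bash
python3 - <<'E'
from top import *
m=eyes.camera_model('wrist'); s=st();p=s['position']
print(atz(m,[[319,157.5]],.008)*1000,atz(m,[[319,157.5]],.018)*1000)
a=cv2.imread('pics/w29.png')[210:300,240:410]; cv2.imwrite('pics/w29c.png',cv2.resize(a,None,fx=4.5,fy=4.5))
# predicted outline of cup bottom & collar bottom for centred cup
for r,z in [(.021,-.063),(.029,-.013),(.0335,-.007),(.0335,.017)]:
    print(r,z,proj(m,p+np.array([0,r,z])),proj(m,p+np.array([0,-r,z])))
E
```

```text
t 26.62 pos [ 629.4 -115.5  189. ] theta -3.75 w 66.4 F [-0.1  0.3 -2.7]
[[630.00559654 -57.76652865   8.        ]] [[630.18016687 -57.15533002  18.        ]]
0.021 -0.063 [[319.6862365  239.77396276]] [[324.61971021 308.40156952]]
0.029 -0.013 [[316.95926478 255.84573644]] [[325.94769913 374.85528953]]
0.0335 -0.007 [[315.85121323 249.9929412 ]] [[326.65669066 391.87427707]]
0.0335 0.017 [[314.25869513 273.02229002]] [[327.10840813 434.73105868]]
```

View pics/w29c.png

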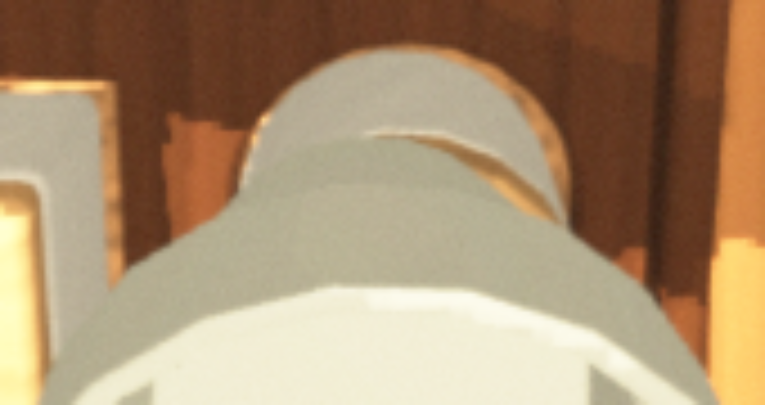

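>>> drive_tool --moves '[{"dx": 1, "dy": 40, "dz": 0, "spin": 0, "fingers": 60}, {"dx": 1, "dy": 57.5, "dz": -20, "spin": 0, "fingers": 60}, {"dx": 1, "dy": 57.5, "dz": -55, "spin": 0, "fingers": 60}, {"dx": 1, "dy": 57.5, "dz": -85, "spin": 0, "fingers": 60}, {"dx": 1, "dy": 57.5, "dz": -96, "spin": 0, "fingers": 60}, {"dx": 1, "dy": 57.5, "dz": -96, "spin": 0, "fingers": 60}, {"dx": 1, "dy": 57.5, "dz": -96, "spin": 0, "fingers": 60}, {"dx": 1, "dy": 57.5, "dz": -96, "spin": 0, "fingers": 60}]'

```text
time: 27.28
position: [0.6314, -0.0594, 0.095]
orientation: [0.0, 0.999, -0.034, 0.002]
ft_force: [0.8, -0.3, -1.3]
width: 0.778
```

```bash
python3 - <<'E'
from top import *
st(); im=cap('wrist','w30.png'); m=eyes.camera_model('wrist'); p=st()['position']
a=cv2.imread('pics/w30.png')[190:310,230:420]; cv2.imwrite('pics/w30c.png',cv2.resize(a,None,fx=4,fy=4))
print(proj(m,p+np.array([0,.021,-.063])),proj(m,[[.6303,-.0578+.025,.018]]),proj(m,[[.6303,-.0578+.025,.008]]))
E
```

```text
t 27.28 pos [631.4 -59.4  95. ] theta -3.88 w 66.4 F [ 0.8 -0.3 -1.3]
t 27.33 pos [631.6 -59.3  95.1] theta -3.87 w 66.1 F [-0.1  0.4 -2.5]
[[319.16756713 239.72011554]] [[316.4423573 223.8655416]] [[316.71369583 219.89082526]]
```

View pics/w30c.png

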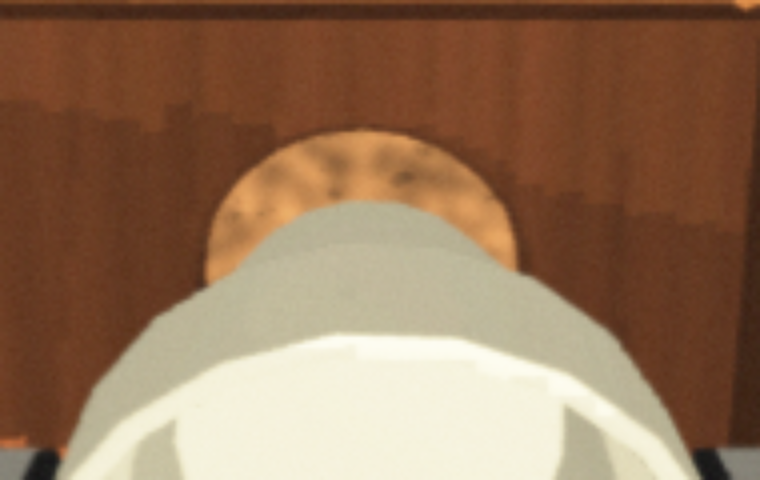

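>>> drive_tool --moves '[{"dx": -0.5, "dy": 1.7, "dz": -6, "spin": 0, "fingers": 60}, {"dx": -0.5, "dy": 1.7, "dz": -13, "spin": 0, "fingers": 60}, {"dx": -0.5, "dy": 1.7, "dz": -19, "spin": 0, "fingers": 60}, {"dx": -0.5, "dy": 1.7, "dz": -24, "spin": 0, "fingers": 60}, {"dx": -0.5, "dy": 1.7, "dz": -24, "spin": 0, "fingers": 60}, {"dx": -0.5, "dy": 1.7, "dz": -24, "spin": 0, "fingers": 60}]'

```text
time: 27.83
position: [0.63, -0.0567, 0.0711]
orientation: [0.0, 0.999, -0.033, 0.001]
ft_force: [-10.8, 1.8, 23.3]
width: 0.775
```

```bash
python3 - <<'E'
from top import *
st(); im=cap('wrist','w31.png'); m=eyes.camera_model('wrist'); p=st()['position']
a=cv2.imread('pics/w31.png')[190:310,230:420]; cv2.imwrite('pics/w31c.png',cv2.resize(a,None,fx=4,fy=4))
E
```

```text
t 27.83 pos [630.  -56.7  71.1] theta -3.81 w 66.2 F [-10.8   1.8  23.3]
t 27.88 pos [630.  -56.7  71.1] theta -3.81 w 66.4 F [-11.1   2.3  21.8]
```

View pics/w31c.png

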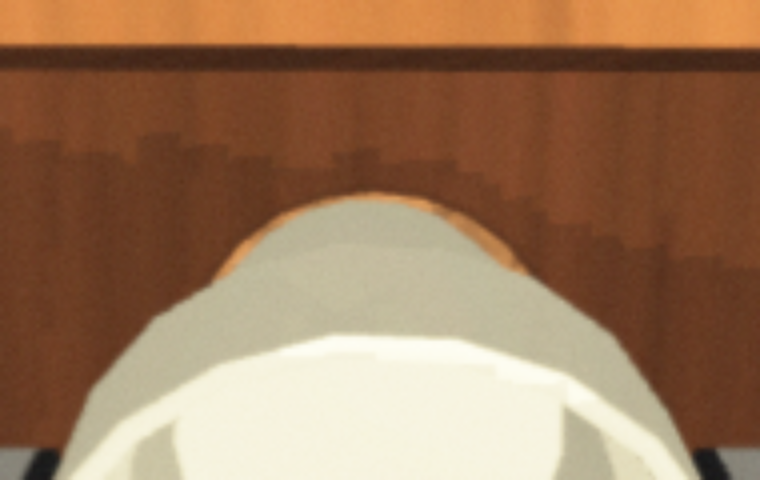

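>>> drive_tool --moves '[{"dx": 0, "dy": 0, "dz": 0, "spin": 0, "fingers": 80}, {"dx": 0, "dy": 0, "dz": 0, "spin": 0, "fingers": 80}, {"dx": 0, "dy": 0, "dz": 0, "spin": 0, "fingers": 80}, {"dx": 0, "dy": 0, "dz": 40, "spin": 0, "fingers": 80}, {"dx": 0, "dy": 0, "dz": 80, "spin": 0, "fingers": 80}, {"dx": -147, "dy": 166, "dz": 108, "spin": 0, "fingers": 85}, {"dx": -147, "dy": 166, "dz": 108, "spin": 0, "fingers": 85}, {"dx": -147, "dy": 166, "dz": 108, "spin": 0, "fingers": 85}, {"dx": -147, "dy": 166, "dz": 108, "spin": 0, "fingers": 85}, {"dx": -147, "dy": 166, "dz": 108, "spin": 0, "fingers": 85}]'

```text
time: 28.72
position: [0.4913, 0.0991, 0.1742]
orientation: [-0.0, 0.999, -0.034, -0.0]
ft_force: [0.3, 0.3, -0.6]
width: 0.996
```

>>> drive_tool --moves '[{"dx": -17, "dy": 18, "dz": 0, "spin": 0, "fingers": 85}, {"dx": -17, "dy": 18, "dz": 0, "spin": 0, "fingers": 85}, {"dx": -17, "dy": 18, "dz": 0, "spin": 0, "fingers": 85}]'

```text
time: 28.97
position: [0.4753, 0.117, 0.1745]
orientation: [0.0, 0.999, -0.032, 0.0]
ft_force: [-0.0, -1.2, 0.8]
width: 0.993
```

```bash
python3 - <<'E'
from top import *
p=st()['position']; im=cap('wrist','w32.png'); m=eyes.camera_model('wrist'); p=st()['position']
im=cap('top','top32.png')
E
```

```text
t 28.97 pos [475.3 117.  174.5] theta -3.70 w 84.8 F [-0.  -1.2  0.8]
t 29.02 pos [475.9 116.2 174.4] theta -3.77 w 84.8 F [-0.2 -1.   0.7]
```

View pics/w32.png

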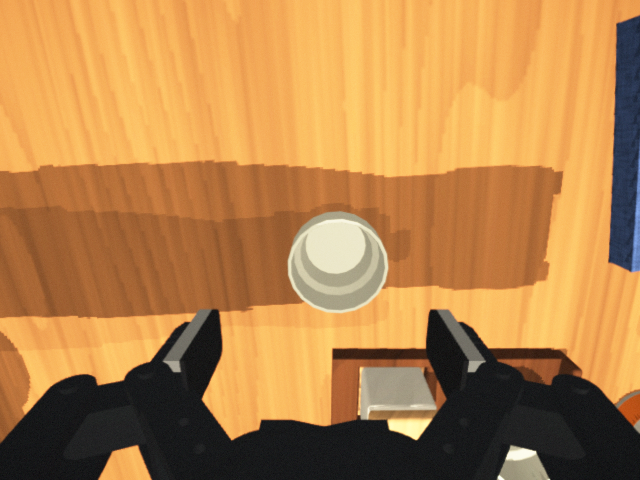

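View pics/top32.png

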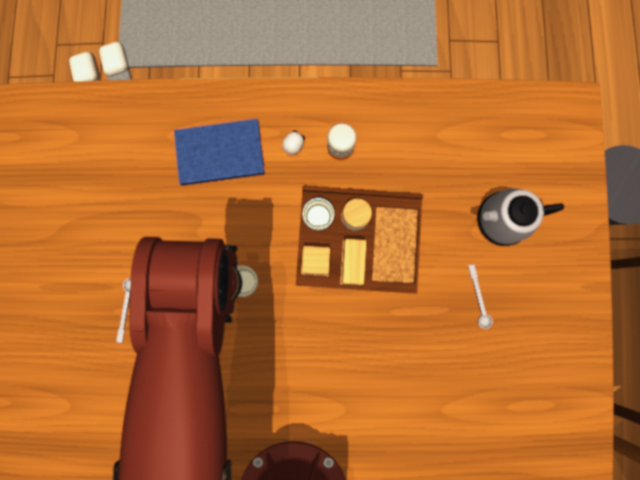

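```bash
python3 - <<'E'
from top import *
m=eyes.camera_model('wrist'); p=st()['position']
a=atz(m,[[288,265],[387.5,265],[338,218.5],[338,312]],.08)*1000;print(a,a.mean(0),(a[2]+a[3])/2)
m=eyes.camera_model('top'); print(atz(m,[[241.9,280.6]],.08)*1000)
E
```

```text
t 29.07 pos [476.2 115.8 174.3] theta -3.83 w 85.2 F [ 1.5 -1.1  0.6]
[[453.2609984  111.69004732  80.        ]
 [518.42323445 107.34028218  80.        ]
 [487.70034217 140.69765926  80.        ]
 [484.12381521  75.18696791  80.        ]] [485.87709756 108.72873917  80.        ] [485.91207869 107.94231359  80.        ]
[[484.88666232 106.69544562  80.        ]]
```

>>> drive_tool --moves '[{"dx": 9, "dy": -9, "dz": -20, "spin": 0, "fingers": 85}, {"dx": 9, "dy": -9, "dz": -60, "spin": 0, "fingers": 85}, {"dx": 9, "dy": -9, "dz": -95, "spin": 0, "fingers": 85}, {"dx": 9, "dy": -9, "dz": -112, "spin": 0, "fingers": 85}, {"dx": 9, "dy": -9, "dz": -112, "spin": 0, "fingers": 85}, {"dx": 9, "dy": -9, "dz": -112, "spin": 0, "fingers": 60}, {"dx": 9, "dy": -9, "dz": -112, "spin": 0, "fingers": 60}, {"dx": 9, "dy": -9, "dz": -112, "spin": 0, "fingers": 60}, {"dx": 9, "dy": -9, "dz": -112, "spin": 0, "fingers": 60}, {"dx": 9, "dy": -9, "dz": -112, "spin": 0, "fingers": 60}]'

```text
time: 29.9
position: [0.486, 0.1069, 0.064]
orientation: [0.0, 0.999, -0.033, 0.001]
ft_force: [-0.2, -0.3, 4.6]
width: 0.754
```

```bash
python3 - <<'E'
from top import *
st(); im=cap('wrist','w33.png'); m=eyes.camera_model('wrist'); p=st()['position']
a=cv2.imread('pics/w33.png')[210:440,220:430]; cv2.imwrite('pics/w33c.png',cv2.resize(a,None,fx=2.6,fy=2.6))
for r,z in [(.021,-.063),(.0335,.017)]:
    print(r,z,proj(m,p+np.array([0,r,z])),proj(m,p+np.array([0,-r,z])))
E
```

```text
t 29.90 pos [486.  106.9  64. ] theta -3.83 w 64.4 F [-0.2 -0.3  4.6]
t 29.95 pos [486.  106.9  64. ] theta -3.82 w 64.4 F [ 0.6 -0.5  6.4]
0.021 -0.063 [[319.30271356 239.81967875]] [[324.34552655 308.43438356]]
0.0335 0.017 [[314.25362243 273.04502372]] [[327.31274916 434.72753229]]
```

View pics/w33c.png

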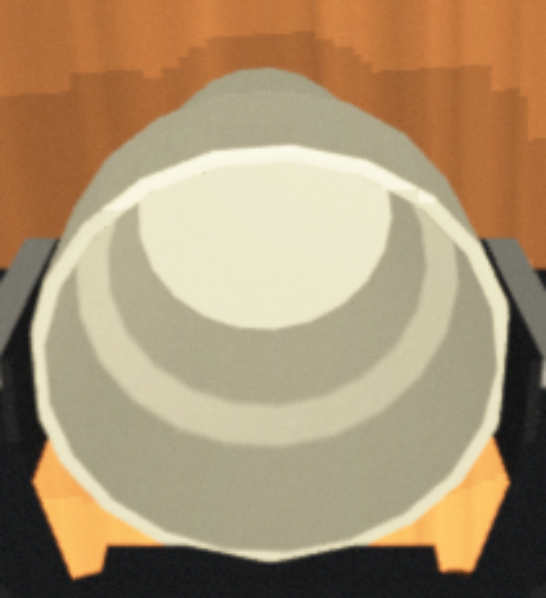

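>>> drive_tool --moves '[{"dx": 0, "dy": 0, "dz": 30, "spin": 0, "fingers": 58}, {"dx": 0, "dy": 0, "dz": 70, "spin": 0, "fingers": 58}, {"dx": 0, "dy": 0, "dz": 110, "spin": 0, "fingers": 58}, {"dx": 144, "dy": -225, "dz": 145, "spin": 0, "fingers": 58}, {"dx": 144, "dy": -225, "dz": 145, "spin": 0, "fingers": 58}, {"dx": 144, "dy": -225, "dz": 145, "spin": 0, "fingers": 58}, {"dx": 144, "dy": -225, "dz": 145, "spin": 0, "fingers": 58}, {"dx": 144, "dy": -225, "dz": 145, "spin": 0, "fingers": 58}, {"dx": 144, "dy": -225, "dz": 145, "spin": 0, "fingers": 58}, {"dx": 144, "dy": -225, "dz": 145, "spin": 0, "fingers": 58}]'

```text
time: 30.78
position: [0.6304, -0.1222, 0.2076]
orientation: [0.001, 0.999, -0.035, 0.001]
ft_force: [0.2, -0.4, -1.5]
width: 0.75
```

>>> drive_tool --moves '[{"dx": 0, "dy": 0, "dz": 0, "spin": 0, "fingers": 58}, {"dx": 0, "dy": 0, "dz": 0, "spin": 0, "fingers": 58}, {"dx": 0, "dy": 0, "dz": 0, "spin": 0, "fingers": 58}]'

```text
time: 31.03
position: [0.6283, -0.1173, 0.2072]
orientation: [-0.0, 0.999, -0.033, -0.0]
ft_force: [0.7, -0.2, -1.3]
width: 0.754
```

```bash
python3 - <<'E'
from top import *
st(); im=cap('wrist','w34.png'); m=eyes.camera_model('wrist'); p=st()['position']
for r,z in [(.021,-.063),(.0335,.017)]:
    print(r,z,proj(m,p+np.array([0,r,z])),proj(m,p+np.array([0,-r,z])))
E
```

```text
t 31.03 pos [ 628.3 -117.3  207.2] theta -3.81 w 64.4 F [ 0.7 -0.2 -1.3]
t 31.08 pos [ 628.3 -116.9  207.3] theta -3.77 w 64.6 F [-0.6 -0.  -0.9]
0.021 -0.063 [[319.75992416 239.83766553]] [[324.70995492 308.47935114]]
0.0335 0.017 [[314.18627583 272.92300825]] [[327.09910205 434.74215703]]
```

View pics/w34.png

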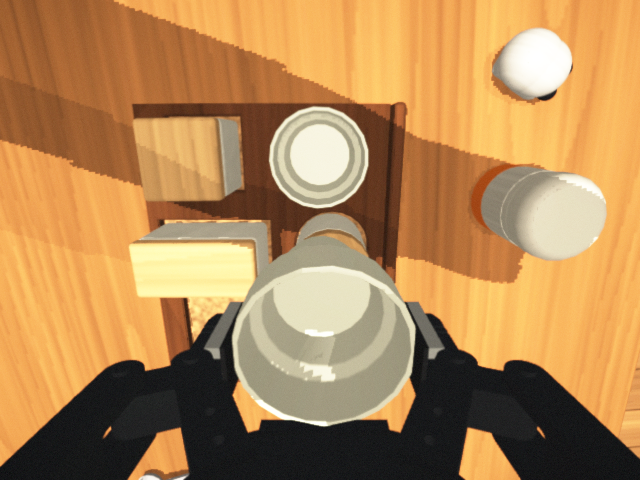

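```bash
python3 - <<'E'
from top import *
m=eyes.camera_model('wrist'); p=st()['position']
a=atz(m,[[270,157],[369,157],[319.5,107.5],[319.5,208]],.088)*1000;print(a[:2].mean(0),(a[2]+a[3])/2)
# held cup rim, rows 266..425 at z p+.016
for dz in (.013,.016,.019):
  b=atz(m,[[234,345],[414,345],[322,266],[325,424.5]],p[2]+dz)-p; print(dz,np.round(b[:2]*1000,1).tolist(),np.round(b[2:]*1000,1).tolist())
a=cv2.imread('pics/w34.png')[220:300,260:390]; cv2.imwrite('pics/w34c.png',cv2.resize(a,None,fx=6,fy=6))
m=eyes.camera_model('top'); im=cv2.imread('pics/top32.png'); a=im[190:240,295:340]; cv2.imwrite('pics/c6.png',cv2.resize(a,None,fx=12,fy=12,interpolation=cv2.INTER_CUBIC))
E
```

```text
t 31.08 pos [ 628.3 -116.9  207.3] theta -3.77 w 64.6 F [-0.6 -0.  -0.9]
[630.2632831  -54.87913188  88.        ] [630.14905643 -56.65481527  88.        ]
0.013 [[-31.3, 5.8, 13.0], [33.8, 1.6, 13.0]] [[2.6, 34.2, 13.0], [-0.7, -32.4, 13.0]]
0.016 [[-30.3, 7.7, 16.0], [33.0, 3.6, 16.0]] [[2.7, 35.4, 16.0], [-0.5, -29.5, 16.0]]
0.019 [[-29.3, 9.6, 19.0], [32.3, 5.6, 19.0]] [[2.8, 36.5, 19.0], [-0.4, -26.5, 19.0]]
```

View pics/c6.png

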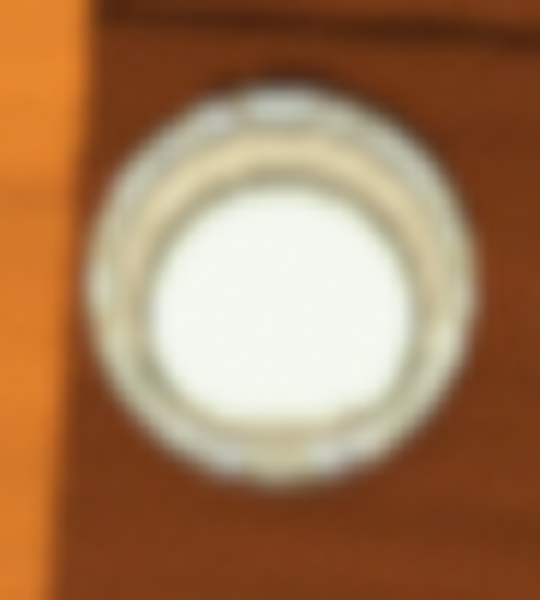

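View pics/w34c.png

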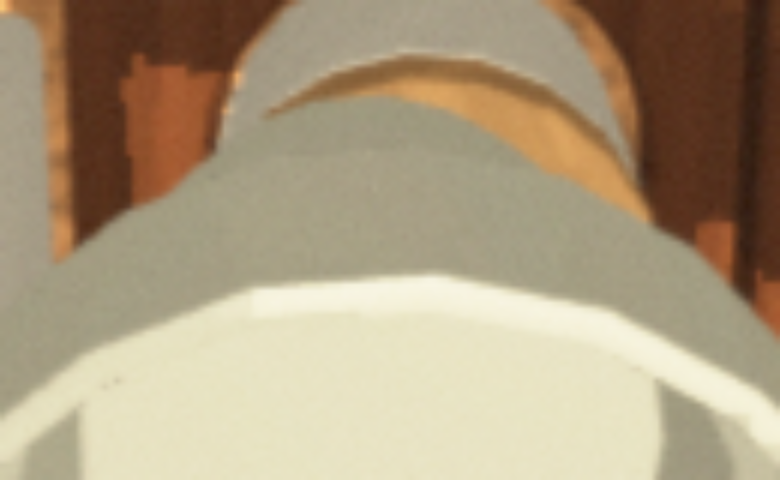

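>>> drive_tool --moves '[{"dx": 1.8, "dy": 40, "dz": 0, "spin": 0, "fingers": 58}, {"dx": 1.8, "dy": 58, "dz": -20, "spin": 0, "fingers": 58}, {"dx": 1.8, "dy": 58, "dz": -45, "spin": 0, "fingers": 58}, {"dx": 1.8, "dy": 58, "dz": -45, "spin": 0, "fingers": 58}, {"dx": 1.8, "dy": 58, "dz": -45, "spin": 0, "fingers": 58}, {"dx": 1.8, "dy": 58, "dz": -45, "spin": 0, "fingers": 58}, {"dx": 1.8, "dy": 58, "dz": -45, "spin": 0, "fingers": 58}]'

```text
time: 31.67
position: [0.6312, -0.0604, 0.1644]
orientation: [0.0, 0.999, -0.034, 0.001]
ft_force: [-0.1, -0.0, -0.6]
width: 0.758
```

```bash
python3 - <<'E'
from top import *
st(); im=cap('wrist','w35.png'); m=eyes.camera_model('wrist'); p=st()['position']
a=cv2.imread('pics/w35.png')[170:320,210:430]; cv2.imwrite('pics/w35c.png',cv2.resize(a,None,fx=3.5,fy=3.5))
im=cap('side','s35.png'); a=cv2.imread('pics/s35.png')[150:310,270:430]; cv2.imwrite('pics/s35c.png',cv2.resize(a,None,fx=3.7,fy=3.7))
E
```

```text
t 31.67 pos [631.2 -60.4 164.4] theta -3.84 w 64.7 F [-0.1 -0.  -0.6]
t 31.72 pos [631.2 -60.5 164.3] theta -3.85 w 64.1 F [-0.4 -0.4 -0.8]
```

View pics/w35c.png

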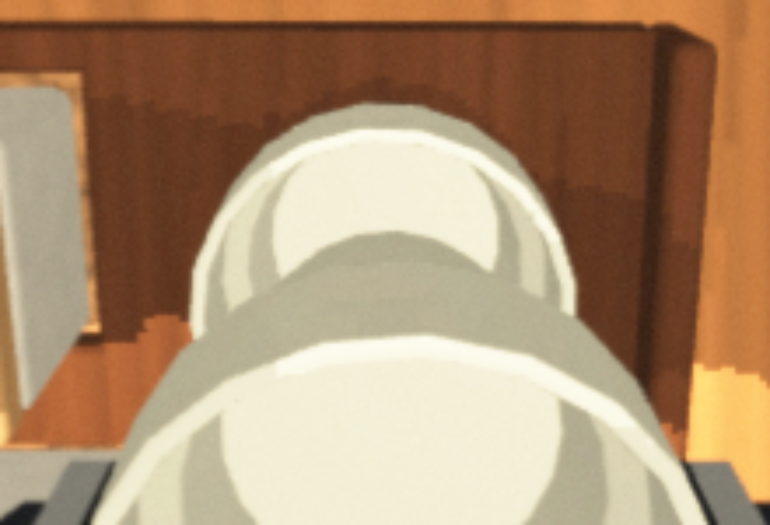

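View pics/s35c.png

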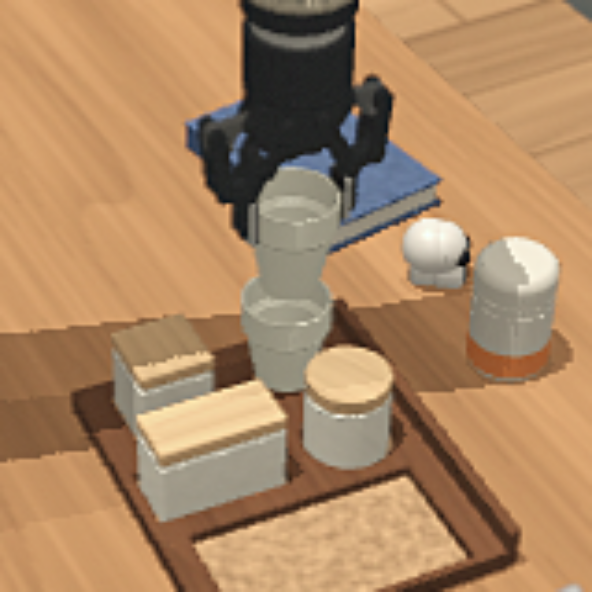

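```bash
python3 - <<'E'
from top import *
m=eyes.camera_model('wrist'); p=st()['position']
print(atz(m,[[320,207.1]],.088)*1000-[0,33.5,0],atz(m,[[322,236.3]],p[2]-.064)*1000-[0,21,0])
E
```

```text
t 31.77 pos [631.2 -60.5 164.1] theta -3.86 w 64.2 F [ 0.  -0.  -1.1]
[[632.50999164 -57.48911656  88.        ]] [[632.73535719 -58.94522805 100.06370887]]
```

>>> drive_tool --moves '[{"dx": -0.6, "dy": 1.5, "dz": -10, "spin": 0, "fingers": 58}, {"dx": -0.6, "dy": 1.5, "dz": -25, "spin": 0, "fingers": 58}, {"dx": -0.6, "dy": 1.5, "dz": -40, "spin": 0, "fingers": 58}, {"dx": -0.6, "dy": 1.5, "dz": -50, "spin": 0, "fingers": 58}, {"dx": -0.6, "dy": 1.5, "dz": -56, "spin": 0, "fingers": 58}, {"dx": -0.6, "dy": 1.5, "dz": -61, "spin": 0, "fingers": 58}, {"dx": -0.6, "dy": 1.5, "dz": -61, "spin": 0, "fingers": 58}, {"dx": -0.6, "dy": 1.5, "dz": -61, "spin": 0, "fingers": 58}]'

```text
time: 32.43
position: [0.6303, -0.0586, 0.1022]
orientation: [0.0, 0.999, -0.033, 0.001]
ft_force: [-0.9, 0.1, 0.9]
width: 0.757
```

```bash
python3 - <<'E'
from top import *
st(); im=cap('wrist','w36.png')
im=cap('side','s36.png'); a=cv2.imread('pics/s36.png')[150:310,270:430]; cv2.imwrite('pics/s36c.png',cv2.resize(a,None,fx=3.7,fy=3.7))
E
```

```text
t 32.43 pos [630.3 -58.6 102.2] theta -3.83 w 64.7 F [-0.9  0.1  0.9]
```

View pics/s36c.png

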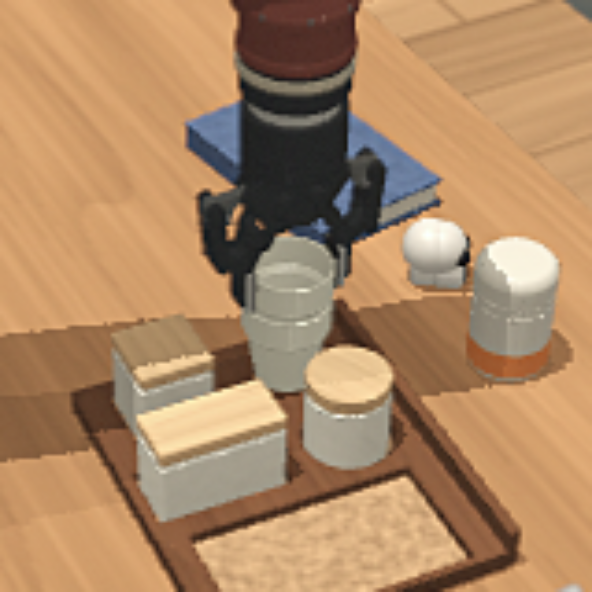

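View pics/w36.png

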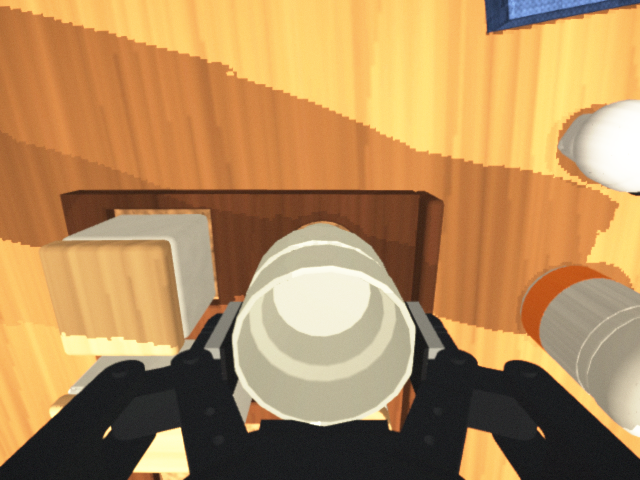

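>>> drive_tool --moves '[{"dx": 0, "dy": 0, "dz": -2, "spin": 0, "fingers": 58}, {"dx": 0, "dy": 0, "dz": -2, "spin": 0, "fingers": 58}, {"dx": 0, "dy": 0, "dz": -2, "spin": 0, "fingers": 80}, {"dx": 0, "dy": 0, "dz": -2, "spin": 0, "fingers": 80}, {"dx": 0, "dy": 0, "dz": -2, "spin": 0, "fingers": 80}, {"dx": 0, "dy": 0, "dz": 30, "spin": 0, "fingers": 80}, {"dx": 0, "dy": 0, "dz": 70, "spin": 0, "fingers": 80}, {"dx": 0, "dy": 0, "dz": 80, "spin": 0, "fingers": 80}, {"dx": 0, "dy": -30, "dz": 80, "spin": 0, "fingers": 80}]'

```text
time: 33.28
position: [0.6321, -0.0855, 0.1864]
orientation: [0.0, 1.0, -0.031, 0.003]
ft_force: [1.2, -0.3, -0.7]
width: 0.933
```

```bash
python3 - <<'E'
from top import *
st(); im=cap('wrist','w37.png'); m=eyes.camera_model('wrist')
im=cap('side','s37.png'); a=cv2.imread('pics/s37.png')[150:310,270:430]; cv2.imwrite('pics/s37c.png',cv2.resize(a,None,fx=3.7,fy=3.7))
im=cap('top','top37.png'); m=eyes.camera_model('top')
for d in eyes.cut_out('top','spoon_1'):
    if d['confidence']>.4: print(d['confidence'],d['box'],rect(m,d['region'],.006))
for n in ['spoon_1','spoon_1_bowl']: print([(d['uv'],round(d['confidence'],2),np.round(atz(m,d['uv'],.004)*1000,1).tolist()) for d in eyes.spot_point('top',n) if d['confidence']>.4])
E
```

```text
t 33.28 pos [632.1 -85.5 186.4] theta -3.57 w 79.7 F [ 1.2 -0.3 -0.7]
0.93 [471.6, 265.1, 15.7, 60.7] (array([ 414.3, -437.1]), array([25.7, 66. ]), 89.0, array([ 434.3, -427.7]))
0.8 [115.1, 276.9, 23.9, 66.6] (array([421.5, 390.9]), array([ 35.4, 147.2]), 74.4, array([434.5, 383.8]))
0.45 [364.3, 210.4, 7.6, 14.4] (array([ 633.5, -172. ]), array([ 7.2, 34.4]), 71.2, array([ 634.2, -171.7]))
[([125.4, 307.2], 0.75, [[424.6, 385.7, 4.0]]), ([477.3, 294.6], 0.65, [[453.1, -421.5, 4.0]])]
[([484.3, 321.4], 0.7, [[391.7, -436.8, 4.0]])]
```

View pics/s37c.png

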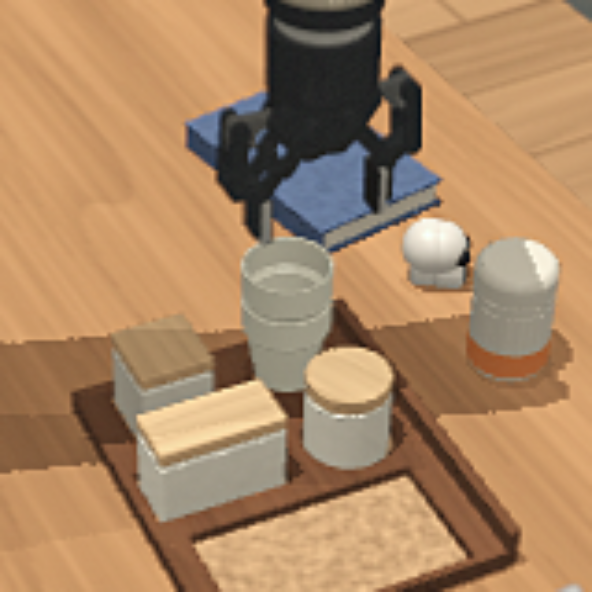

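View pics/top37.png

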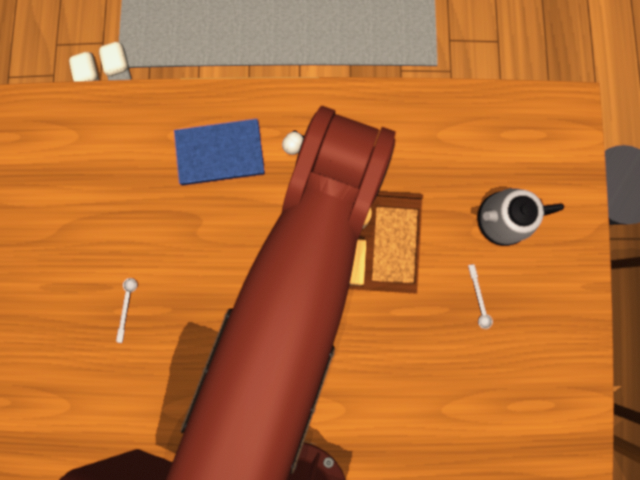

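>>> drive_tool --moves '[{"dx": -179, "dy": -338, "dz": -30, "spin": -72.5, "fingers": 60}, {"dx": -179, "dy": -338, "dz": -30, "spin": -72.5, "fingers": 60}, {"dx": -179, "dy": -338, "dz": -30, "spin": -72.5, "fingers": 60}, {"dx": -179, "dy": -338, "dz": -30, "spin": -72.5, "fingers": 60}, {"dx": -179, "dy": -338, "dz": -30, "spin": -72.5, "fingers": 60}, {"dx": -179, "dy": -338, "dz": -30, "spin": -72.5, "fingers": 60}, {"dx": -179, "dy": -338, "dz": -30, "spin": -72.5, "fingers": 60}, {"dx": -179, "dy": -338, "dz": -30, "spin": -72.5, "fingers": 60}, {"dx": -179, "dy": -338, "dz": -30, "spin": -72.5, "fingers": 60}, {"dx": -179, "dy": -338, "dz": -30, "spin": -72.5, "fingers": 60}]'

```text
time: 34.42
position: [0.4479, -0.4305, 0.1503]
orientation: [0.001, 0.788, -0.616, -0.0]
ft_force: [0.2, -0.7, -0.2]
width: 0.703
```

>>> drive_tool --moves '[{"dx": 0, "dy": 0, "dz": -10, "spin": 0, "fingers": 40}, {"dx": 0, "dy": 0, "dz": -10, "spin": 0, "fingers": 40}, {"dx": 0, "dy": 0, "dz": -10, "spin": 0, "fingers": 40}]'

```text
time: 34.67
position: [0.4513, -0.4246, 0.1403]
orientation: [-0.0, 0.792, -0.61, -0.001]
ft_force: [0.6, 0.0, 0.1]
width: 0.468
```

```bash
python3 - <<'E'
from top import *
st(); im=cap('wrist','w38.png'); m=eyes.camera_model('wrist'); st()
for d in eyes.cut_out('wrist','spoon_1'):
    if d['confidence']>.4: print(d['confidence'],d['box'],rect(m,d['region'],.008))
for n in ['spoon_1','spoon_1_bowl']: print([(d['uv'],round(d['confidence'],2),np.round(atz(m,d['uv'],.004)*1000,1).tolist()) for d in eyes.spot_point('wrist',n) if d['confidence']>.4])
E
```

```text
t 34.67 pos [ 451.3 -424.6  140.3] theta -75.18 w 40.0 F [0.6 0.  0.1]
t 34.72 pos [ 451.6 -424.7  140.9] theta -75.18 w 39.7 F [-0.5  0.4 -0. ]
0.86 [299.7, 137.6, 38.3, 193.7] (array([ 450. , -423.7]), array([150.5,  31.5]), 13.7, array([ 446.9, -425.3]))
[([318.7, 240.6], 0.71, [[449.7, -421.3, 4.0]])]
[([323.0, 306.8], 0.96, [[396.1, -438.9, 4.0]])]
```

View pics/w38.png

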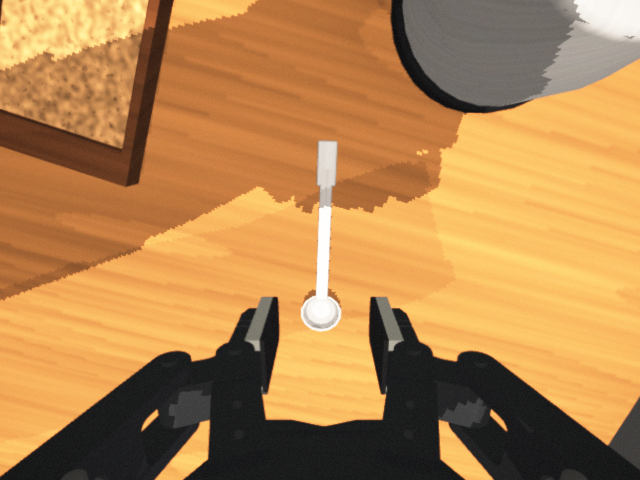

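```bash
python3 - <<'E'
from top import *
m=eyes.camera_model('wrist'); p=st()['position']
A=atz(m,[[327.5,142]],.004)[0];B=atz(m,[[320.5,331]],.008)[0];C=atz(m,[[321,313]],.006)[0]
print(A*1000,B*1000,C*1000,'len',np.linalg.norm((A-B)[:2])*1000,'mid',(A+B)*500)
d=(C-A)[:2]; ang=np.degrees(np.arctan2(d[1],d[0])); print(ang, 'jaw',ang+90); u=d/np.linalg.norm(d); print('mid from A',A[:2]*1000+75*u,'mid from C',C[:2]*1000-58.5*u)
m=eyes.camera_model('top'); A=atz(m,[[472,266]],.004)[0];C=atz(m,[[485.2,322]],.006)[0];print(A*1000,C*1000)
E
```

```text
t 34.87 pos [ 451.8 -425.4  141.8] theta -75.27 w 39.6 F [-0.6  0.1  0.4]
[ 522.05933755 -409.99949079    4.        ] [ 375.95327402 -442.91942368    8.        ] [ 391.06779052 -439.39282892    6.        ] len 149.7688344795614 mid [ 449.00630578 -426.45945723    6.        ]
-167.35282683090873 jaw -77.35282683090873
mid from A [ 448.87907545 -426.42049075] mid from C [ 448.14839496 -426.58444895]
[ 518.70427741 -410.50050036    4.        ] [ 390.44531223 -438.3132819     6.        ]
```

>>> drive_tool --moves '[{"dx": -2, "dy": -1, "dz": -40, "spin": -2, "fingers": 30}, {"dx": -2, "dy": -1, "dz": -80, "spin": -2, "fingers": 30}, {"dx": -2, "dy": -1, "dz": -105, "spin": -2, "fingers": 30}, {"dx": -2, "dy": -1, "dz": -105, "spin": -2, "fingers": 30}, {"dx": -2, "dy": -1, "dz": -105, "spin": -2, "fingers": 30}]'

```text
time: 35.28
position: [0.4487, -0.4261, 0.0359]
orientation: [-0.0, 0.781, -0.625, -0.001]
ft_force: [-0.4, -0.3, 1.1]
width: 0.351
```

```bash
python3 - <<'E'
from top import *
st(); im=cap('wrist','w39.png'); m=eyes.camera_model('wrist'); st()
E
```

```text
t 35.28 pos [ 448.7 -426.1   35.9] theta -77.36 w 30.0 F [-0.4 -0.3  1.1]
t 35.33 pos [ 449.6 -427.6   38.1] theta -77.38 w 30.0 F [ 1.  -0.2  0.5]
```

View pics/w39.png

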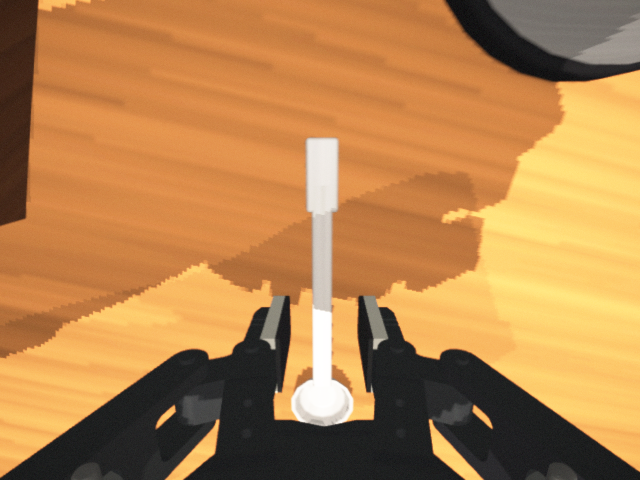

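>>> drive_tool --moves '[{"dx": 0, "dy": 0, "dz": -10, "spin": 0, "fingers": 30}, {"dx": 0, "dy": 0, "dz": -16.5, "spin": 0, "fingers": 30}, {"dx": 0, "dy": 0, "dz": -16.5, "spin": 0, "fingers": 30}, {"dx": 0, "dy": 0, "dz": -16.5, "spin": 0, "fingers": 2}, {"dx": 0, "dy": 0, "dz": -16.5, "spin": 0, "fingers": 2}, {"dx": 0, "dy": 0, "dz": -16.5, "spin": 0, "fingers": 2}, {"dx": 0, "dy": 0, "dz": -16.5, "spin": 0, "fingers": 2}, {"dx": 0, "dy": 0, "dz": -16.5, "spin": 0, "fingers": 2}]'

```text
time: 36.0
position: [0.4491, -0.4277, 0.0205]
orientation: [0.0, 0.78, -0.626, 0.0]
ft_force: [-0.1, 1.1, 4.3]
width: 0.077
```

```bash
python3 - <<'E'
from top import *
st(); im=cap('wrist','w40.png'); m=eyes.camera_model('wrist'); st()
E
```

```text
t 36.00 pos [ 449.1 -427.7   20.5] theta -77.44 w 6.6 F [-0.1  1.1  4.3]
t 36.05 pos [ 449.1 -427.7   20.5] theta -77.44 w 7.0 F [-0.3  0.4  4.2]
```

View pics/w40.png

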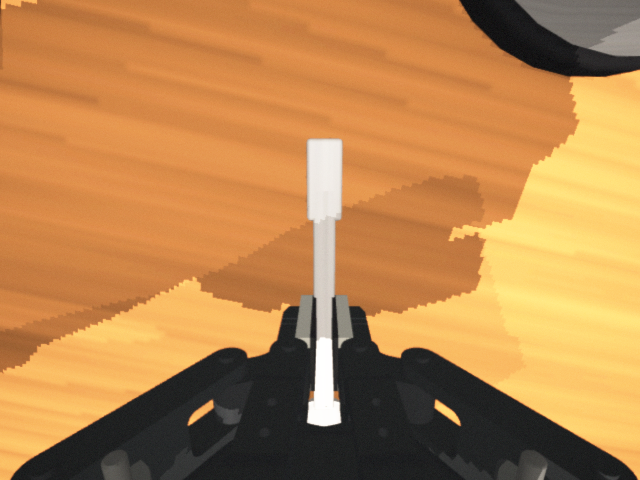

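>>> drive_tool --moves '[{"dx": 0, "dy": 0, "dz": 40, "spin": 0, "fingers": 2}, {"dx": 0, "dy": 0, "dz": 80, "spin": 0, "fingers": 2}, {"dx": 0, "dy": 10, "dz": 120, "spin": 7, "fingers": 2}, {"dx": 110, "dy": 177, "dz": 140, "spin": 164, "fingers": 2}, {"dx": 110, "dy": 177, "dz": 140, "spin": 164, "fingers": 2}, {"dx": 110, "dy": 177, "dz": 140, "spin": 164, "fingers": 2}, {"dx": 110, "dy": 177, "dz": 140, "spin": 164, "fingers": 2}, {"dx": 110, "dy": 177, "dz": 140, "spin": 164, "fingers": 2}, {"dx": 110, "dy": 177, "dz": 140, "spin": 164, "fingers": 2}, {"dx": 110, "dy": 177, "dz": 140, "spin": 164, "fingers": 2}]'

```text
time: 36.88
position: [0.5601, -0.2483, 0.1601]
orientation: [0.0, 0.985, -0.172, 0.0]
ft_force: [-0.1, -0.7, -1.1]
width: 0.074
```

```bash
python3 - <<'E'
from top import *
st(); im=cap('side','s41.png')
E
```

```text
t 36.88 pos [ 560.1 -248.3  160.1] theta -19.75 w 6.4 F [-0.1 -0.7 -1.1]
```

View pics/s41.png

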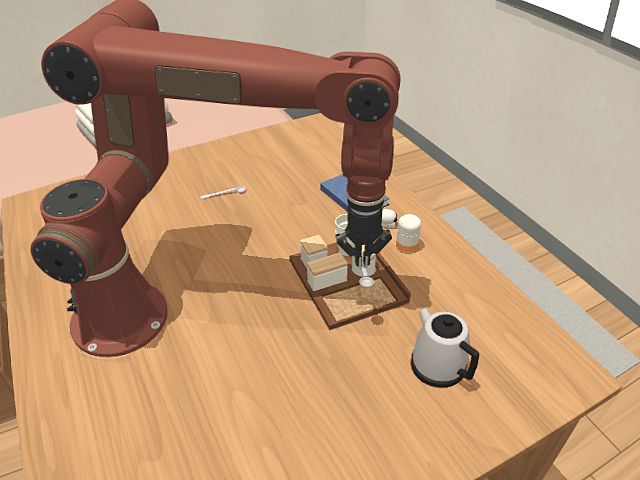

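>>> drive_tool --moves '[{"dx": 6, "dy": -3, "dz": -20, "spin": 106, "fingers": 2}, {"dx": 6, "dy": -3, "dz": -20, "spin": 106, "fingers": 2}, {"dx": 6, "dy": -3, "dz": -20, "spin": 106, "fingers": 2}, {"dx": 6, "dy": -3, "dz": -20, "spin": 106, "fingers": 2}, {"dx": 6, "dy": -3, "dz": -20, "spin": 106, "fingers": 2}, {"dx": 6, "dy": -3, "dz": -20, "spin": 106, "fingers": 2}, {"dx": 6, "dy": -3, "dz": -20, "spin": 106, "fingers": 2}, {"dx": 6, "dy": -3, "dz": -20, "spin": 106, "fingers": 2}, {"dx": 6, "dy": -3, "dz": -20, "spin": 106, "fingers": 2}, {"dx": 6, "dy": -3, "dz": -20, "spin": 106, "fingers": 2}]'

```text
time: 37.77
position: [0.5647, -0.2537, 0.1397]
orientation: [-0.0, 0.901, 0.434, -0.0]
ft_force: [0.2, 0.5, 0.1]
width: 0.076
```

>>> drive_tool --moves '[{"dx": 0, "dy": 0, "dz": 0, "spin": 35, "fingers": 2}, {"dx": 0, "dy": 0, "dz": 0, "spin": 35, "fingers": 2}, {"dx": 0, "dy": 0, "dz": 0, "spin": 35, "fingers": 2}, {"dx": 0, "dy": 0, "dz": 0, "spin": 35, "fingers": 2}, {"dx": 0, "dy": 0, "dz": 0, "spin": 35, "fingers": 2}, {"dx": 0, "dy": 0, "dz": 0, "spin": 35, "fingers": 2}, {"dx": 0, "dy": 0, "dz": 0, "spin": 35, "fingers": 2}]'

```text
time: 38.35
position: [0.5647, -0.2536, 0.1398]
orientation: [-0.0, 0.732, 0.682, 0.0]
ft_force: [0.4, -0.1, -0.1]
width: 0.076
```

```bash
python3 - <<'E'
from top import *
st(); im=cap('wrist','w42.png'); m=eyes.camera_model('wrist'); st()
E
```

```text
t 38.35 pos [ 564.7 -253.6  139.8] theta 85.97 w 6.5 F [ 0.4 -0.1 -0.1]
t 38.40 pos [ 564.8 -253.6  139.8] theta 85.97 w 6.4 F [ 0.6 -0.6 -1.2]
```

View pics/w42.png

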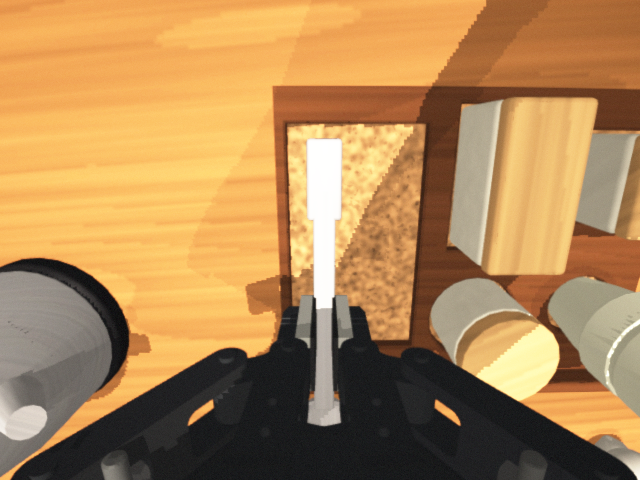

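```bash
python3 - <<'E'
from top import *
m=eyes.camera_model('wrist'); p=st()['position']
h=atz(m,[[324,139]],p[2]-.0165)[0]; print('hend rel',(h-p)*1000)
e=atz(m,[[357,123]],.018)[0]; print('edge',e*1000,'recess cx',e[0]*1000+85)
L=atz(m,[[290.5,230],[419.5,230]],.008)*1000; print(L,L.mean(0)); L=atz(m,[[294,330],[411,330]],.008)*1000; print(L,L.mean(0))
e=atz(m,[[350,342]],.008)[0]; print(e*1000)
E
```

```text
t 38.40 pos [ 564.8 -253.6  139.8] theta 85.97 w 6.4 F [ 0.6 -0.6 -1.2]
hend rel [-73.6624235    5.37810237 -16.5       ]
edge [ 483.79483913 -225.85199778   18.        ] recess cx 568.7948391291395
[[ 555.71067351 -277.62990228    8.        ]
 [ 562.43546955 -181.64194721    8.        ]] [ 559.07307153 -229.63592475    8.        ]
[[ 639.96166788 -283.07675055    8.        ]
 [ 646.7881201  -187.62782015    8.        ]] [ 643.37489399 -235.35228535    8.        ]
[ 654.42445777 -237.974815      8.        ]
```

>>> drive_tool --moves '[{"dx": 3, "dy": 4, "dz": -40, "spin": 0.5, "fingers": 2}, {"dx": 3, "dy": 4, "dz": -75, "spin": 0.5, "fingers": 2}, {"dx": 3, "dy": 4, "dz": -95, "spin": 0.5, "fingers": 2}, {"dx": 3, "dy": 4, "dz": -103, "spin": 0.5, "fingers": 2}, {"dx": 3, "dy": 4, "dz": -108, "spin": 0.5, "fingers": 2}, {"dx": 3, "dy": 4, "dz": -111, "spin": 0.5, "fingers": 2}, {"dx": 3, "dy": 4, "dz": -111, "spin": 0.5, "fingers": 2}, {"dx": 3, "dy": 4, "dz": -111, "spin": 0.5, "fingers": 2}]'

```text
time: 39.07
position: [0.5689, -0.2501, 0.0307]
orientation: [0.001, 0.727, 0.687, 0.0]
ft_force: [-0.1, -0.1, -0.7]
width: 0.077
```

```bash
python3 - <<'E'
from top import *
st(); im=cap('wrist','w43.png'); m=eyes.camera_model('wrist'); st()
E
```

```text
t 39.07 pos [ 568.9 -250.1   30.7] theta 86.77 w 6.5 F [-0.1 -0.1 -0.7]
t 39.12 pos [ 568.9 -250.1   30.6] theta 86.78 w 6.3 F [ 0.7 -0.4 -0.9]
```

View pics/w43.png

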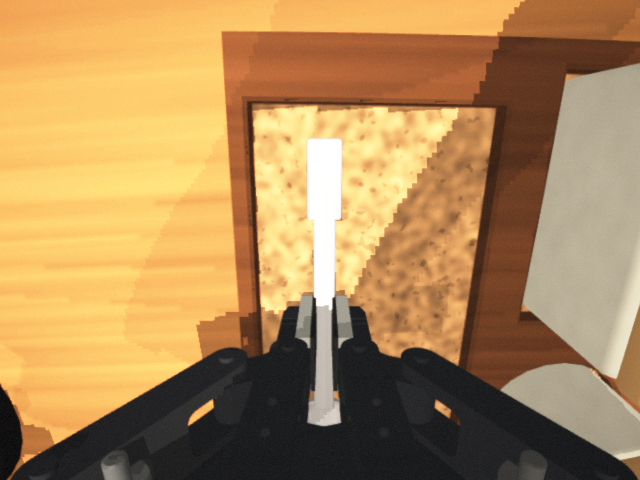

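Well lined up inside the recess. Lower the last 2 mm, release, and rise.

>>> drive_tool --moves '[{"dx": 0, "dy": 0, "dz": -2.5, "spin": 0, "fingers": 2}, {"dx": 0, "dy": 0, "dz": -2.5, "spin": 0, "fingers": 2}, {"dx": 0, "dy": 0, "dz": -2.5, "spin": 0, "fingers": 16}, {"dx": 0, "dy": 0, "dz": -2.5, "spin": 0, "fingers": 16}, {"dx": 0, "dy": 0, "dz": -2.5, "spin": 0, "fingers": 16}, {"dx": 0, "dy": 0, "dz": 20, "spin": 0, "fingers": 16}, {"dx": 0, "dy": 0, "dz": 60, "spin": 0, "fingers": 16}, {"dx": 0, "dy": 0, "dz": 100, "spin": 0, "fingers": 30}, {"dx": 0, "dy": 0, "dz": 140, "spin": 0, "fingers": 30}, {"dx": 0, "dy": 0, "dz": 140, "spin": 0, "fingers": 30}]'

```text
time: 39.95
position: [0.5709, -0.2515, 0.1784]
orientation: [0.006, 0.726, 0.687, 0.001]
ft_force: [1.1, -1.1, 1.0]
width: 0.351
```

```bash
python3 - <<'E'
from top import *
st(); im=cap('wrist','w44.png'); m=eyes.camera_model('wrist'); st()
A=None
im=cap('top','top44.png'); m=eyes.camera_model('top')
for n in ['spoon_1','spoon_1_bowl']: print([(np.round(d['uv'],1),round(d['confidence'],2),np.round(atz(m,d['uv'],.004)*1000,1).tolist()) for d in eyes.spot_point('top',n) if d['confidence']>.3])
a=cv2.imread('pics/top44.png')[265:355,95:155]; cv2.imwrite('pics/c7.png',cv2.resize(a,None,fx=6,fy=6,interpolation=cv2.INTER_CUBIC))
E
```

```text
t 39.95 pos [ 570.9 -251.5  178.4] theta 86.81 w 30.0 F [ 1.1 -1.1  1. ]
t 40.00 pos [ 570.2 -251.   174.5] theta 86.81 w 29.9 F [ 0.5 -1.6 -0. ]
[(array([126. , 310.4]), 0.58, [[417.3, 384.2, 4.0]])]
[]
```

View pics/w44.png

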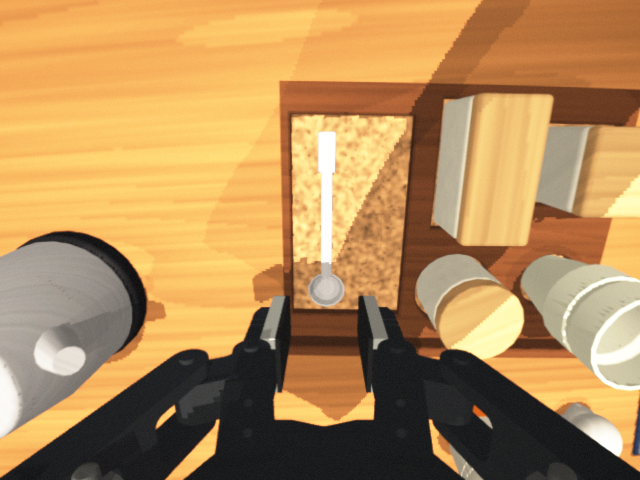

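View pics/c7.png

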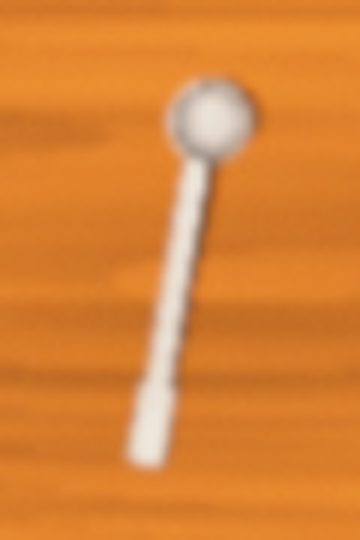

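>>> drive_tool --moves '[{"dx": -145, "dy": 637, "dz": 0, "spin": -7, "fingers": 30}, {"dx": -145, "dy": 637, "dz": 0, "spin": -7, "fingers": 30}, {"dx": -145, "dy": 637, "dz": 0, "spin": -7, "fingers": 30}, {"dx": -145, "dy": 637, "dz": 0, "spin": -7, "fingers": 30}, {"dx": -145, "dy": 637, "dz": 0, "spin": -7, "fingers": 30}, {"dx": -145, "dy": 637, "dz": 0, "spin": -7, "fingers": 30}, {"dx": -145, "dy": 637, "dz": 0, "spin": -7, "fingers": 30}, {"dx": -145, "dy": 637, "dz": 0, "spin": -7, "fingers": 30}, {"dx": -145, "dy": 637, "dz": 0, "spin": -7, "fingers": 30}, {"dx": -145, "dy": 637, "dz": 0, "spin": -7, "fingers": 30}]'

```text
time: 40.98
position: [0.4737, 0.1586, 0.1672]
orientation: [-0.001, 0.767, 0.641, -0.001]
ft_force: [1.9, 0.7, -0.3]
width: 0.354
```

```bash
python3 - <<'E'
from top import *
st(); m=eyes.camera_model('top'); A=atz(m,[[119.7,342.5]],.004)[0];C=atz(m,[[130.3,285]],.006)[0]; d=(C-A)[:2];u=d/np.linalg.norm(d); print(A*1000,C*1000,np.degrees(np.arctan2(d[1],d[0])),A[:2]*1000+75*u,C[:2]*1000-58.5*u)
E
```

```text
t 40.98 pos [473.7 158.6 167.2] theta 79.80 w 30.2 F [ 1.9  0.7 -0.3]
[343.75370962 397.93725863   4.        ] [475.5972032  374.53480686   6.        ] -10.065266951379092 [417.59940767 384.82951747] [417.99755871 384.75884496]
```

>>> drive_tool --moves '[{"dx": -54, "dy": 226, "dz": -25, "spin": 0, "fingers": 30}, {"dx": -54, "dy": 226, "dz": -25, "spin": 0, "fingers": 30}, {"dx": -54, "dy": 226, "dz": -25, "spin": 0, "fingers": 30}, {"dx": -54, "dy": 226, "dz": -25, "spin": 0, "fingers": 30}, {"dx": -54, "dy": 226, "dz": -25, "spin": 0, "fingers": 30}, {"dx": -54, "dy": 226, "dz": -25, "spin": 0, "fingers": 30}, {"dx": -54, "dy": 226, "dz": -25, "spin": 0, "fingers": 30}, {"dx": -54, "dy": 226, "dz": -25, "spin": 0, "fingers": 30}, {"dx": -54, "dy": 226, "dz": -25, "spin": 0, "fingers": 30}]'

```text
time: 41.73
position: [0.4208, 0.3822, 0.1425]
orientation: [-0.0, 0.767, 0.642, -0.001]
ft_force: [-0.1, 0.0, 0.8]
width: 0.35
```

```bash
python3 - <<'E'
from top import *
st(); im=cap('wrist','w45.png'); m=eyes.camera_model('wrist'); st()
for n in ['spoon_1','spoon_1_bowl']: print([(np.round(d['uv'],1),round(d['confidence'],2),np.round(atz(m,d['uv'],.005)*1000,1).tolist()) for d in eyes.spot_point('wrist',n) if d['confidence']>.3])
for d in eyes.cut_out('wrist','spoon_1'):
    if d['confidence']>.4: print(d['confidence'],d['box'],rect(m,d['region'],.006))
E
```

```text
t 41.73 pos [420.8 382.2 142.5] theta 79.82 w 29.9 F [-0.1  0.   0.8]
t 41.78 pos [421.3 381.9 143. ] theta 79.77 w 30.2 F [-0.7 -1.   0.5]
[(array([329.8, 229.6]), 0.58, [[416.0, 387.6, 5.0]])]
[]
0.65 [308.5, 129.7, 42.0, 198.4] (array([419.3, 386.2]), array([ 31.8, 150.4]), 79.8, array([422.5, 386.1]))
```

View pics/w45.png

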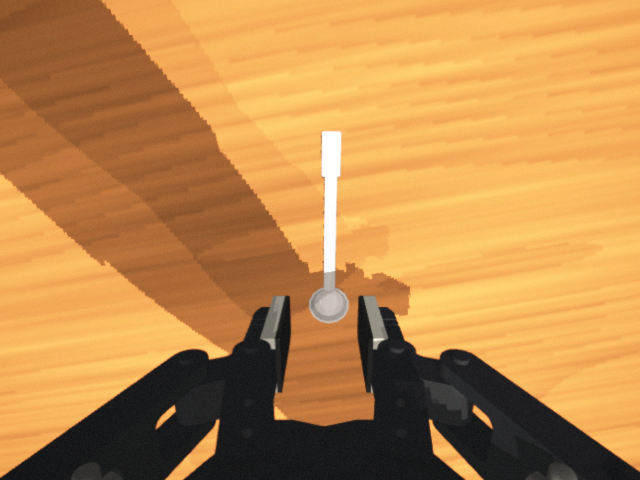

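>>> drive_tool --moves '[{"dx": -1.5, "dy": 3.5, "dz": -40, "spin": 0, "fingers": 30}, {"dx": -1.5, "dy": 3.5, "dz": -80, "spin": 0, "fingers": 30}, {"dx": -1.5, "dy": 3.5, "dz": -106, "spin": 0, "fingers": 30}, {"dx": -1.5, "dy": 3.5, "dz": -106, "spin": 0, "fingers": 30}, {"dx": -1.5, "dy": 3.5, "dz": -106, "spin": 0, "fingers": 30}]'

```text
time: 42.35
position: [0.4193, 0.3853, 0.0373]
orientation: [-0.0, 0.767, 0.641, -0.001]
ft_force: [0.4, -0.9, 0.2]
width: 0.353
```

```bash
python3 - <<'E'
from top import *
st(); im=cap('wrist','w46.png'); m=eyes.camera_model('wrist'); st()
E
```

```text
t 42.35 pos [419.3 385.3  37.3] theta 79.75 w 30.1 F [ 0.4 -0.9  0.2]
t 42.40 pos [420.7 386.2  39.4] theta 79.77 w 29.9 F [ 1.4 -0.5  1.5]
```

View pics/w46.png

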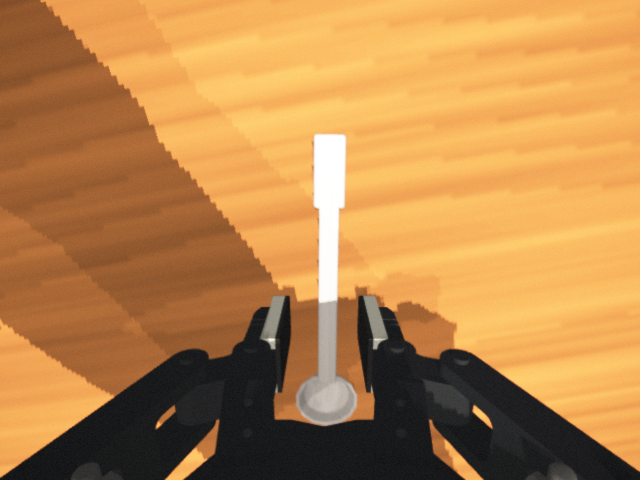

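>>> drive_tool --moves '[{"dx": 0, "dy": 1, "dz": -10, "spin": 0, "fingers": 30}, {"dx": 0, "dy": 1, "dz": -17, "spin": 0, "fingers": 30}, {"dx": 0, "dy": 1, "dz": -17, "spin": 0, "fingers": 30}, {"dx": 0, "dy": 1, "dz": -17, "spin": 0, "fingers": 2}, {"dx": 0, "dy": 1, "dz": -17, "spin": 0, "fingers": 2}, {"dx": 0, "dy": 1, "dz": -17, "spin": 0, "fingers": 2}, {"dx": 0, "dy": 1, "dz": -17, "spin": 0, "fingers": 2}, {"dx": 0, "dy": 1, "dz": -17, "spin": 0, "fingers": 2}]'

```text
time: 43.07
position: [0.4203, 0.3876, 0.0215]
orientation: [0.0, 0.767, 0.642, 0.0]
ft_force: [-1.5, -1.7, 4.3]
width: 0.078
```

```bash
python3 - <<'E'
from top import *
st(); im=cap('wrist','w47.png'); m=eyes.camera_model('wrist'); st()
E
```

```text
t 43.07 pos [420.3 387.6  21.5] theta 79.82 w 6.6 F [-1.5 -1.7  4.3]
t 43.12 pos [420.2 387.6  21.5] theta 79.81 w 6.2 F [-1.2 -0.3  4.4]
```

View pics/w47.png

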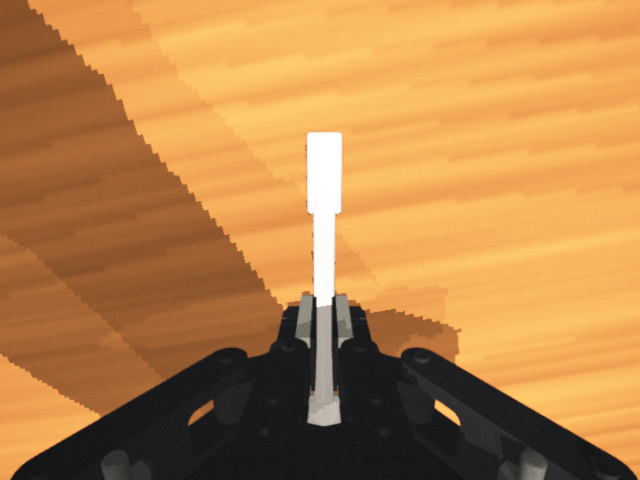

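>>> drive_tool --moves '[{"dx": 0, "dy": 0, "dz": 40, "spin": 0, "fingers": 2}, {"dx": 0, "dy": 0, "dz": 80, "spin": 0, "fingers": 2}, {"dx": 0, "dy": 0, "dz": 120, "spin": 0, "fingers": 2}, {"dx": 0, "dy": -20, "dz": 154, "spin": 0, "fingers": 2}, {"dx": 152, "dy": -598, "dz": 154, "spin": 6.7, "fingers": 2}, {"dx": 152, "dy": -598, "dz": 154, "spin": 6.7, "fingers": 2}, {"dx": 152, "dy": -598, "dz": 154, "spin": 6.7, "fingers": 2}, {"dx": 152, "dy": -598, "dz": 154, "spin": 6.7, "fingers": 2}, {"dx": 152, "dy": -598, "dz": 154, "spin": 6.7, "fingers": 2}, {"dx": 152, "dy": -598, "dz": 154, "spin": 6.7, "fingers": 2}]'

```text
time: 43.95
position: [0.4831, 0.1259, 0.175]
orientation: [0.0, 0.728, 0.685, 0.0]
ft_force: [0.9, -0.2, -0.2]
width: 0.075
```

```bash
python3 - <<'E'
from top import *
st()
E
```

```text
t 43.95 pos [483.1 125.9 175. ] theta 86.53 w 6.4 F [ 0.9 -0.2 -0.2]
```

>>> drive_tool --moves '[{"dx": 88, "dy": -332, "dz": 0, "spin": 0, "fingers": 2}, {"dx": 88, "dy": -332, "dz": 0, "spin": 0, "fingers": 2}, {"dx": 88, "dy": -332, "dz": 0, "spin": 0, "fingers": 2}, {"dx": 88, "dy": -332, "dz": 0, "spin": 0, "fingers": 2}, {"dx": 88, "dy": -332, "dz": 0, "spin": 0, "fingers": 2}, {"dx": 88, "dy": -332, "dz": 0, "spin": 0, "fingers": 2}, {"dx": 88, "dy": -332, "dz": 0, "spin": 0, "fingers": 2}, {"dx": 88, "dy": -332, "dz": 0, "spin": 0, "fingers": 2}, {"dx": 88, "dy": -332, "dz": 0, "spin": 0, "fingers": 2}, {"dx": 88, "dy": -332, "dz": -30, "spin": 0, "fingers": 2}]'

```text
time: 44.78
position: [0.5738, -0.2094, 0.1498]
orientation: [0.004, 0.73, 0.684, 0.001]
ft_force: [0.8, -0.3, -0.2]
width: 0.078
```

>>> drive_tool --moves '[{"dx": 0, "dy": 0, "dz": 0, "spin": 0, "fingers": 2}, {"dx": 0, "dy": 0, "dz": 0, "spin": 0, "fingers": 2}, {"dx": 0, "dy": 0, "dz": 0, "spin": 0, "fingers": 2}]'

```text
time: 45.03
position: [0.5709, -0.2035, 0.1456]
orientation: [-0.0, 0.728, 0.686, 0.0]
ft_force: [0.8, -0.0, -0.5]
width: 0.077
```

```bash
python3 - <<'E'
from top import *
st(); im=cap('wrist','w48.png'); m=eyes.camera_model('wrist'); p=st()['position']
h=atz(m,[[324,131]],p[2]-.0165)[0]; print('hend rel',(h-p)*1000)
E
```

```text
t 45.03 pos [ 570.9 -203.5  145.6] theta 86.55 w 6.6 F [ 0.8 -0.  -0.5]
t 45.08 pos [ 571.4 -203.7  146.2] theta 86.57 w 6.4 F [ 0.  -0.6 -0.2]
hend rel [-76.6160611    4.75791199 -16.5       ]
```

View pics/w48.png

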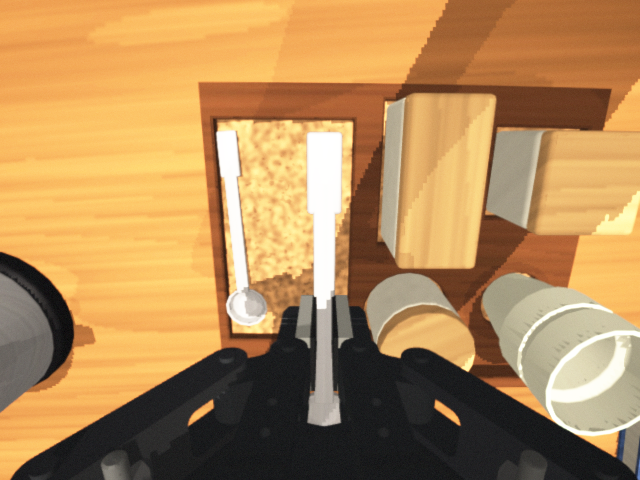

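>>> drive_tool --moves '[{"dx": 0.5, "dy": -5, "dz": -40, "spin": 0, "fingers": 2}, {"dx": 0.5, "dy": -5, "dz": -75, "spin": 0, "fingers": 2}, {"dx": 0.5, "dy": -5, "dz": -98, "spin": 0, "fingers": 2}, {"dx": 0.5, "dy": -5, "dz": -108, "spin": 0, "fingers": 2}, {"dx": 0.5, "dy": -5, "dz": -112, "spin": 0, "fingers": 2}, {"dx": 0.5, "dy": -5, "dz": -115, "spin": 0, "fingers": 2}, {"dx": 0.5, "dy": -5, "dz": -115, "spin": 0, "fingers": 2}, {"dx": 0.5, "dy": -5, "dz": -115, "spin": 0, "fingers": 2}]'

```text
time: 45.75
position: [0.5727, -0.2099, 0.032]
orientation: [0.001, 0.728, 0.685, 0.0]
ft_force: [0.0, 0.2, -1.4]
width: 0.08
```

```bash
python3 - <<'E'
from top import *
st(); im=cap('wrist','w49.png'); m=eyes.camera_model('wrist'); st()
E
```

```text
t 45.75 pos [ 572.7 -209.9   32. ] theta 86.52 w 6.8 F [ 0.   0.2 -1.4]
t 45.80 pos [ 572.7 -209.9   32. ] theta 86.52 w 6.3 F [ 0.6  0.7 -0.4]
```

View pics/w49.png

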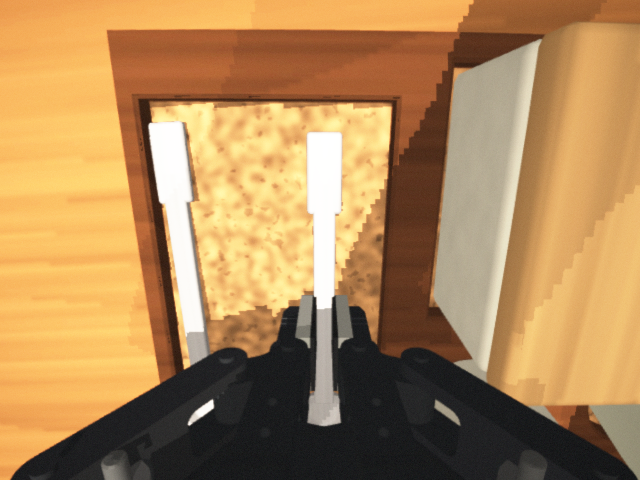

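>>> drive_tool --moves '[{"dx": 0, "dy": 0, "dz": -2.5, "spin": 0, "fingers": 2}, {"dx": 0, "dy": 0, "dz": -2.5, "spin": 0, "fingers": 2}, {"dx": 0, "dy": 0, "dz": -2.5, "spin": 0, "fingers": 16}, {"dx": 0, "dy": 0, "dz": -2.5, "spin": 0, "fingers": 16}, {"dx": 0, "dy": 0, "dz": -2.5, "spin": 0, "fingers": 16}, {"dx": 0, "dy": 0, "dz": 20, "spin": 0, "fingers": 16}, {"dx": 0, "dy": 0, "dz": 60, "spin": 0, "fingers": 16}, {"dx": 0, "dy": 0, "dz": 100, "spin": 0, "fingers": 30}, {"dx": 0, "dy": 0, "dz": 135, "spin": 0, "fingers": 30}, {"dx": 0, "dy": -20, "dz": 135, "spin": 0, "fingers": 30}]'

```text
time: 46.63
position: [0.5745, -0.2286, 0.1737]
orientation: [0.005, 0.727, 0.686, 0.002]
ft_force: [0.7, -0.1, 1.8]
width: 0.354
```

>>> drive_tool --moves '[{"dx": 15, "dy": -10, "dz": 0, "spin": 0, "fingers": 30}, {"dx": 15, "dy": -10, "dz": 0, "spin": 0, "fingers": 30}, {"dx": 15, "dy": -10, "dz": 0, "spin": 0, "fingers": 30}]'

```text
time: 46.88
position: [0.5864, -0.2393, 0.1643]
orientation: [-0.001, 0.728, 0.685, -0.0]
ft_force: [0.9, -0.2, 0.1]
width: 0.353
```

```bash
python3 - <<'E'
from top import *
st(); im=cap('wrist','w50.png'); m=eyes.camera_model('wrist'); st()
im=cap('side','s50.png'); a=cv2.imread('pics/s50.png')[200:340,280:430]; cv2.imwrite('pics/s50c.png',cv2.resize(a,None,fx=4,fy=4))
im=cap('top','top50.png')
E
```

```text
t 46.88 pos [ 586.4 -239.3  164.3] theta 86.49 w 30.2 F [ 0.9 -0.2  0.1]
t 46.93 pos [ 586.1 -238.8  164.2] theta 86.51 w 29.7 F [ 0.3  0.2 -0.3]
```

View pics/w50.png

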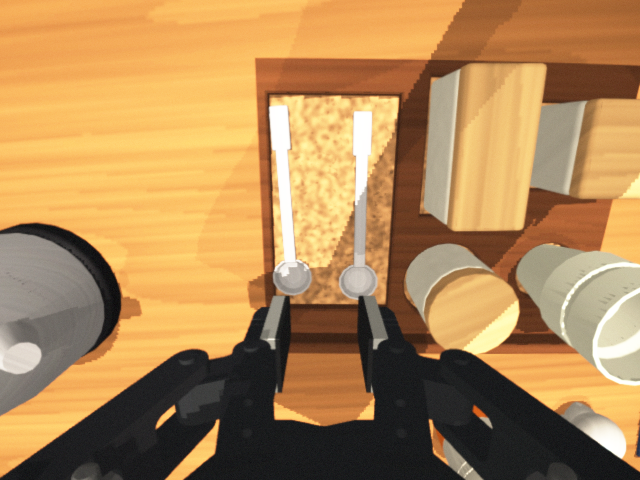

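View pics/s50c.png

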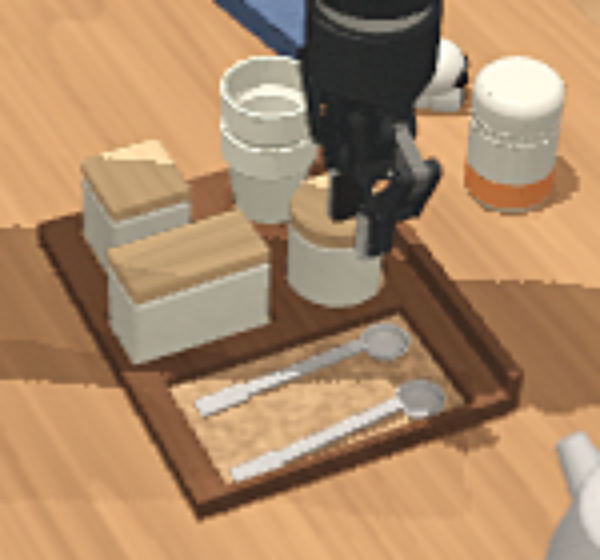

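```bash
python3 - <<'E'
from top import *
m=eyes.camera_model('wrist')
c=np.array([.5688,-.2305]); yw=np.radians(-3.5); R=np.array([[np.cos(yw),np.sin(yw)],[-np.sin(yw),np.cos(yw)]])
f=lambda uv,z: R@(atz(m,[uv],z)[0][:2]-c)*1000
for nm,h,b in [('s1',(279,106),(292.5,277)),('s2',(363,112),(358,281.5))]:
    H=f(h,.012);B=f(b,.013); d=B-H; print(nm,H,B,'L',np.linalg.norm(d),'ang',np.degrees(np.arctan2(d[1],d[0])),'mid',H+d/np.linalg.norm(d)*75)
for n,uv in [('edgeL top',(270,130)),('edgeL bot',(273,290)),('edgeR',(397,130)),('edgeR bot',(390,290)),('top',(333,95)),('bot',(333,305))]: print(n,f(uv,.008))
E
```

```text
s1 [-77.91932278 -39.41955412] [ 55.95321377 -32.78771529] L 134.03670142281095 ang 2.836026072824808 mid [ -3.01118094 -35.70872039]
s2 [-73.82004549  21.99867999] [60.00524257 22.08110508] L 133.82531344902972 ang 0.035289364617003806 mid [ 1.17994028 22.04487366]
edgeL top [-61.21853846 -47.25423775]
edgeL bot [ 70.09640655 -50.37127307]
edgeR [-61.33257483  48.48351007]
edgeR bot [70.08011292 50.45332002]
top [-8.58016381e+01  1.82310735e-02]
bot [84.34903598  1.43345109]
```

>>> drive_tool --moves '[{"dx": 0, "dy": 0, "dz": 40, "spin": 0, "fingers": 30}, {"dx": -60, "dy": -60, "dz": 110, "spin": 0, "fingers": 30}, {"dx": -120, "dy": -200, "dz": 110, "spin": 0, "fingers": 30}, {"dx": -120, "dy": -200, "dz": 110, "spin": 0, "fingers": 30}, {"dx": -120, "dy": -200, "dz": 110, "spin": 0, "fingers": 30}, {"dx": -120, "dy": -200, "dz": 110, "spin": 0, "fingers": 30}, {"dx": -120, "dy": -200, "dz": 110, "spin": 0, "fingers": 30}, {"dx": -120, "dy": -200, "dz": 110, "spin": 0, "fingers": 30}, {"dx": -120, "dy": -200, "dz": 110, "spin": 0, "fingers": 30}]'

```text
time: 47.78
position: [0.4652, -0.4406, 0.275]
orientation: [-0.0, 0.729, 0.684, 0.0]
ft_force: [0.3, -0.4, 1.2]
width: 0.349
```

```bash
python3 - <<'E'
from top import *
st(); im=cap('top','top51.png'); m=eyes.camera_model('top')
for s,mk in seg(im,(18,100,190),(35,255,255)): print('lid',s,*rect(m,mk,.078))
a=cv2.imread('pics/top51.png')[180:300,285:430]; cv2.imwrite('pics/c8.png',cv2.resize(a,None,fx=5,fy=5,interpolation=cv2.INTER_CUBIC))
cap('side','s51.png'); a=cv2.imread('pics/s51.png')[200:340,280:430]; cv2.imwrite('pics/s51c.png',cv2.resize(a,None,fx=4,fy=4))
E
```

```text
t 47.78 pos [ 465.2 -440.6  275. ] theta 86.34 w 29.8 F [ 0.3 -0.4  1.2]
lid [344 200  27  27 575] [ 631.2 -141.5] [56.6 56.9] 90.0 [ 632.1 -141.4]
lid [343 239  23  45 901] [ 526.3 -133.9] [45.5 95.1] 87.3 [ 527.2 -133.3]
lid [302 247  28  27 667] [529.2 -51.2] [56.  55.3] 86.1 [529.2 -51.2]
```

View pics/c8.png

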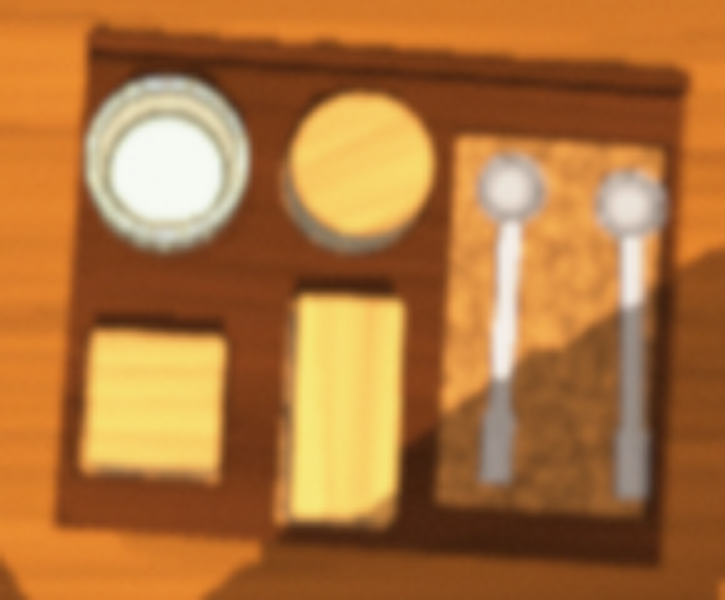

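View pics/s51c.png

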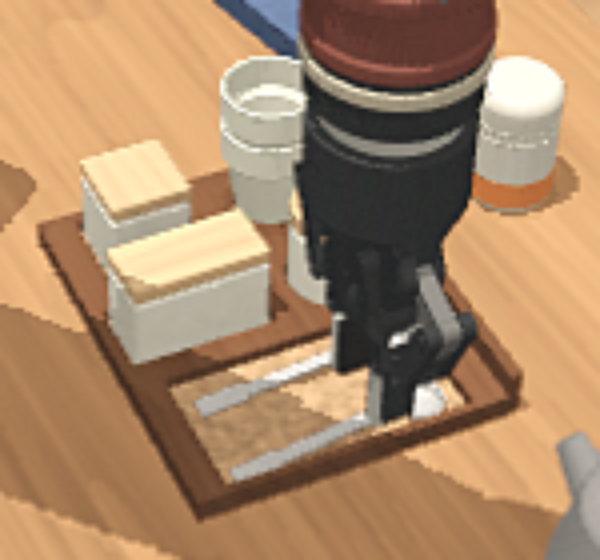

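>>> drive_tool --moves '[{"dx": 0, "dy": 0, "dz": 0, "spin": 0, "fingers": 30}, {"dx": 0, "dy": 0, "dz": 0, "spin": 0, "fingers": 30}, {"dx": 0, "dy": 0, "dz": 0, "spin": 0, "fingers": 30}, {"dx": 0, "dy": 0, "dz": 0, "spin": 0, "fingers": 30}]'

```text
time: 48.22
position: [0.467, -0.4385, 0.2749]
orientation: [-0.0, 0.728, 0.686, 0.0]
ft_force: [0.7, 0.4, -0.4]
width: 0.347
```

```bash
python3 - <<'E'
from top import *
st(); im=cap('top','top52.png'); m=eyes.camera_model('top')
d=cv2.absdiff(cv2.imread('pics/top52.png'),cv2.imread('pics/top51.png'))[180:300,295:425]; print('tray diff',d.max(),d.mean())
for n in ['kettle','vitamin_jar','skull','book']: print(n,[(np.round(x['uv']).tolist(),round(x['confidence'],2)) for x in eyes.spot_point('top',n)][:1])
print(ctrl.close_job())
E
```

```text
t 48.22 pos [ 467.  -438.5  274.9] theta 86.58 w 29.7 F [ 0.7  0.4 -0.4]
tray diff 41 0.959059829059829
kettle [([502.0, 223.0], 0.9)]
vitamin_jar [([341.0, 146.0], 0.82)]
skull [([294.0, 145.0], 0.97)]
book [([219.0, 155.0], 0.78)]
the job is handed in; nothing more can be done
None
```

The tea tray is laid and the job was handed in at about 48 s. There were two cups and two spoons in the scene; no third cup showed in any picture.

**Tins:** All three stand in their own recesses. The round and oblong tins were pressed onto the recess floor at the expected gripper height. The square tin was let go about at floor height with no contact force felt. In the pictures all three look upright and seated. In the last top picture the lid centres are 1–3 mm from the recess centres; the round tin is furthest, at about 3 mm.

**Cups:** The cup left in the spoon recess now stands in the well, and the second cup is nested in it. The gripper released the second cup at the height expected for a seated nest, and the side view shows the collar gap of a full nest.

**Spoons:** Both lie along the long recess with bowls to the back edge. After I set the first spoon down it was knocked towards the kettle-side wall while the arm was away.
- **First spoon:** about 36 mm sideways of centre against the 45 mm limit, 3 mm lengthwise, 3° off straight. The bowl is up against the wall. It looks flat, so I left it there.
- **Second spoon:** about 22 mm sideways of centre, 1 mm lengthwise, straight.

**Checks that disagreed:**
- The wrist and top cameras differed by up to about 4 mm.
- The first spoon's bowl measured 1–2 mm past where the wall allows. I put this down to measurement error, but its flatness is judged by eye only.

The kettle, jar, skull and book show in the last top picture within a few pixels of where they started. The arm was clear of everything at hand-in.

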